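# Pack out and shut the cool transport case

## Task

Get the cool transport case ready for the courier: lay every vial carton that is on the table top flat on the white floor of the open case, side by side, and plug the battery block fully home into its socket in the case. Then unlock the folding stay on the case's right side by lifting its knee past centre, and lower the lid gently until it is fully shut. Leave the other things on the table where they are.

Things in the scene. Friction and masses are not known exactly. Their poses are not given: they have to be found in the camera images.
- case: Cool transport case, grey, fixed to the table, open on top, 206 mm deep (its x, away from the robot at yaw 0) x 350 mm wide (its y) x 122 mm high to the rim. Origin: centre of its underside; z up. Inside: the white carton floor and, at its right end (y -159 to -77 mm), the battery deck, 10 mm higher, no wall between them. Its outer walls stand to z 122 mm.
- carton_floor (a point): Centre of the white carton floor, 60 mm above the table: 178 (case x) x 236 mm (case y), walls on three sides rising 62 mm above it, the 10 mm step of the battery deck on the right. Axes as the case's. Holds four cartons in one layer, long sides along y, with finger room: e.g. carton centres at x +-38, y +-58 mm from this point. Two layers do not fit under the lid.
- carton_0: Vial carton, white with blue print, 50 (x) x 106 (y) x 43 mm (z), 0.09 kg, closed, lying flat. Origin: centre of its underside. Grasp across the 50 mm width. Three or four of the four cartons are there; an absent one reads None.
- carton_1: Vial carton like carton_0 (or absent).
- carton_2: Vial carton like carton_0 (or absent).
- carton_3: Vial carton like carton_0 (or absent).
- battery: Battery block, light grey with dark ribs, 0.22 kg, standing upright on its plug foot. Origin: centre of the foot's underside. Foot: 32 (x) x 58 (y) x 20 mm high, dark, its lowest 5 mm narrowed by 3 mm in x and y as a lead-in. Body above the foot: 40 (x) x 66 (y) x 46 mm high, so 66 mm overall. Grasp across the 40 mm (x). It may be plugged in either way round.
- socket (a point): Centre of the mouth of the battery socket, level with the battery deck, 70 mm above the table. Rectangular hole 35 (case x) x 61 (case y) mm, 22 mm deep: 3 mm wider than the foot each way. Fully home, the shoulder of the battery's body rests on the deck and the foot's underside is 20 mm below this point. Its axes are those of the case.
- lid (a joint): Angle of the lid, rad: 0 shut, 1.63 held open by the locked stay. The lid is a flat grey plate 206 x 350 x 20 mm, 0.45 kg; open, it stands up behind the case. Its hinge is stiff: once the stay is unlocked the lid stays at whatever angle it is left, and takes a few newtons near its front edge to go down.
- lid_hinge (a point): Middle of the lid's hinge line, which runs along the case's y at its far top edge (case x +103, z 122 mm); the lid's underside lies on the rim at this height when shut. Axes as the case's.
- lid_front (a point): Middle of the lid's front edge, on its outer face (the top face when shut), 206 mm from the hinge line and 20 mm above the underside.
- stay_knob (a point): Centre of the black round knob on the knee of the folding stay: 16 mm diameter, 34 mm long, its axis along the case's y, sticking out of the case's right side; this point is 36 mm out from the side wall. Pinch it from above, fingers along the case's x. It swings about stay_pivot at 109 mm; lifted, it moves up and towards the robot on that arc.
- stay_pivot (a point): Point on the axis (along case y) of the lower link's pivot low on the case's right side, in the plane of stay_knob: the centre of the knob's arc. Axes as the case's. The lower link rises 37 deg above the case's +x when locked, 40 deg with the knee straight, 55 deg with the lid at 1.4 rad, 87 deg with the lid shut.
- stay_knee (a joint): Bend of the stay's knee, rad: -0.09 locked (sagging just past straight onto its stop), 0 straight (dead centre), positive when lifted past centre: 0.47 with the lid drawn down to 1.4 rad, 1.50 with the lid shut. Lid and stay form one linkage: past centre, more lift brings the lid down, or pushing the lid down folds the stay. The lid cannot go down while this is negative.
- tape_measure: Yellow pocket tape measure, 40 x 67 x 61 mm; a bystander, to be left where it is. Origin: centre of its underside.
- marker: Marker pen, 136 mm long, lying; a bystander, to be left where it is. Origin: centre of its underside.
- stapler: Stapler, 36 x 133 x 45 mm; a bystander, to be left where it is. Origin: centre of its underside.
- tape_roll: White roll of tape, 92 mm across, 36 mm high; a bystander, to be left where it is. Origin: centre of its underside.
Mind the look-alikes: they are no part of the job. What is shaped like the battery but green is not meant.

How it is judged:
On the way, in this order (a step that is already met when the one before it is completed fails the run):
1. every carton lies flat on the case's floor and the battery is plugged home, the lid still open (x of carton_0 in the frame of case between -0.072 and 0.068 m and y of carton_0 in the frame of case between -0.058 and 0.14 m and z of carton_0 in the frame of case between 0.054 and 0.066 m and angle between each of carton_0, carton_1, carton_2, carton_3's own z axis and vertical below 0.12 rad and x of carton_1 in the frame of case between -0.072 and 0.068 m and y of carton_1 in the frame of case between -0.058 and 0.14 m and z of carton_1 in the frame of case between 0.054 and 0.066 m and x of carton_2 in the frame of case between -0.072 and 0.068 m and y of carton_2 in the frame of case between -0.058 and 0.14 m and z of carton_2 in the frame of case between 0.054 and 0.066 m and x of carton_3 in the frame of case between -0.072 and 0.068 m and y of carton_3 in the frame of case between -0.058 and 0.14 m and z of carton_3 in the frame of case between 0.054 and 0.066 m and horizontal distance between battery and socket below 0.004 m and z of battery in the frame of socket below -0.0165 m and angle between battery's own z axis and vertical below 0.06 rad and angle between the y axis of battery and the y axis of case, either way round below 0.09 rad and value of joint lid above 1.3 rad), for 0.2 s.
2. the stay's knee is lifted past centre (value of joint stay_knee above 0.1 rad), for 0.1 s.
At the end, for the whole second after the job is handed in: Every carton present lies flat (within 0.12 rad) on the white floor inside the case; the battery is in the socket, centred within 4 mm, at least 16.5 mm deep, upright and aligned; the lid is shut (under 0.03 rad) (x of carton_0 in the frame of case between -0.072 and 0.068 m and y of carton_0 in the frame of case between -0.058 and 0.14 m and z of carton_0 in the frame of case between 0.054 and 0.066 m and angle between each of carton_0, carton_1, carton_2, carton_3's own z axis and vertical below 0.12 rad and x of carton_1 in the frame of case between -0.072 and 0.068 m and y of carton_1 in the frame of case between -0.058 and 0.14 m and z of carton_1 in the frame of case between 0.054 and 0.066 m and x of carton_2 in the frame of case between -0.072 and 0.068 m and y of carton_2 in the frame of case between -0.058 and 0.14 m and z of carton_2 in the frame of case between 0.054 and 0.066 m and x of carton_3 in the frame of case between -0.072 and 0.068 m and y of carton_3 in the frame of case between -0.058 and 0.14 m and z of carton_3 in the frame of case between 0.054 and 0.066 m and horizontal distance between battery and socket below 0.004 m and z of battery in the frame of socket below -0.0165 m and angle between battery's own z axis and vertical below 0.06 rad and angle between the y axis of battery and the y axis of case, either way round below 0.09 rad and value of joint lid below 0.03 rad); the robot touches nothing.
It fails at once if the lid is slammed (faster than 2.5 rad/s) (velocity of joint lid below -2.5 rad/s).
It fails at once if another thing on the table is pushed more than 3 cm away (distance of any of tape_measure, marker, stapler, tape_roll from where it was at the start of the episode above 0.03 m).
Of carton_0, carton_1, carton_2, carton_3 only 3 to 4 are there at a start; the rules pass over those that are not, and their reading is None.
At some moment in a run one of carton_2 may be knocked a few centimetres aside while the robot is not near it.
It also fails if it takes over 208 s, if anything falls off the work surface, if the arm or the gripper's body presses on something with over 40 N, if the wrist force passes 120 N, or if a joint passes its speed limit or range.

## Robot

A 6-joint arm with a two-finger parallel gripper is mounted at the origin on a cart in front of the work surface, level with it; the furniture and walls round the work are solid. World frame = base frame: x ahead of the robot, y to its left, z up, the work surface at z = 0. Lengths are in m, angles in rad, forces in N, time in s.
With the tool pointing down it reaches from about 0.35 to 0.925 m from the base axis. Payload 6.4 kg.
Tool frame: the origin (TCP) lies at the very end of the fingers, on their centre line; the grasp point (between the pads) lies 19 mm behind it; y points along the fingers, z is the direction in which the jaws open and shut, and the axes are right-handed (so a half turn about y gives the same grasp; the last joint's range is limited). The gripper opens to 85 mm and grips with 20 to 120 N. Pads are 22 mm wide; open, the fingers measure 114 mm over their backs; the gripper's body (76 mm by 85 mm) begins 54 mm behind the grasp point. The pads swing forward as they close: fully open they stand 13 mm farther back than shut.
Start: joints at [-1.411, 0.245, 1.558, -0, 1.339, -0.174], TCP at [0.213, -0.614, 0.231] pointing down, gripper open.
Joint ranges: [-3.13, 3.13], [-1.02, 2.26], [0.13, 2.54], [-0.95, 4.09], [0.21, 2.88], [-2.74, 2.74]. Speed limits (rad/s): [2.57, 2.57, 3.14, 3.14, 3.14, 3.14].

## Interface

Orientations are given as a unit quaternion [x, y, z, w].
In Python, from workcell import ctrl gives the robot as it stands.
- The arm moves only by the tool send_rows, never from a script. Its argument "targets" is text: rows parted by semicolons, each of 4 numbers parted by spaces: the shift along the tool's x, y, z in mm, then the turn about the tool's y in rad. In form: x y z yaw; .... A call has exactly 5 rows; each row is the pose to reach, as a shift and turn from the pose commanded when the call began, along the tool's axes at that moment; what a row does not reach only later rows make up. A row lasts 1/12 s, in which the tool goes at most 41.7 mm and 7.16 degrees, less where a joint would pass 70% of its speed; a pose out of reach is approached as far as the arm can. A call with a gripper value outside its range is refused whole. "hand" is the finger opening in mm, from 0 to 85.4, set as the call begins (left out, the last holds). The fingers move at their own pace and stop on an object; "newtons" is the grip in N (left out, the last holds). Time passes only in rows, so rows that repeat a pose let the fingers close, or fill a call up. It gives the time, the measured TCP pose, the force and the opening at its end, in the units of the state.
- ctrl.get_state(): the state, without advancing time (a new reading comes with each control period).
- ctrl.get_image(name): name is "scene" or "top" or "wrist"; returns the picture (480x640x3 uint8, blue, green, red); there is no depth.
- ctrl.camera_info(name): a dict with "intrinsics" (3x3 intrinsics, pixels), "dist_coeffs" ([k1, k2, p1, p2, k3] as OpenCV has them; the pictures are not rectified), "R" (3x3) and "t" (3): a world point X has camera coordinates R X + t. Camera axes: x right, y down, z forward; pixel columns grow to the right and rows downward; lengths in m; the calibration is good to about 2 mm. A picture is of the moment at which its call begins: read the wrist's pose just before it. camera_info takes no time and is no camera call; for the wrist camera it gives the pose at the moment of the call.
- ctrl.job_done(): hands the job in, once; it reports no verdict.
The state is a dict: "clock": time; "joint_positions": joint angles; "qd": joint speeds; "effort": joint torques, N m; "eef_pos": TCP position; "tcp_rot": TCP orientation; "wrist_force": force on the tool from outside, world axes, zero at the start; "torque": the same for the moment, N m; "width": finger opening in m.
Only numpy, scipy, OpenCV 4.12 (cv2) and the standard library are available. Lean on these libraries where they do the work, as an engineer would, in place of code of your own. Each camera call takes 0.05 s, during which the arm holds its last target.

## Working session

There is one attempt and no reset: what is moved stays moved. The work goes in short steps, Python scripts to look and compute and a tool call to move; the robot and the scene stay as the last step left them, time stands still between calls to the robot, and variables do not carry over. Pictures are saved under pics/ and viewed, and the job is handed in when it is done.

Besides the shell and the picture viewer there is one more tool, called after "Request:" by a JSON object that holds its "method" and its "body", one argument or row to a line. send_rows: Moves the arm, as the interface text tells. Its arguments: {"type":"object","properties":{"targets":{"type":"string"},"hand":{"type":"number"},"newtons":{"type":"number"}},"required":["targets"]}

```bash
mkdir -p pics; ls
cat > h.py <<'E'
import numpy as np, cv2
from workcell import ctrl
def snap(name,fn):
    im=ctrl.get_image(name); cv2.imwrite('pics/'+fn+'.png',im); return im
def ray(info,px):
    K=np.array(info['intrinsics']);d=np.array(info['dist_coeffs']);R=np.array(info['R']);t=np.array(info['t'])
    u=cv2.undistortPoints(np.array([[px]],float),K,d)[0,0]
    return -R.T@t, R.T@np.array([u[0],u[1],1.])
def plane(info,px,z):
    o,d=ray(info,px); return o+d*(z-o[2])/d[2]
def proj(info,X):
    K=np.array(info['intrinsics']);d=np.array(info['dist_coeffs']);R=np.array(info['R']);t=np.array(info['t'])
    return cv2.projectPoints(np.array(X,float).reshape(-1,3),cv2.Rodrigues(R)[0],t,K,d)[0].reshape(-1,2)
E
python3 - <<'E'
from h import *
s=ctrl.get_state(); print(s)
for n in('scene','top','wrist'):
    snap(n,n+'0'); i=ctrl.camera_info(n); print(n,-np.array(i['R']).T@i['t'],np.round(i['R'],2).tolist(), i['intrinsics'])
E
```

```text
pics
{'clock': 0.0, 'joint_positions': array([-1.41108727e+00,  2.45811159e-01,  1.55900334e+00, -4.50671333e-06,
        1.33871118e+00, -1.74081689e-01]), 'qd': array([ 0.00119366, -0.00073564, -0.00037374, -0.00250559, -0.00010039,
       -0.0008906 ]), 'effort': array([ 2.20321517e-04, -4.29509926e+01, -3.26126683e+01, -7.70240831e-05,
        5.30744117e-03, -1.75058656e-06]), 'eef_pos': array([ 0.21288355, -0.61356239,  0.23018793]), 'tcp_rot': array([-0.1174627 ,  0.69796476, -0.69659791,  0.11746942]), 'wrist_force': array([-0.74907623, -0.01912009,  0.47778426]), 'torque': array([ 0.0274834 , -0.05359014, -0.01731274]), 'width': 0.08563893378942128}
scene [-0.2083743   0.36174948  1.06373111] [[-0.44, -0.9, 0.01], [-0.68, 0.33, -0.66], [0.58, -0.3, -0.75]] [[467.76207407   0.         315.77390546]
 [  0.         467.76207407 237.93798122]
 [  0.           0.           1.        ]]
top [ 0.35094224 -0.00231846  1.25493487] [[-0.01, -1.0, 0.01], [-0.99, 0.01, -0.15], [0.15, -0.01, -0.99]] [[521.75012244   0.         331.97934265]
 [  0.         521.75012244 253.55328606]
 [  0.           0.           1.        ]]
wrist [ 0.2751714  -0.59285123  0.37268596] [[0.33, -0.94, -0.0], [-0.91, -0.32, 0.26], [-0.25, -0.08, -0.97]] [[408.45958855   0.         321.22310625]
 [  0.         408.45958855 241.91496029]
 [  0.           0.           1.        ]]
```

View pics/scene0.png

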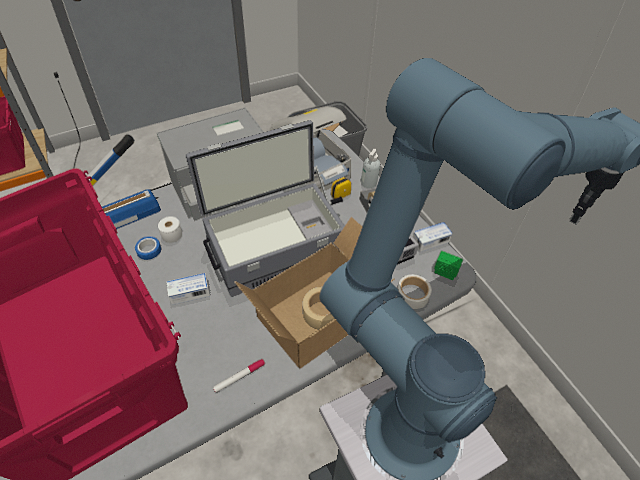

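View pics/top0.png

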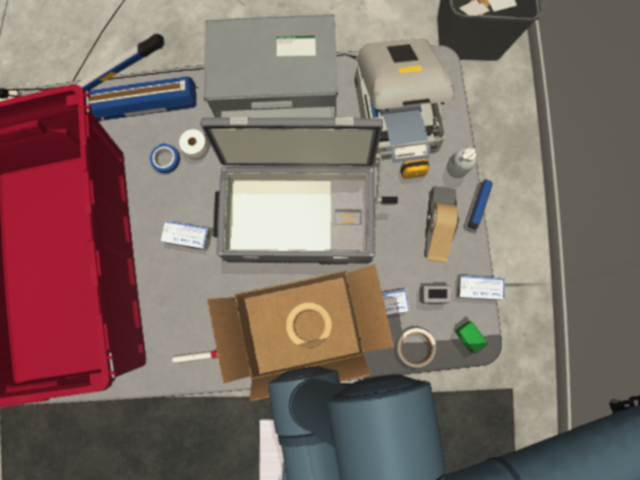

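View pics/wrist0.png

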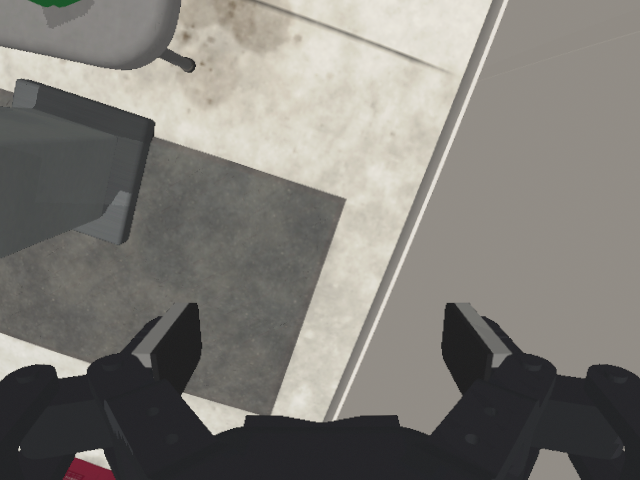

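Run:
```python
from h import *
im=cv2.imread('pics/top0.png')
cv2.imwrite('pics/c1.png',cv2.resize(im[160:380,370:520],None,fx=4,fy=2.7*1,interpolation=cv2.INTER_CUBIC) if 0 else cv2.resize(im[230:370,370:520],None,fx=4.2,fy=4.2,interpolation=cv2.INTER_CUBIC))
cv2.imwrite('pics/c2.png',cv2.resize(im[105:275,200:410],None,fx=3.5,fy=3.5,interpolation=cv2.INTER_CUBIC))
im=cv2.imread('pics/scene0.png')
cv2.imwrite('pics/c3.png',cv2.resize(im[120:320,150:480],None,fx=2.4,fy=2.4,interpolation=cv2.INTER_CUBIC))
```

```text
(no output)
```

View pics/c1.png

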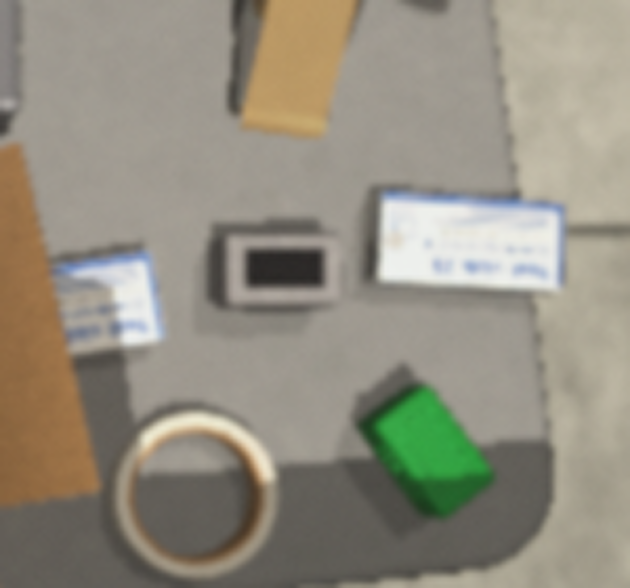

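View pics/c2.png

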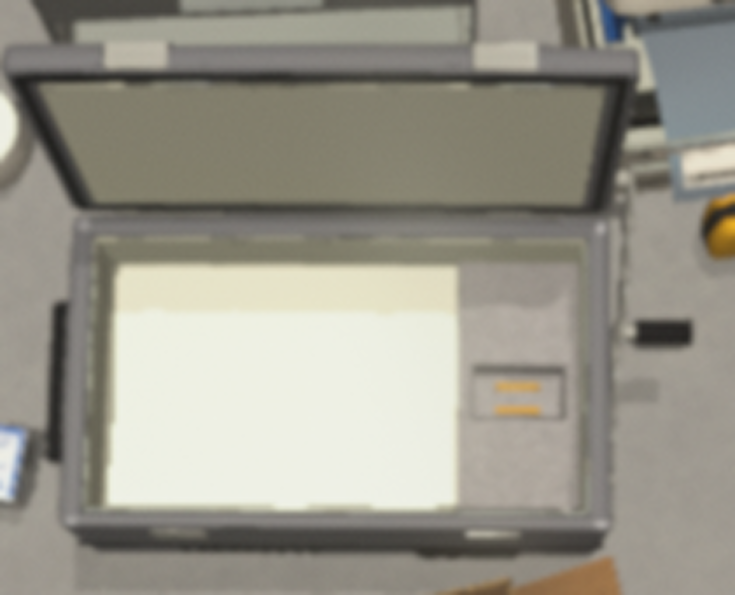

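View pics/c3.png

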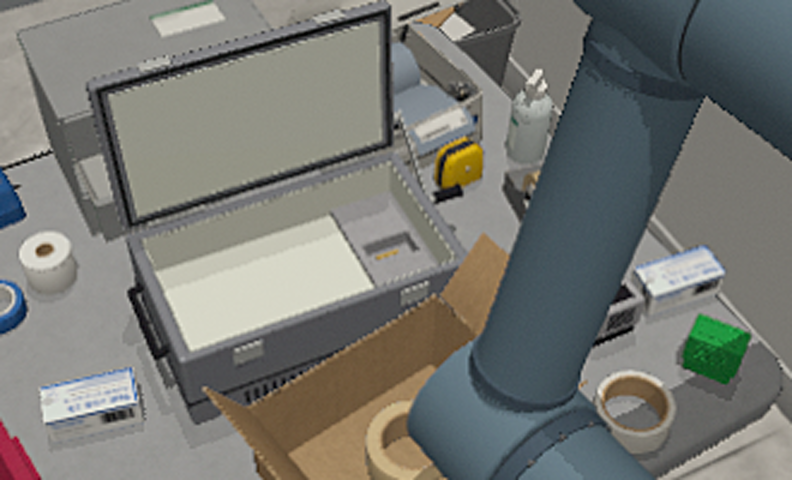

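Run:
```python
from h import *
i=ctrl.camera_info('top'); s=ctrl.camera_info('scene')
c=lambda u,v:(200+u/3.5,105+v/3.5)
P=[plane(i,c(*p),.122) for p in [(66,524),(606,524),(608,222),(78,222)]]
for p in P: print('rim',p.round(4))
print([np.linalg.norm(P[k]-P[(k+1)%4]).round(3) for k in range(4)])
print('sock',[plane(i,c(*p),.07).round(4) for p in [(472,418),(563,418),(565,367),(476,365)]])
print('knob',plane(i,c(664,332),.12).round(4))
d=lambda u,v:(370+u/4.2,230+v/4.2)
print('cartonA',[plane(i,d(*p),.043).round(4) for p in [(377,190),(566,205),(562,294),(376,283)]])
print('cartonB right end',[plane(i,d(*p),.043).round(4) for p in [(148,248),(163,338),(58,263)]])
print('batt top',[plane(i,d(*p),.066).round(4) for p in [(227,234),(338,238),(340,305),(227,305)]])
print('cartonC',[plane(i,p,.043).round(4) for p in [(166,220),(209,228),(206,248),(162,240)]])
print('flap',[ [plane(i,p,z).round(4) for z in(.1,.15)] for p in [(374,265),(392,347),(358,357),(342,271)]])
print('flapscene',[ [plane(s,p,z).round(4) for z in(.1,.15,.2)] for p in [(353,220),(335,240),(362,250)]])
```

```text
rim [0.5244 0.2354 0.122 ]
rim [ 0.5221 -0.1048  0.122 ]
rim [ 0.7198 -0.1104  0.122 ]
rim [0.7227 0.2335 0.122 ]
[np.float64(0.34), np.float64(0.198), np.float64(0.344), np.float64(0.198)]
sock [array([ 0.6015, -0.022 ,  0.07  ]), array([ 0.6012, -0.0824,  0.07  ]), array([ 0.6359, -0.0843,  0.07  ]), array([ 0.6376, -0.025 ,  0.07  ])]
knob [ 0.6467 -0.145   0.12  ]
cartonA [array([ 0.4836, -0.3164,  0.043 ]), array([ 0.4738, -0.4256,  0.043 ]), array([ 0.4235, -0.4207,  0.043 ]), array([ 0.4313, -0.3137,  0.043 ])]
cartonB right end [array([ 0.4523, -0.1856,  0.043 ]), array([ 0.4023, -0.1927,  0.043 ]), array([ 0.4445, -0.1351,  0.043 ])]
batt top [array([ 0.4576, -0.2259,  0.066 ]), array([ 0.4548, -0.2875,  0.066 ]), array([ 0.418 , -0.2873,  0.066 ]), array([ 0.4188, -0.2247,  0.066 ])]
cartonC [array([0.6217, 0.3832, 0.043 ]), array([0.601 , 0.2775, 0.043 ]), array([0.5527, 0.2832, 0.043 ]), array([0.5729, 0.3909, 0.043 ])]
flap [[array([ 0.5021, -0.1082,  0.1   ]), array([ 0.4956, -0.1037,  0.15  ])], [array([ 0.3201, -0.1446,  0.1   ]), array([ 0.3215, -0.1384,  0.15  ])], [array([ 0.2994, -0.0695,  0.1   ]), array([ 0.3016, -0.0666,  0.15  ])], [array([ 0.4891, -0.0365,  0.1   ]), array([ 0.4832, -0.035 ,  0.15  ])]]
flapscene [[array([ 0.553 , -0.1466,  0.1   ]), array([ 0.5135, -0.1202,  0.15  ]), array([ 0.474 , -0.0939,  0.2   ])], [array([ 0.5088, -0.0656,  0.1   ]), array([ 0.4716, -0.0434,  0.15  ]), array([ 0.4344, -0.0213,  0.2   ])], [array([ 0.4462, -0.1145,  0.1   ]), array([ 0.4122, -0.0897,  0.15  ]), array([ 0.3783, -0.065 ,  0.2   ])]]
```

```bash
cat >> h.py <<'E'
from scipy.spatial.transform import Rotation as Ro
def goal(x,y,z,jaw=None,label=''):
    """deltas in tool axes to bring TCP to world xyz, jaw axis along heading jaw (rad, world)"""
    s=ctrl.get_state(); R=Ro.from_quat(s['tcp_rot']).as_matrix()
    d=R.T@(np.array([x,y,z])-s['eef_pos'])*1000
    yaw=0
    if jaw is not None:
        v=R.T@np.array([np.cos(jaw),np.sin(jaw),0])
        yaw=np.arctan2(v[0],v[2]); yaw=(yaw+np.pi/2)%np.pi-np.pi/2
    print(label,'d(mm)',d.round(1),'yaw',round(yaw,4),'| tcp',s['eef_pos'].round(4),'q6',s['joint_positions'][5].round(2),'w',round(s['width']*1000,1),'F',s['wrist_force'].round(1),'t',round(s['clock'],2))
    return d,yaw
def axes():
    print(Ro.from_quat(ctrl.get_state()['tcp_rot']).as_matrix().round(3))
E
python3 - <<'E'
from h import *
axes(); goal(.40,-.27,.30,-0.04)
E
```

```text
[[-0.945 -0.     0.328]
 [-0.328  0.001 -0.945]
 [-0.    -1.    -0.001]]
 d(mm) [-289.4  -69.1 -263.5] yaw -1.197 | tcp [ 0.2129 -0.6137  0.2304] q6 -0.17 w 85.5 F [-0.6  0.3  0.5] t 0.15
```

Request:
{"method": "send_rows", "body": {
  "targets": "-29 -7 -26 -0.12; -58 -14 -52 -0.24; -87 -21 -79 -0.36; -116 -28 -105 -0.48; -145 -35 -132 -0.6"
}}

```text
clock: 0.57
eef_pos: [0.3071, -0.4401, 0.2661]
tcp_rot: [-0.32, 0.631, -0.63, 0.32]
wrist_force: [1.3, -0.4, 0.4]
width: 0.0857
```

Run:
```python
from h import *
axes(); goal(.40,-.27,.30,-0.04)
```

```text
[[-0.591 -0.     0.807]
 [-0.807  0.001 -0.591]
 [-0.    -1.    -0.001]]
 d(mm) [-192.2  -33.8  -25.5] yaw -0.5917 | tcp [ 0.3071 -0.4401  0.2661] q6 -0.54 w 85.7 F [ 1.3 -0.4  0.4] t 0.57
```

Request:
{"method": "send_rows", "body": {
  "targets": "-38 -7 -5 -0.12; -77 -14 -10 -0.24; -115 -21 -15 -0.36; -154 -28 -20 -0.48; -192 -34 -25 -0.592"
}}

```text
clock: 0.98
eef_pos: [0.4013, -0.2708, 0.3006]
tcp_rot: [0.49, -0.51, 0.51, -0.49]
wrist_force: [0.7, -1.0, -0.1]
width: 0.0856
```

Run:
```python
from h import *
axes(); goal(.40,-.27,.30,-0.04); snap('wrist','w1'); snap('top','t1'); snap('scene','s1')
```

```text
[[-0.039  0.     0.999]
 [-0.999 -0.    -0.039]
 [ 0.    -1.     0.   ]]
 d(mm) [-0.7  0.6 -1.3] yaw 0.0005 | tcp [ 0.4013 -0.2708  0.3006] q6 -0.79 w 85.6 F [ 0.7 -1.  -0.1] t 0.98
```

View pics/w1.png

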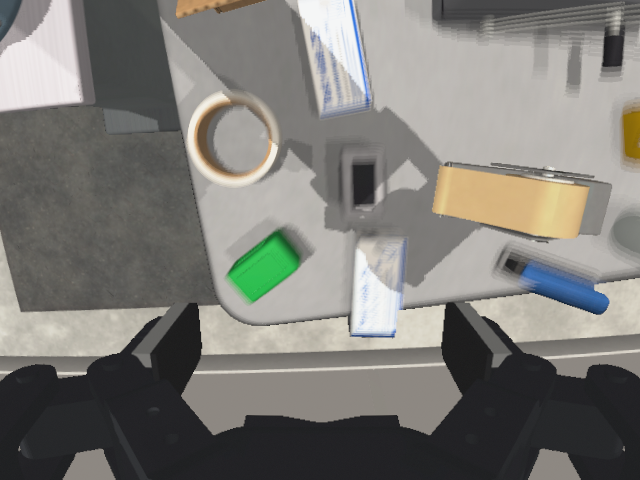

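View pics/s1.png

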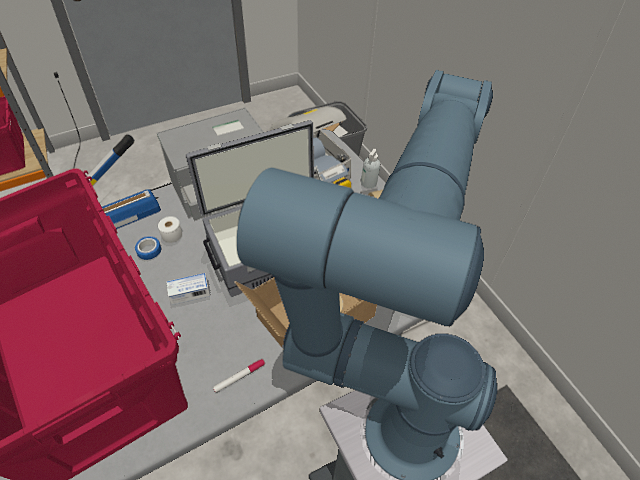

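View pics/t1.png

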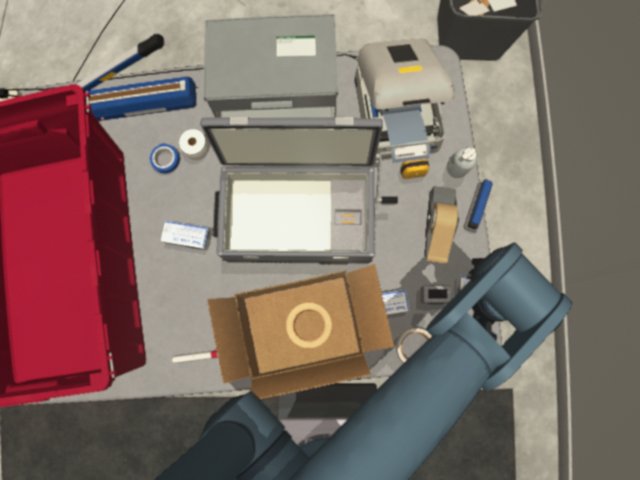

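Run:
```python
from h import *
i=ctrl.camera_info('wrist'); im=snap('wrist','w2'); cv2.imwrite('pics/w2c.png',cv2.resize(im[0:350,290:430],None,fx=1.7,fy=1.7,interpolation=cv2.INTER_CUBIC))
cv2.imwrite('pics/w2c.png',cv2.resize(im[130:350,270:490],None,fx=2.7,fy=2.7,interpolation=cv2.INTER_CUBIC))
import pickle; pickle.dump(i,open('w2.pkl','wb'))
```

```text
(no output)
```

View pics/w2c.png

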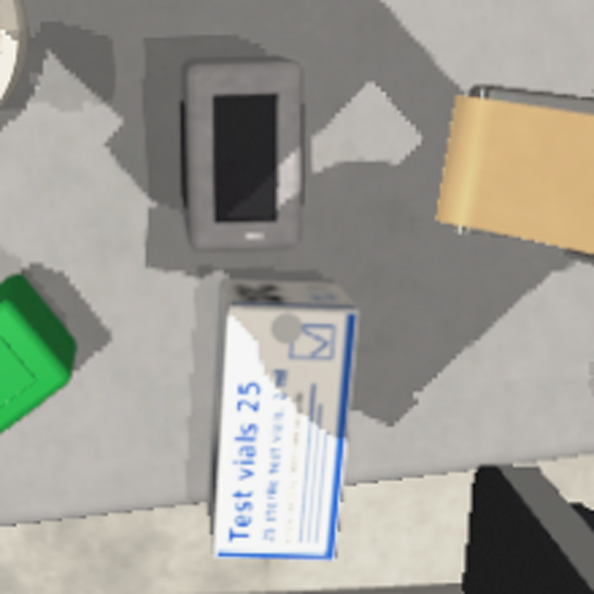

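View pics/w2.png

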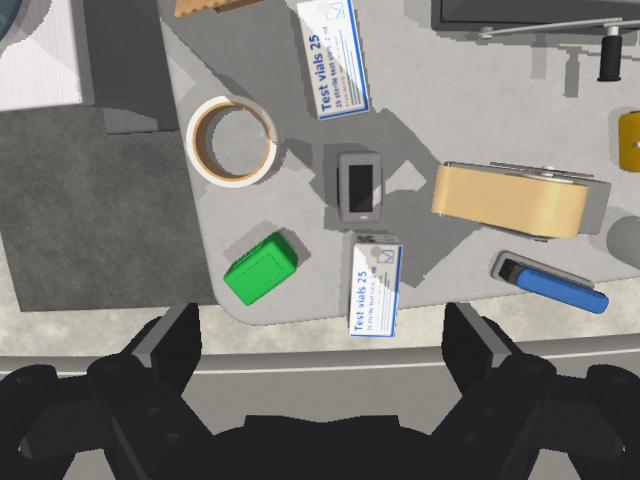

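Run:
```python
from h import *
import pickle
i=pickle.load(open('w2.pkl','rb'))
c=lambda u,v:(270+u/2.7,130+v/2.7)
def box(px,z,f=lambda *a:a):
    P=np.array([plane(i,f(*p),z) for p in px])
    print('ctr',P.mean(0).round(4),'sides',[np.linalg.norm(P[k]-P[(k+1)%4]).round(4) for k in range(4)])
    # long dir
    e=(P[1]+P[2]-P[0]-P[3])/2; print(' dir01->  angle',np.arctan2(e[1],e[0]).round(4)); return P
print(box([(189,62),(302,62),(300,245),(190,248)],.066,c))
box([(232,307),(357,310),(333,558),(214,557)],.043,c)
print('B',[plane(i,p,.043).round(4) for p in [(297,2),(353,0),(369,107),(319,120)]])
```

```text
ctr [ 0.4395 -0.2569  0.066 ] sides [np.float64(0.038), np.float64(0.063), np.float64(0.0385), np.float64(0.0639)]
 dir01->  angle -0.0237
[[ 0.42115447 -0.22448143  0.066     ]
 [ 0.45916849 -0.22586254  0.066     ]
 [ 0.45816517 -0.28882404  0.066     ]
 [ 0.41964438 -0.28838845  0.066     ]]
ctr [ 0.4551 -0.3703  0.043 ] sides [np.float64(0.0474), np.float64(0.104), np.float64(0.0482), np.float64(0.1045)]
 dir01->  angle -0.0599
B [array([ 0.3877, -0.0889,  0.043 ]), array([ 0.4382, -0.0892,  0.043 ]), array([ 0.4507, -0.1839,  0.043 ]), array([ 0.4032, -0.1941,  0.043 ])]
```

Run:
```python
from h import *
goal(.4388,-.2568,.026,-0.015)
```

```text
d(mm) [-17.  274.3  37. ] yaw -0.0286 | tcp [ 0.4011 -0.272   0.3003] q6 -0.79 w 85.2 F [ 0.3 -1.1  0.1] t 1.18
```

Request:
{"method": "send_rows", "body": {
  "targets": "-17 0 37 -0.028; -17 40 37 -0.028; -17 80 37 -0.028; -17 120 37 -0.028; -17 160 37 -0.028",
  "hand": 85,
  "newtons": 40
}}

```text
clock: 1.6
eef_pos: [0.4377, -0.2585, 0.1382]
tcp_rot: [-0.495, 0.505, -0.505, 0.495]
wrist_force: [0.6, -0.5, -0.9]
width: 0.0854
```

Run:
```python
from h import *
goal(.4388,-.2568,.026,-0.015)
i=ctrl.camera_info('wrist'); im=snap('wrist','w3'); 
print(proj(i,[[.4388,-.2568,.066],[.4388,-.2568,0],ctrl.get_state()['eef_pos']]))
```

```text
d(mm) [ -1.7 112.2   1.1] yaw -0.0047 | tcp [ 0.4377 -0.2585  0.1382] q6 -0.74 w 85.4 F [ 0.6 -0.5 -0.9] t 1.6
[[322.69101179 252.15983999]
 [322.46401815 225.53980322]
 [308.5170212  292.08605007]]
```

View pics/w3.png

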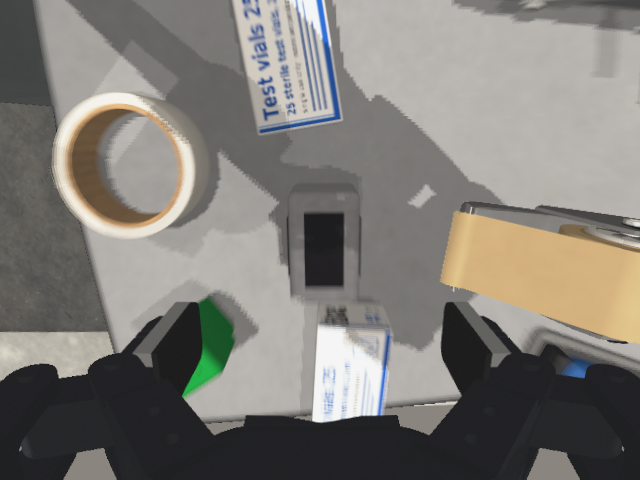

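Request:
{"method": "send_rows", "body": {
  "targets": "-2 35 1 0; -2 70 1 0; -2 100 1 0; -2 112 1 0; -2 112 1 0"
}}

```text
clock: 2.07
eef_pos: [0.4374, -0.2548, 0.0258]
tcp_rot: [-0.495, 0.507, -0.502, 0.495]
wrist_force: [0.2, -1.2, -0.5]
width: 0.0849
```

Request:
{"method": "send_rows", "body": {
  "targets": "0 0 0 0; 0 0 0 0; 0 0 0 0; 0 0 0 0; 0 0 0 0",
  "hand": 20
}}

```text
clock: 2.48
eef_pos: [0.4406, -0.2565, 0.0303]
tcp_rot: [0.496, -0.503, 0.505, -0.496]
wrist_force: [-2.3, 0.1, 8.0]
width: 0.0396
```

Run:
```python
from h import *
goal(.4388,-.2568,.28,-0.015); goal(.619,-.0535,.28,0)
```

```text
d(mm) [   0.9 -249.7   -1.3] yaw -0.0018 | tcp [ 0.4406 -0.2565  0.0303] q6 -0.73 w 39.6 F [-2.3  0.1  8. ] t 2.48
 d(mm) [-205.4 -249.8  175.5] yaw -0.0168 | tcp [ 0.4406 -0.2565  0.0303] q6 -0.73 w 39.6 F [-2.3  0.1  8. ] t 2.48
```

Request:
{"method": "send_rows", "body": {
  "targets": "0 -41 0 0; 0 -82 0 0; 0 -123 0 0; 0 -164 0 0; 0 -205 0 0"
}}

```text
clock: 2.9
eef_pos: [0.4391, -0.2548, 0.2354]
tcp_rot: [0.496, -0.504, 0.504, -0.496]
wrist_force: [1.3, -0.5, -3.3]
width: 0.0395
```

Run:
```python
from h import *
goal(.60,-.06,.28,-0.0075); snap('wrist','w4')
```

```text
d(mm) [-197.4  -44.6  157.6] yaw -0.0093 | tcp [ 0.4391 -0.2548  0.2354] q6 -0.73 w 39.5 F [ 1.3 -0.5 -3.3] t 2.9
```

View pics/w4.png

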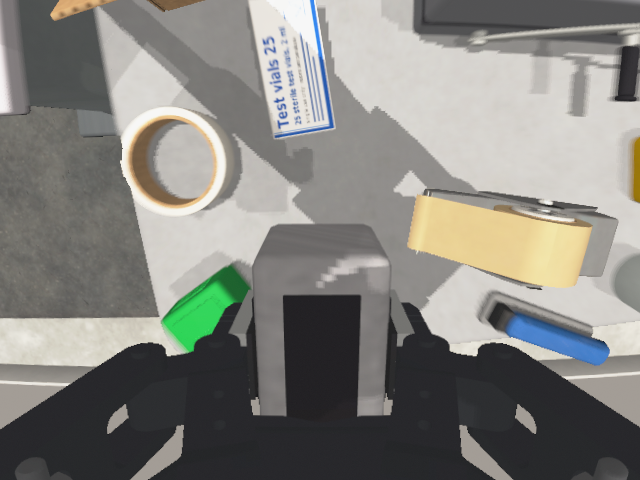

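Request:
{"method": "send_rows", "body": {
  "targets": "-28 -20 22 0; -56 -40 45 0; -84 -44 67 -0.009; -112 -44 90 -0.009; -140 -44 112 -0.009"
}}

```text
clock: 3.37
eef_pos: [0.555, -0.1157, 0.2781]
tcp_rot: [0.498, -0.501, 0.503, -0.498]
wrist_force: [0.6, -1.0, -2.3]
width: 0.0394
```

Request:
{"method": "send_rows", "body": {
  "targets": "-28 0 23 0; -57 0 46 0; -57 0 46 0; -57 0 46 0; -57 0 46 0"
}}

```text
clock: 3.78
eef_pos: [0.6, -0.0606, 0.2768]
tcp_rot: [-0.498, 0.502, -0.502, 0.498]
wrist_force: [-0.2, -0.5, -2.7]
width: 0.0395
```

Run:
```python
from h import *
i=ctrl.camera_info('wrist');im=snap('wrist','w5');goal(.619,-.0535,.13,-0.0075);goal(.619,-.0535,.28,-0.0075)
import pickle; pickle.dump(i,open('w5.pkl','wb'));snap('scene','s5')
print(proj(i,[[.619,-.0535,.07],[.622,.063,.122]]))
```

```text
d(mm) [ -7.9 147.   19.2] yaw -0.0011 | tcp [ 0.5998 -0.0612  0.277 ] q6 -0.28 w 39.6 F [ 0.3 -0.1 -2.7] t 3.83
 d(mm) [-7.8 -3.  19.1] yaw -0.0011 | tcp [ 0.5998 -0.0612  0.277 ] q6 -0.28 w 39.6 F [ 0.3 -0.1 -2.7] t 3.83
[[343.17852387 201.74220238]
 [352.22802209  45.19783627]]
```

View pics/w5.png

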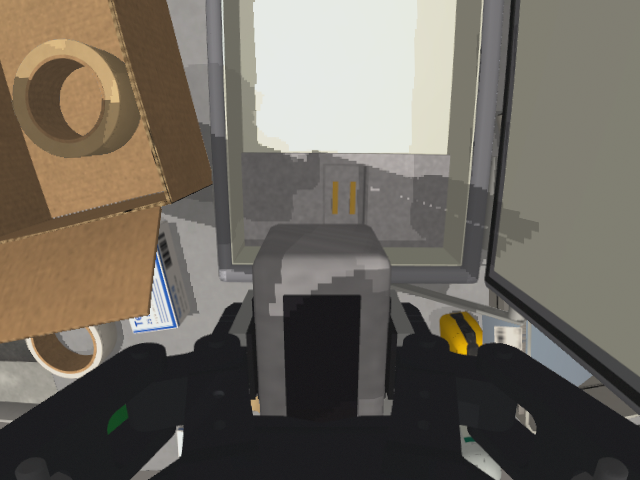

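View pics/s5.png

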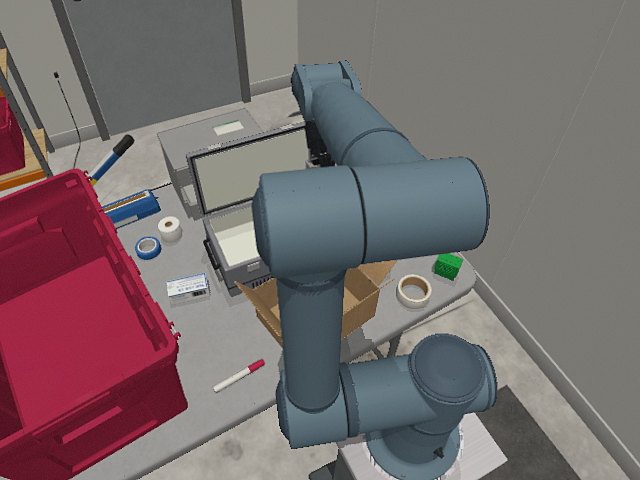

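Run:
```python
from h import *
im=cv2.imread('pics/w5.png'); cv2.imwrite('pics/w5c.png',cv2.resize(im[140:290,210:490],None,fx=2.8,fy=2.8,interpolation=cv2.INTER_CUBIC))
```

```text
(no output)
```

View pics/w5c.png

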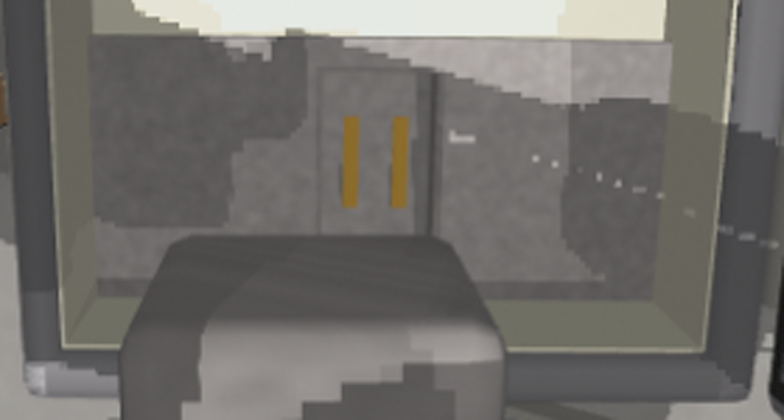

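Run:
```python
from h import *
import pickle
i=pickle.load(open('w5.pkl','rb'))
c=lambda u,v:(210+u/2.8,140+v/2.8)
for n,p,z in [('sock far L',(318,67),.07),('sock far R',(437,67),.07),('sock R',(437,200),.07),('sock L',(318,200),.07),('step L',(91,36),.07),('step R',(668,41),.07),('deck near',(100,290),.07),('deck nearR',(665,285),.07),('rim nearL outer',(30,392),.122),('rim near R outer',(745,400),.122)]:
    print(n,plane(i,c(*p),z).round(4))
```

```text
sock far L [ 0.6023 -0.0211  0.07  ]
sock far R [ 0.6382 -0.0213  0.07  ]
sock R [ 0.639  -0.0621  0.07  ]
sock L [ 0.602  -0.0619  0.07  ]
step L [ 0.534  -0.0112  0.07  ]
step R [ 0.7081 -0.0134  0.07  ]
deck near [ 0.5327 -0.0904  0.07  ]
deck nearR [ 0.7124 -0.0899  0.07  ]
rim nearL outer [ 0.5216 -0.1055  0.122 ]
rim near R outer [ 0.7212 -0.1093  0.122 ]
```

Run:
```python
from h import *
goal(.6198,-.0525,.112,-0.0075)
```

```text
d(mm) [ -9.2 165.1  20. ] yaw -0.0018 | tcp [ 0.5998 -0.0615  0.2771] q6 -0.28 w 39.3 F [ 0.4 -0.1 -2.1] t 3.88
```

Request:
{"method": "send_rows", "body": {
  "targets": "-9 30 20 0; -9 65 20 0; -9 105 20 0; -9 140 20 0; -9 162 20 0"
}}

```text
clock: 4.3
eef_pos: [0.6176, -0.0525, 0.111]
tcp_rot: [-0.499, 0.504, -0.501, 0.496]
wrist_force: [-0.7, -0.3, -3.2]
width: 0.0395
```

Run:
```python
from h import *
goal(.6198,-.0525,.112,-0.0075);snap('top','t6');
im=snap('wrist','w6');goal(.6198,-.0525,.112,-0.0075)
```

```text
d(mm) [ 0.  -1.1  2.2] yaw -0.0025 | tcp [ 0.6176 -0.0525  0.111 ] q6 -0.26 w 39.5 F [-0.7 -0.3 -3.2] t 4.3
 d(mm) [ 0.4 -2.   3.4] yaw -0.0024 | tcp [ 0.6163 -0.052   0.11  ] q6 -0.26 w 39.8 F [-1.6  0.2 -2.8] t 4.4
```

View pics/w6.png

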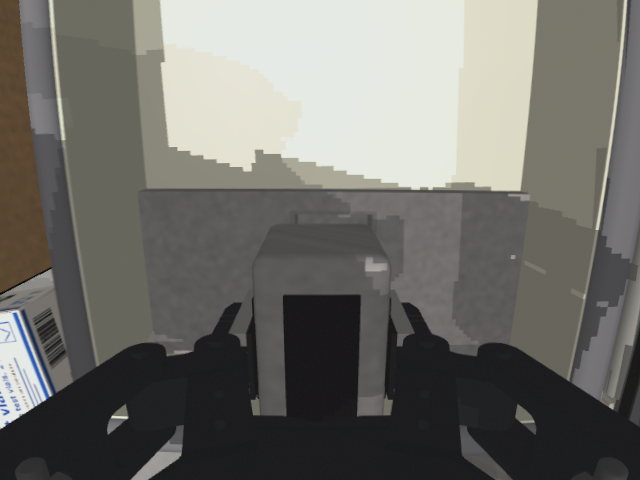

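Request:
{"method": "send_rows", "body": {
  "targets": "0 0 0 0; 0 0 0 0; 0 0 0 0; 0 0 0 0; 0 0 0 0"
}}

```text
clock: 4.82
eef_pos: [0.6214, -0.0522, 0.1171]
tcp_rot: [0.497, -0.501, 0.503, -0.498]
wrist_force: [0.3, -0.3, -2.7]
width: 0.0393
```

Run:
```python
from h import *
goal(.6198,-.0525,.112,-0.0075)
import pickle
i=ctrl.camera_info('wrist');im=snap('wrist','w7');goal(.6198,-.0525,.112,-0.0075);goal(.6198,-.0525,.112,-0.0075)
cv2.imwrite('pics/w7c.png',cv2.resize(im[180:320,200:440],None,fx=3.3,fy=3.3,interpolation=cv2.INTER_CUBIC))
pickle.dump(i,open('w7.pkl','wb'))
```

```text
d(mm) [ 0.4  5.1 -1.6] yaw -0.0006 | tcp [ 0.6214 -0.0522  0.1171] q6 -0.26 w 39.3 F [ 0.3 -0.3 -2.7] t 4.82
 d(mm) [ 0.5  4.6 -1.3] yaw -0.0005 | tcp [ 0.6211 -0.052   0.1166] q6 -0.26 w 39.4 F [-0.3 -0.7 -2.5] t 4.87
 d(mm) [ 0.5  4.6 -1.3] yaw -0.0005 | tcp [ 0.6211 -0.052   0.1166] q6 -0.26 w 39.4 F [-0.3 -0.7 -2.5] t 4.87
```

View pics/w7c.png

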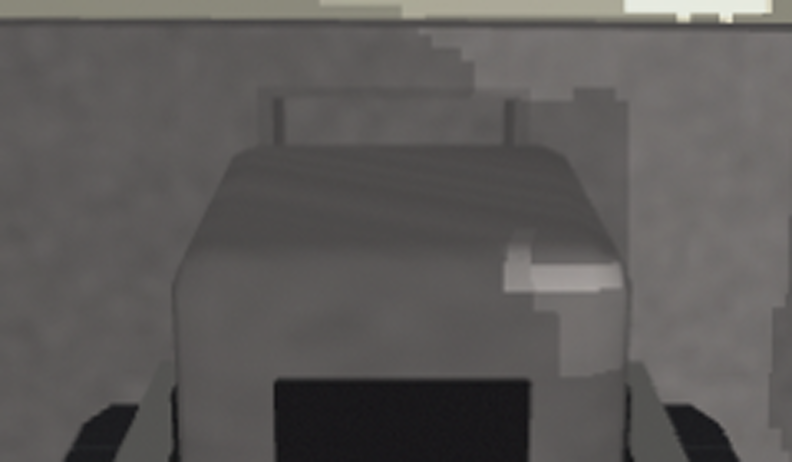

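Run:
```python
from h import *
import pickle
i=pickle.load(open('w7.pkl','rb'))
c=lambda u,v:(200+u/3.3,180+v/3.3)
for p in [(262,92),(528,92),(279,97),(512,97)]: print(plane(i,c(*p),.07).round(4))
print('step',plane(i,c(400,22),.07).round(4))
print('batt top width at z', [ (plane(i,c(175,300),z).round(4),plane(i,c(629,300),z).round(4)) for z in (.14,.15,.155)])
print('batt bottom edge of body far: ',[ (plane(i,c(237,150),z).round(4),plane(i,c(562,150),z).round(4)) for z in (.1,.105,.11)])
```

```text
[ 0.6025 -0.0212  0.07  ]
[ 0.6403 -0.0215  0.07  ]
[ 0.6049 -0.022   0.07  ]
[ 0.6381 -0.0222  0.07  ]
step [ 0.6222 -0.0114  0.07  ]
batt top width at z [(array([ 0.6008, -0.0282,  0.14  ]), array([ 0.6434, -0.0286,  0.14  ])), (array([ 0.6026, -0.0248,  0.15  ]), array([ 0.6416, -0.0251,  0.15  ])), (array([ 0.6035, -0.023 ,  0.155 ]), array([ 0.6407, -0.0233,  0.155 ]))]
batt bottom edge of body far:  [(array([ 0.6023, -0.0229,  0.1   ]), array([ 0.6417, -0.0232,  0.1   ])), (array([ 0.6029, -0.0218,  0.105 ]), array([ 0.6411, -0.0221,  0.105 ])), (array([ 0.6035, -0.0207,  0.11  ]), array([ 0.6404, -0.0209,  0.11  ]))]
```

Request:
{"method": "send_rows", "body": {
  "targets": "-1.5 4 -0.5 0; -1.5 8 -0.5 0; -1.5 12 -0.5 0; -1.5 16 -0.5 0; -1.5 19 -0.5 0"
}}

```text
clock: 5.28
eef_pos: [0.6195, -0.0502, 0.0953]
tcp_rot: [-0.498, 0.502, -0.502, 0.498]
wrist_force: [0.0, -0.1, -1.0]
width: 0.0394
```

Request:
{"method": "send_rows", "body": {
  "targets": "0 2 0 0; 0 4 0 0; 0 6 0 0; 0 8 0 0; 0 8 0 0"
}}

```text
clock: 5.7
eef_pos: [0.6213, -0.0522, 0.0928]
tcp_rot: [0.499, -0.501, 0.503, -0.498]
wrist_force: [-10.0, -5.3, 20.0]
width: 0.0396
```

Run:
```python
from h import *
i=ctrl.camera_info('wrist');im=snap('wrist','w8');goal(.6198,-.0525,.08,-0.0075)
cv2.imwrite('pics/w8c.png',cv2.resize(im[180:320,200:440],None,fx=3.3,fy=3.3,interpolation=cv2.INTER_CUBIC)); axes()
```

```text
d(mm) [ 0.2 12.8 -1.6] yaw 0.0006 | tcp [ 0.6213 -0.0522  0.0928] q6 -0.26 w 39.6 F [-9.8 -4.6 19.4] t 5.75
[[-0.007  0.001  1.   ]
 [-1.    -0.003 -0.007]
 [ 0.003 -1.     0.001]]
```

View pics/w8c.png

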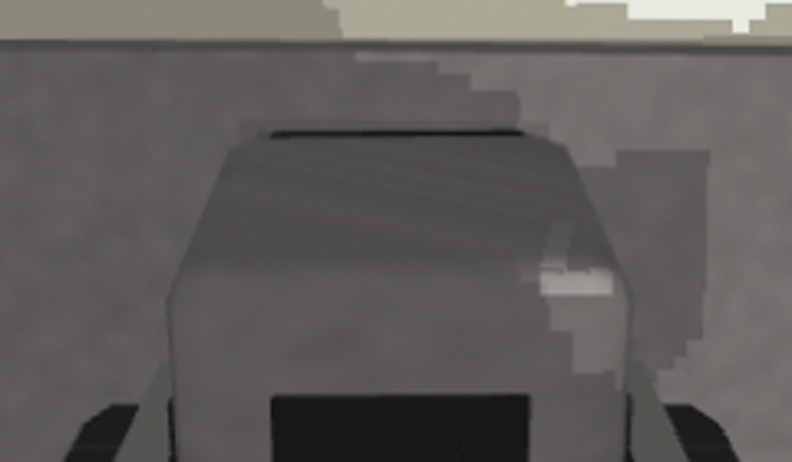

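Request:
{"method": "send_rows", "body": {
  "targets": "0.5 -1 -0.5 0; 1 -1 -1 0; 1.5 -1 -1 0; 1.5 0 -1 0; 1.5 0 -1 0"
}}

```text
clock: 6.17
eef_pos: [0.6211, -0.0528, 0.0925]
tcp_rot: [0.497, -0.501, 0.503, -0.499]
wrist_force: [-5.9, -1.2, 16.1]
width: 0.0395
```

Request:
{"method": "send_rows", "body": {
  "targets": "0.5 0 -0.7 0; 0.5 0 -1.5 0; 0.5 1 -1.5 0; 0.5 2 -1.5 0; 0.5 2 -1.5 0"
}}

```text
clock: 6.58
eef_pos: [0.6208, -0.0538, 0.0916]
tcp_rot: [0.497, -0.5, 0.504, -0.499]
wrist_force: [-4.1, -2.2, 16.7]
width: 0.0395
```

Run:
```python
from h import *
im=snap('top','t9');cv2.imwrite('pics/t9c.png',cv2.resize(im[105:275,200:410],None,fx=3.5,fy=3.5,interpolation=cv2.INTER_CUBIC))
im=snap('wrist','w9')
```

```text
(no output)
```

View pics/t9c.png

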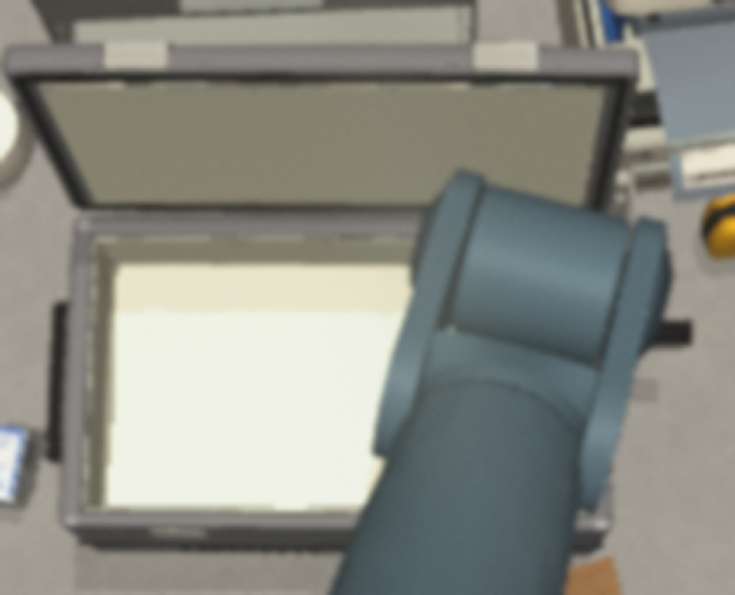

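View pics/w9.png

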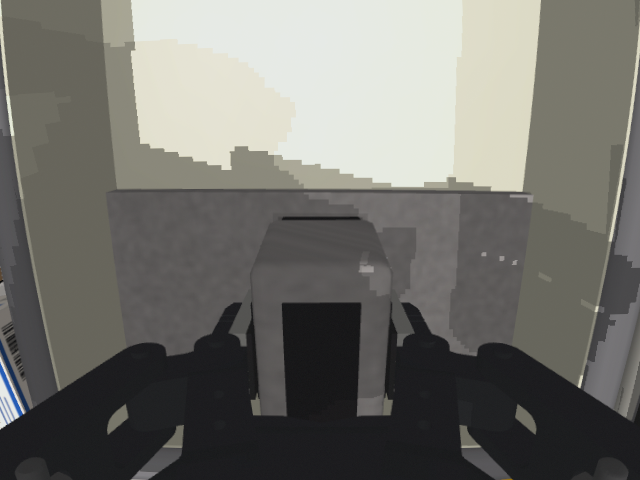

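Run:
```python
from h import *
i=ctrl.camera_info('wrist')
im=cv2.imread('pics/w9.png');im=im[185:285,240:400]
g=cv2.convertScaleAbs(im,alpha=2.2,beta=-40)
cv2.imwrite('pics/w9c.png',cv2.resize(g,None,fx=5,fy=5,interpolation=cv2.INTER_CUBIC))
# predicted projections with battery centre on hypothesised pose
s=ctrl.get_state(); print(s['eef_pos'])
cx,cy=.6214,-.0518
print('mouth', proj(i,[[cx-.0175,cy+.0305,.07],[cx+.0175,cy+.0305,.07]]).round(1))
for fz in (.060,.064,.068):
  for by in (-.052,-.0545):
    print(fz,by,'shoulder far',proj(i,[[.621-.02,by+.033,fz+.02],[.621+.02,by+.033,fz+.02]]).round(1).tolist(),'foot top at deck',proj(i,[[.621-.016,by+.029,.07],[.621+.016,by+.029,.07]]).round(1).tolist(), 'top far',proj(i,[[.601,by+.033,fz+.066],[.641,by+.033,fz+.066]]).round(1).tolist())
```

```text
[ 0.6207703  -0.05379175  0.09152204]
mouth [[278.  215.1]
 [363.7 214.4]]
0.06 -0.052 shoulder far [[267.7, 214.5], [372.1, 213.6]] foot top at deck [[280.8, 219.2], [359.0, 218.5]] top far [[247.6, 247.5], [393.3, 246.2]]
0.06 -0.0545 shoulder far [[268.0, 220.9], [371.9, 220.0]] foot top at deck [[281.0, 225.1], [358.9, 224.5]] top far [[248.1, 256.2], [392.9, 254.9]]
0.064 -0.052 shoulder far [[266.5, 216.6], [373.5, 215.7]] foot top at deck [[280.8, 219.2], [359.0, 218.5]] top far [[245.1, 251.6], [395.9, 250.3]]
0.064 -0.0545 shoulder far [[266.7, 223.1], [373.3, 222.2]] foot top at deck [[281.0, 225.1], [358.9, 224.5]] top far [[245.6, 260.6], [395.5, 259.3]]
0.068 -0.052 shoulder far [[265.1, 218.8], [374.9, 217.9]] foot top at deck [[280.8, 219.2], [359.0, 218.5]] top far [[242.4, 256.1], [398.8, 254.7]]
0.068 -0.0545 shoulder far [[265.4, 225.5], [374.7, 224.6]] foot top at deck [[281.0, 225.1], [358.9, 224.5]] top far [[243.0, 265.4], [398.3, 264.0]]
```

View pics/w9c.png

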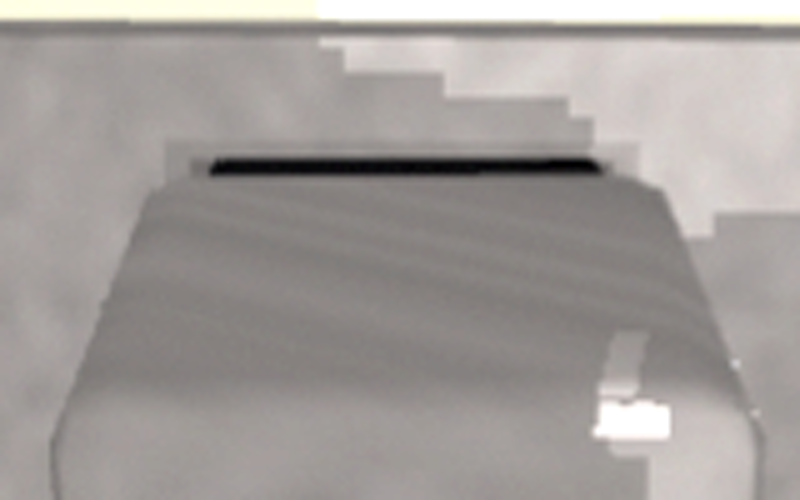

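Request:
{"method": "send_rows", "body": {
  "targets": "0 0 -1.5 0; -0.5 0 -1.5 0; -1 0 -1.5 0; -1.5 0 -1.5 0; -1.5 0 -1.5 0"
}}

```text
clock: 7.1
eef_pos: [0.6205, -0.0535, 0.0919]
tcp_rot: [0.497, -0.498, 0.506, -0.499]
wrist_force: [0.1, -5.7, 15.3]
width: 0.0396
```

Request:
{"method": "send_rows", "body": {
  "targets": "1 0 0 0; 2 0 0 0; 3 0 0 0; 4 0 0 0; 4 1 0 0"
}}

```text
clock: 7.52
eef_pos: [0.6203, -0.0556, 0.0902]
tcp_rot: [0.496, -0.499, 0.505, -0.5]
wrist_force: [0.4, -0.7, 15.2]
width: 0.0394
```

Request:
{"method": "send_rows", "body": {
  "targets": "0.5 1 0 0; 1 2 0 0; 1 3 0 0; 1 4 0 0; 1 4 0 0"
}}

```text
clock: 7.93
eef_pos: [0.6205, -0.0582, 0.0874]
tcp_rot: [0.497, -0.498, 0.506, -0.499]
wrist_force: [-2.3, -5.3, 18.1]
width: 0.0393
```

Run:
```python
from h import *
axes()
im=snap('wrist','w10');im=im[185:345,200:440]
cv2.imwrite('pics/w10c.png',cv2.resize(cv2.convertScaleAbs(im,alpha=1.8,beta=-20),None,fx=3.3,fy=3.3,interpolation=cv2.INTER_CUBIC)); goal(.62,-.0525,.08)
im=snap('scene','s10'); cv2.imwrite('pics/s10c.png',cv2.resize(im[120:320,150:480],None,fx=2.4,fy=2.4,interpolation=cv2.INTER_CUBIC))
```

```text
[[-0.008  0.01   1.   ]
 [-1.    -0.004 -0.008]
 [ 0.004 -1.     0.01 ]]
 d(mm) [-5.8  7.4 -0.6] yaw 0 | tcp [ 0.6205 -0.0582  0.0875] q6 -0.27 w 39.7 F [-3.2 -5.  18.8] t 7.98
```

View pics/w10c.png

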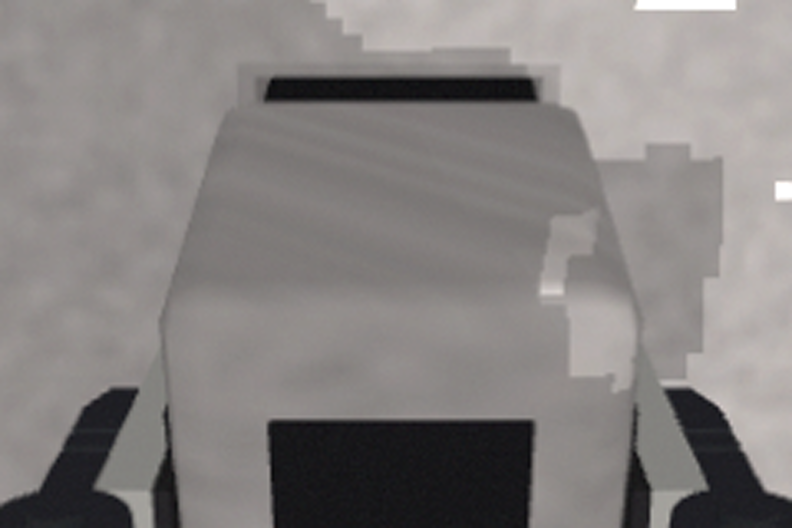

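View pics/s10c.png

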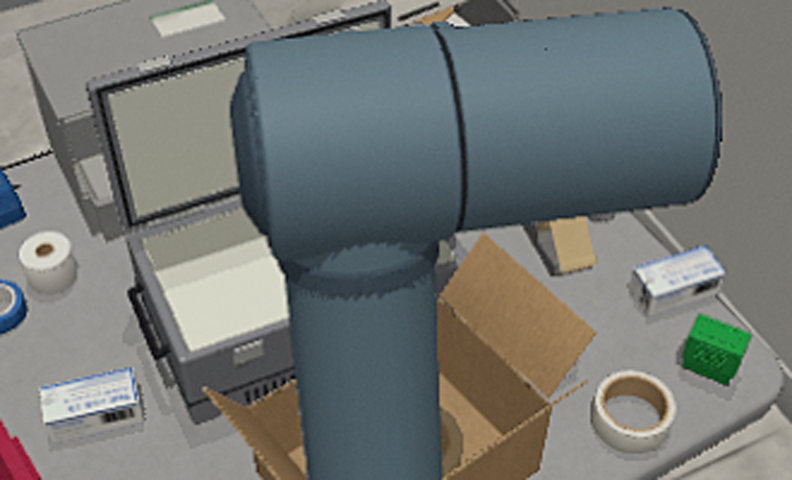

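Request:
{"method": "send_rows", "body": {
  "targets": "-2 -5 0 0; -4 -20 0 0; -6 -55 0 0; -6 -90 0 0; -6 -120 0 0"
}}

```text
clock: 8.45
eef_pos: [0.6162, -0.0498, 0.2031]
tcp_rot: [0.498, -0.502, 0.502, -0.498]
wrist_force: [0.6, -0.1, -2.0]
width: 0.0394
```

Request:
{"method": "send_rows", "body": {
  "targets": "0 0 0 0; 0 0 0 0; 0 0 0 0; 0 0 0 0; 0 0 0 0",
  "newtons": 80
}}

```text
clock: 8.87
eef_pos: [0.6148, -0.0495, 0.1988]
tcp_rot: [-0.499, 0.503, -0.501, 0.497]
wrist_force: [-0.6, 0.2, -2.4]
width: 0.0388
```

Run:
```python
from h import *
goal(.62,-.0525,.2,-.0075)
import pickle
i=ctrl.camera_info('wrist');im=snap('wrist','w11'); pickle.dump(i,open('w11.pkl','wb'));axes()
```

```text
d(mm) [ 2.9 -1.2  5.2] yaw -0.0006 | tcp [ 0.6148 -0.0495  0.1988] q6 -0.26 w 38.8 F [-0.6  0.2 -2.4] t 8.87
[[-0.008 -0.003  1.   ]
 [-1.     0.001 -0.008]
 [-0.001 -1.    -0.003]]
```

View pics/w11.png

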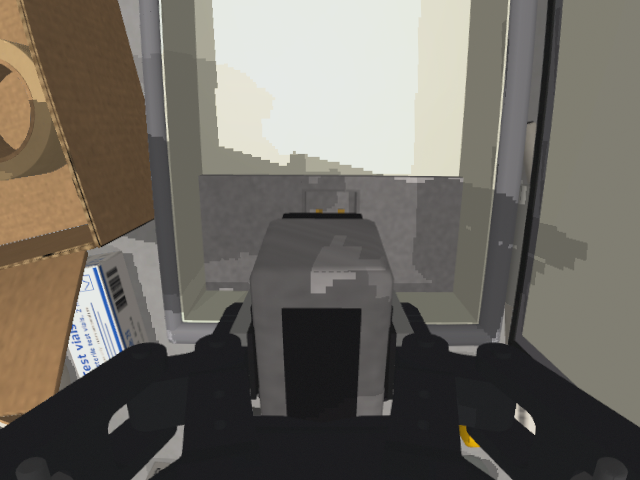

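Request:
{"method": "send_rows", "body": {
  "targets": "-40 0 2 0; -80 0 5 0; -110 20 5 0; -110 55 5 0; -110 90 5 0"
}}

```text
clock: 9.33
eef_pos: [0.6225, 0.0621, 0.111]
tcp_rot: [0.498, -0.5, 0.502, -0.499]
wrist_force: [0.5, -0.2, -2.0]
width: 0.0391
```

Request:
{"method": "send_rows", "body": {
  "targets": "0 5 0 0; 0 10 0 0; 0 15 0 0; 0 18 0 0; 0 18 0 0"
}}

```text
clock: 9.75
eef_pos: [0.6229, 0.0597, 0.0946]
tcp_rot: [0.497, -0.502, 0.503, -0.498]
wrist_force: [-0.1, 0.3, -2.4]
width: 0.0394
```

Request:
{"method": "send_rows", "body": {
  "targets": "0 2 0 0; 0 4 0 0; 0 6 0 0; 0 6 0 0; 0 6 0 0"
}}

```text
clock: 10.17
eef_pos: [0.6235, 0.0599, 0.0923]
tcp_rot: [0.498, -0.501, 0.503, -0.498]
wrist_force: [-8.5, 1.0, 17.2]
width: 0.0391
```

Request:
{"method": "send_rows", "body": {
  "targets": "0 -2 0 0; 0 -3 0 0; 0 -3 0 0; 0 -3 0 0; 0 -3 0 0",
  "hand": 60
}}

```text
clock: 10.58
eef_pos: [0.6218, 0.0601, 0.0901]
tcp_rot: [-0.498, 0.502, -0.502, 0.498]
wrist_force: [-0.3, -0.7, 0.0]
width: 0.0598
```

Request:
{"method": "send_rows", "body": {
  "targets": "0 -20 0 0; 0 -50 0 0; 0 -90 0 0; 0 -130 0 0; 0 -150 0 0",
  "hand": 85
}}

```text
clock: 11.0
eef_pos: [0.6237, 0.0601, 0.2459]
tcp_rot: [0.496, -0.5, 0.504, -0.5]
wrist_force: [0.1, 0.1, 1.3]
width: 0.0851
```

Request:
{"method": "send_rows", "body": {
  "targets": "40 0 -5 0; 40 0 -5 0; 40 0 -5 0; 40 0 -5 0; 40 0 -5 0"
}}

```text
clock: 11.42
eef_pos: [0.6161, 0.0208, 0.2392]
tcp_rot: [-0.498, 0.502, -0.501, 0.498]
wrist_force: [-0.1, 0.2, -0.1]
width: 0.0852
```

Run:
```python
from h import *
import pickle
goal(.62,-.0525,.2,-.0075)
i=ctrl.camera_info('wrist');im=snap('wrist','w12'); pickle.dump(i,open('w12.pkl','wb'));axes()
```

```text
d(mm) [73.3 39.2  4.5] yaw -0.0001 | tcp [0.6161 0.0208 0.2392] q6 -0.14 w 85.2 F [-0.1  0.2 -0.1] t 11.42
[[-0.007 -0.002  1.   ]
 [-1.     0.    -0.007]
 [-0.    -1.    -0.002]]
```

View pics/w12.png

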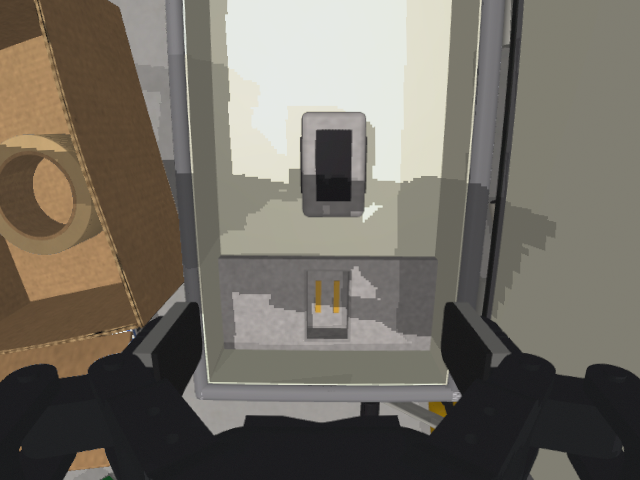

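Run:
```python
from h import *
im=cv2.imread('pics/w12.png')
cv2.imwrite('pics/w12a.png',cv2.resize(cv2.convertScaleAbs(im[255:350,270:390],alpha=1.4),None,fx=6,fy=6,interpolation=cv2.INTER_CUBIC))
cv2.imwrite('pics/w12b.png',cv2.resize(im[100:225,280:390],None,fx=4.8,fy=4.8,interpolation=cv2.INTER_CUBIC))
```

```text
(no output)
```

View pics/w12a.png

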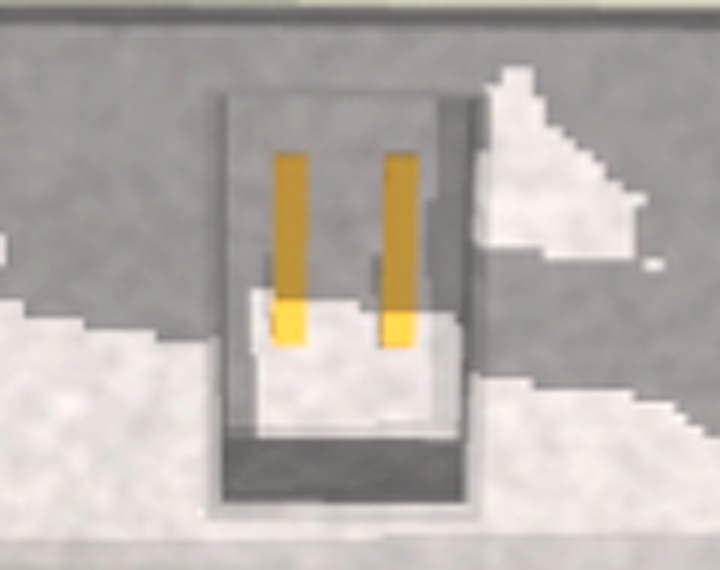

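View pics/w12b.png

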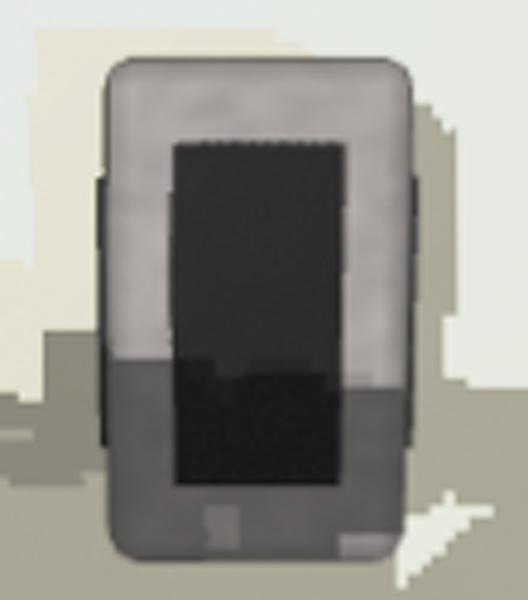

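Run:
```python
from h import *
import pickle
i=pickle.load(open('w12.pkl','rb'))
def box(px,z,f):
    P=np.array([plane(i,f(*p),z) for p in px])
    e=(P[1]+P[2]-P[0]-P[3])/2;l=(P[0]+P[1]-P[2]-P[3])/2
    print('ctr',P.mean(0).round(4),'sides',[np.linalg.norm(P[k]-P[(k+1)%4]).round(4) for k in range(4)],'ang',np.arctan2(e[1],e[0]).round(4),np.arctan2(-l[0],l[1]).round(4)); print(P.round(4).tolist())
a=lambda u,v:(270+u/6,255+v/6); b=lambda u,v:(280+u/4.8,100+v/4.8)
box([(224,96),(474,98),(467,500),(221,500)],.07,a)
box([(213,90),(488,92),(478,516),(208,516)],.07,a)
box([(107,58),(411,58),(404,560),(110,560)],.126,b)
print(plane(i,a(360,18),.07), plane(i,a(5,20),.07),plane(i,a(715,24),.07))
```

```text
ctr [ 0.621  -0.0522  0.07  ] sides [np.float64(0.0336), np.float64(0.0601), np.float64(0.0347), np.float64(0.0603)] ang -0.0103 -0.0137
[[0.6046, -0.0219, 0.07], [0.6382, -0.0224, 0.07], [0.6379, -0.0824, 0.07], [0.6032, -0.0822, 0.07]]
ctr [ 0.621  -0.0531  0.07  ] sides [np.float64(0.0369), np.float64(0.0634), np.float64(0.0382), np.float64(0.0637)] ang -0.0099 -0.0185
[[0.6031, -0.021, 0.07], [0.64, -0.0215, 0.07], [0.6395, -0.085, 0.07], [0.6013, -0.0847, 0.07]]
ctr [0.6243 0.066  0.126 ] sides [np.float64(0.0381), np.float64(0.0643), np.float64(0.0391), np.float64(0.0642)] ang -0.0056 -0.0039
[[0.6054, 0.0983, 0.126], [0.6435, 0.0981, 0.126], [0.6437, 0.0338, 0.126], [0.6046, 0.034, 0.126]]
[ 0.62287478 -0.01104327  0.07      ] [ 0.57558042 -0.01105602  0.07      ] [ 0.6702312  -0.01219676  0.07      ]
```

Run:
```python
from h import *
goal(.6243,.066,.13,-.0075)
```

```text
d(mm) [-45.1 109.3   8. ] yaw 0.0002 | tcp [0.6162 0.0209 0.2393] q6 -0.14 w 85.1 F [-0.3  0.7 -0.7] t 11.47
```

Request:
{"method": "send_rows", "body": {
  "targets": "-25 0 5 0; -45 20 8 0; -45 50 8 0; -45 80 8 0; -45 105 8 0"
}}

```text
clock: 11.88
eef_pos: [0.624, 0.0665, 0.1328]
tcp_rot: [-0.499, 0.502, -0.501, 0.498]
wrist_force: [0.4, -0.2, 0.6]
width: 0.0849
```

Request:
{"method": "send_rows", "body": {
  "targets": "0 0 0 0; 0 0 0 0; 0 0 0 0; 0 0 0 0; 0 0 0 0"
}}

```text
clock: 12.3
eef_pos: [0.6263, 0.0651, 0.1377]
tcp_rot: [0.497, -0.501, 0.503, -0.499]
wrist_force: [-0.0, -0.2, -0.2]
width: 0.0851
```

Run:
```python
from h import *
goal(.6243,.066,.087,-.0075)
```

```text
d(mm) [-0.9 50.7 -2.2] yaw -0.0005 | tcp [0.6263 0.0651 0.1377] q6 -0.07 w 85.1 F [-0.  -0.2 -0.2] t 12.3
```

Request:
{"method": "send_rows", "body": {
  "targets": "-1 15 -2 0; -1 30 -2 0; -1 42 -2 0; -1 50 -2 0; -1 50 -2 0"
}}

```text
clock: 12.72
eef_pos: [0.6219, 0.0661, 0.0837]
tcp_rot: [-0.499, 0.503, -0.501, 0.497]
wrist_force: [-0.5, 0.2, -0.3]
width: 0.0849
```

Request:
{"method": "send_rows", "body": {
  "targets": "0 0 0 0; 0 0 0 0; 0 0 0 0; 0 0 0 0; 0 0 0 0"
}}

```text
clock: 13.13
eef_pos: [0.6233, 0.0661, 0.086]
tcp_rot: [0.498, -0.502, 0.502, -0.498]
wrist_force: [0.3, -0.1, 0.2]
width: 0.0851
```

Run:
```python
from h import *
goal(.6243,.066,.087,-.0075)
```

```text
d(mm) [ 0.1 -1.   1. ] yaw -0.0005 | tcp [0.6233 0.0661 0.086 ] q6 -0.07 w 85.1 F [ 0.3 -0.1  0.2] t 13.13
```

Close, let settle, then lift.

Request:
{"method": "send_rows", "body": {
  "targets": "0 0 1 0; 0 0 1 0; 0 0 1 0; 0 0 1 0; 0 0 1 0",
  "hand": 20,
  "newtons": 90
}}

```text
clock: 13.55
eef_pos: [0.6241, 0.0661, 0.0855]
tcp_rot: [0.498, -0.502, 0.502, -0.498]
wrist_force: [-0.3, -0.8, 9.9]
width: 0.0393
```

Request:
{"method": "send_rows", "body": {
  "targets": "0 0 0 0; 0 0 0 0; 0 0 0 0; 0 0 0 0; 0 0 0 0"
}}

```text
clock: 13.97
eef_pos: [0.6241, 0.0661, 0.0855]
tcp_rot: [0.498, -0.502, 0.502, -0.498]
wrist_force: [0.7, 0.5, 2.9]
width: 0.0393
```

Request:
{"method": "send_rows", "body": {
  "targets": "0 -20 0 0; 0 -40 0 0; 0 -50 0 0; 0 -50 0 0; 0 -50 0 0"
}}

```text
clock: 14.38
eef_pos: [0.6237, 0.0662, 0.1349]
tcp_rot: [-0.498, 0.502, -0.502, 0.498]
wrist_force: [-0.5, 0.6, -2.7]
width: 0.0389
```

Run:
```python
from h import *
goal(.621,-.0525,.136,-.01)
```

```text
d(mm) [118.7  -1.1  -1.8] yaw 0.002 | tcp [0.6237 0.0662 0.1349] q6 -0.07 w 38.9 F [-0.5  0.6 -2.7] t 14.38
```

Request:
{"method": "send_rows", "body": {
  "targets": "30 0 0 0; 60 0 0 0; 90 0 -1 0; 118.5 0 -2 0; 118.5 0 -2 0"
}}

```text
clock: 14.8
eef_pos: [0.6198, -0.0566, 0.1333]
tcp_rot: [-0.498, 0.504, -0.503, 0.496]
wrist_force: [0.1, 0.2, -2.5]
width: 0.0392
```

Request:
{"method": "send_rows", "body": {
  "targets": "0 0 0 0; 0 0 0 0; 0 0 0 0; 0 0 0 0; 0 0 0 0"
}}

```text
clock: 15.22
eef_pos: [0.6209, -0.0513, 0.135]
tcp_rot: [-0.498, 0.502, -0.501, 0.498]
wrist_force: [-0.3, 0.6, -1.1]
width: 0.039
```

Run:
```python
from h import *
goal(.621,-.0525,.099,-.01)
```

```text
d(mm) [ 1.2 36.   0.2] yaw 0.0034 | tcp [ 0.6209 -0.0513  0.135 ] q6 -0.26 w 39.0 F [-0.3  0.6 -1.1] t 15.22
```

Request:
{"method": "send_rows", "body": {
  "targets": "1 12 0 0; 1 24 0 0; 1 34 0 0; 1 36 0 0; 1 36 0 0"
}}

```text
clock: 15.63
eef_pos: [0.6196, -0.053, 0.0971]
tcp_rot: [-0.499, 0.503, -0.501, 0.497]
wrist_force: [0.6, 0.0, -1.4]
width: 0.0393
```

Request:
{"method": "send_rows", "body": {
  "targets": "0 0 0 0; 0 0 0 0; 0 0 0 0; 0 0 0 0; 0 0 0 0"
}}

```text
clock: 16.05
eef_pos: [0.6213, -0.0534, 0.0998]
tcp_rot: [0.498, -0.502, 0.502, -0.498]
wrist_force: [0.8, -0.7, -2.3]
width: 0.0394
```

Run:
```python
from h import *
goal(.621,-.0525,.099,-.01)
i=ctrl.camera_info('wrist')
im=snap('wrist','w13');im=im[185:285,240:400]
cv2.imwrite('pics/w13c.png',cv2.resize(cv2.convertScaleAbs(im,alpha=2.,beta=-20),None,fx=5,fy=5,interpolation=cv2.INTER_CUBIC))
```

```text
d(mm) [-0.9  0.8 -0.3] yaw 0.002 | tcp [ 0.6213 -0.0534  0.0998] q6 -0.26 w 39.4 F [ 0.8 -0.7 -2.3] t 16.05
```

View pics/w13c.png

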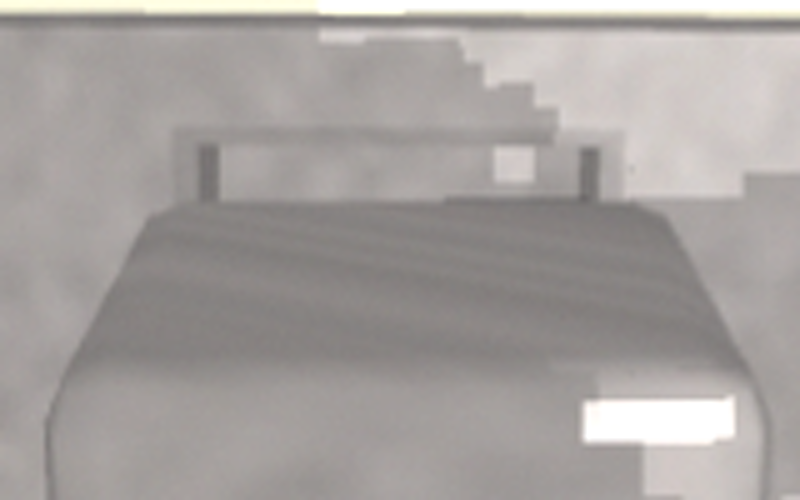

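Request:
{"method": "send_rows", "body": {
  "targets": "-0.5 2 -0.4 0; -1 4 -0.7 0; -1 6 -0.7 0; -1 8 -0.7 0; -1 8 -0.7 0"
}}

```text
clock: 16.52
eef_pos: [0.6198, -0.0522, 0.0905]
tcp_rot: [-0.498, 0.502, -0.502, 0.498]
wrist_force: [-0.5, -0.7, -3.1]
width: 0.0393
```

Request:
{"method": "send_rows", "body": {
  "targets": "0 0 0 0; 0 0 0 0; 0 0 0 0; 0 0 0 0; 0 0 0 0"
}}

```text
clock: 16.93
eef_pos: [0.6204, -0.0524, 0.0914]
tcp_rot: [0.498, -0.502, 0.502, -0.498]
wrist_force: [-0.2, -0.2, -2.5]
width: 0.0389
```

Request:
{"method": "send_rows", "body": {
  "targets": "0 2 0 0; 0 4 0 0; 0 6 0 0; 0 6 0 0; 0 6 0 0"
}}

```text
clock: 17.35
eef_pos: [0.6201, -0.0523, 0.0849]
tcp_rot: [-0.498, 0.502, -0.502, 0.498]
wrist_force: [-0.8, 0.1, -1.5]
width: 0.0387
```

In freely; finish the insertion.

Request:
{"method": "send_rows", "body": {
  "targets": "0 3 0 0; 0 6 0 0; 0 8 0 0; 0 10 0 0; 0 10 0 0"
}}

```text
clock: 17.77
eef_pos: [0.6204, -0.0523, 0.0756]
tcp_rot: [-0.498, 0.502, -0.502, 0.498]
wrist_force: [-2.2, 0.4, 1.7]
width: 0.0394
```

Request:
{"method": "send_rows", "body": {
  "targets": "0 1 0 0; 0 2 0 0; 0 2 0 0; 0 2 0 0; 0 2 0 0"
}}

```text
clock: 18.18
eef_pos: [0.6204, -0.0524, 0.0755]
tcp_rot: [-0.498, 0.502, -0.502, 0.498]
wrist_force: [-8.8, 1.8, 12.6]
width: 0.0391
```

Request:
{"method": "send_rows", "body": {
  "targets": "0 -2 0 0; 0 -2 0 0; 0 -2 0 0; 0 -2 0 0; 0 -2 0 0",
  "hand": 65
}}

```text
clock: 18.6
eef_pos: [0.6202, -0.0524, 0.075]
tcp_rot: [-0.498, 0.502, -0.502, 0.498]
wrist_force: [-0.6, -0.3, 1.0]
width: 0.0649
```

Request:
{"method": "send_rows", "body": {
  "targets": "0 -20 0 0; 0 -50 0 0; 0 -90 0 0; 0 -130 0 0; 0 -170 0 0"
}}

```text
clock: 19.02
eef_pos: [0.6198, -0.0522, 0.2466]
tcp_rot: [-0.498, 0.502, -0.502, 0.498]
wrist_force: [0.9, 0.6, -1.0]
width: 0.0653
```

Request:
{"method": "send_rows", "body": {
  "targets": "25 -30 -10 0; 50 -60 -20 0; 75 -60 -30 0; 75 -60 -30 0; 75 -60 -30 0",
  "hand": 85
}}

```text
clock: 19.43
eef_pos: [0.5894, -0.128, 0.3053]
tcp_rot: [-0.497, 0.503, -0.503, 0.498]
wrist_force: [0.2, 0.9, -0.6]
width: 0.0851
```

Run:
```python
from h import *
import pickle
goal(.455,-.37,.3,-.06)
i=ctrl.camera_info('wrist');im=snap('wrist','w14'); pickle.dump(i,open('w14.pkl','wb'))
```

```text
d(mm) [ 243.4    5.2 -131.9] yaw 0.0498 | tcp [ 0.5894 -0.128   0.3053] q6 -0.39 w 85.1 F [ 0.2  0.9 -0.6] t 19.43
```

View pics/w14.png

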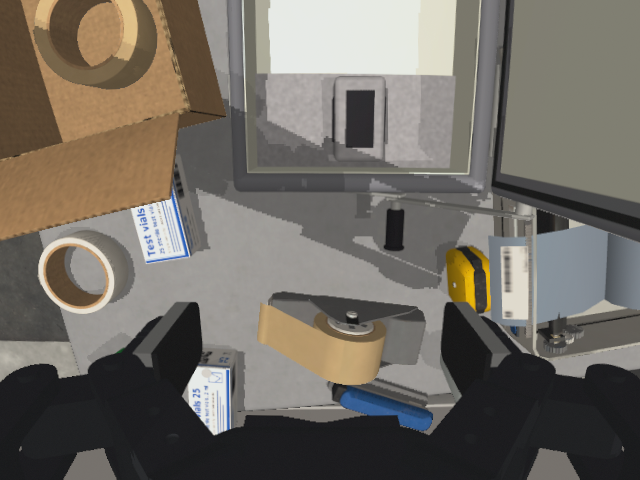

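Request:
{"method": "send_rows", "body": {
  "targets": "35 0 -19 0.02; 70 0 -38 0.04; 105 0 -57 0.06; 140 0 -76 0.06; 175 0 -95 0.06",
  "newtons": 35
}}

```text
clock: 19.9
eef_pos: [0.4926, -0.3013, 0.3038]
tcp_rot: [-0.483, 0.517, -0.515, 0.483]
wrist_force: [0.3, 0.3, 0.6]
width: 0.0848
```

Run:
```python
from h import *
goal(.454,-.37,.1,-.07)
```

```text
d(mm) [ 71.5 203.8 -33.7] yaw 0.0041 | tcp [ 0.4926 -0.3013  0.3038] q6 -0.68 w 84.8 F [0.3 0.3 0.6] t 19.9
```

Request:
{"method": "send_rows", "body": {
  "targets": "35 5 -17 0; 71 10 -34 0.004; 71 50 -34 0.004; 71 90 -34 0.004; 71 130 -34 0.004"
}}

```text
clock: 20.32
eef_pos: [0.4546, -0.3695, 0.1731]
tcp_rot: [-0.481, 0.518, -0.518, 0.482]
wrist_force: [0.0, -0.6, -0.4]
width: 0.085
```

Request:
{"method": "send_rows", "body": {
  "targets": "0 20 0 0; 0 20 0 0; 0 20 0 0; 0 20 0 0; 0 20 0 0"
}}

```text
clock: 20.73
eef_pos: [0.4559, -0.3708, 0.1579]
tcp_rot: [0.482, -0.516, 0.519, -0.482]
wrist_force: [0.4, -1.0, -0.1]
width: 0.0846
```

Run:
```python
from h import *
goal(.454,-.37,.01,-.07)
i=ctrl.camera_info('wrist');im=snap('wrist','w15');
for z in(.043,):print(proj(i,[[.454,-.37,z],[.454,-.318,z],[.43,-.316,z]]))
```

```text
d(mm) [ -1.1 147.9  -2.4] yaw -0.0013 | tcp [ 0.4559 -0.3708  0.1579] q6 -0.8 w 84.6 F [ 0.4 -1.  -0.1] t 20.73
[[317.09859945 234.54565494]
 [310.9699118  153.18090938]
 [272.0362058  152.79347114]]
```

View pics/w15.png

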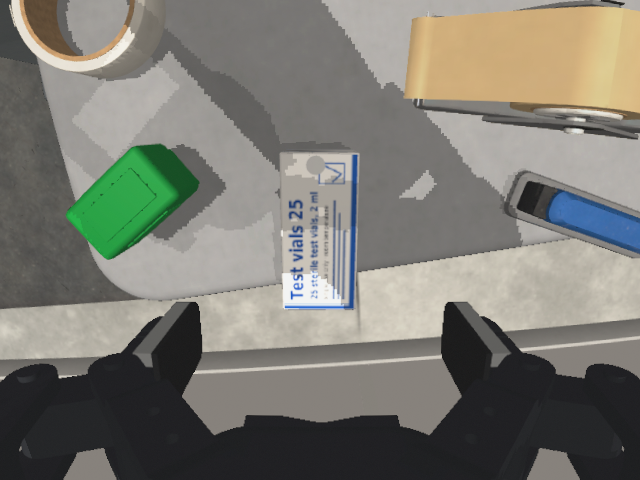

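Request:
{"method": "send_rows", "body": {
  "targets": "-4 35 -1 0; -4 75 -1 0; -4 110 -1 0; -4 135 -1 0; -4 147 -1 0"
}}

```text
clock: 21.2
eef_pos: [0.4529, -0.3646, 0.0059]
tcp_rot: [-0.482, 0.519, -0.516, 0.482]
wrist_force: [-0.6, 0.8, -0.7]
width: 0.0847
```

Request:
{"method": "send_rows", "body": {
  "targets": "0 0 0 0; 0 0 0 0; 0 0 0 0; 0 0 0 0; 0 0 0 0",
  "hand": 35
}}

```text
clock: 21.62
eef_pos: [0.4554, -0.3676, 0.0112]
tcp_rot: [0.482, -0.516, 0.52, -0.482]
wrist_force: [-0.5, 0.0, 7.4]
width: 0.0496
```

Request:
{"method": "send_rows", "body": {
  "targets": "0 0 0 0; 0 0 0 0; 0 0 0 0; 0 0 0 0; 0 0 0 0"
}}

```text
clock: 22.03
eef_pos: [0.4554, -0.3676, 0.0112]
tcp_rot: [0.482, -0.516, 0.519, -0.482]
wrist_force: [0.2, 0.3, 6.4]
width: 0.0492
```

Request:
{"method": "send_rows", "body": {
  "targets": "0 -40 0 0; 0 -80 0 0; 0 -120 0 0; 0 -160 0 0; 0 -200 0 0"
}}

```text
clock: 22.45
eef_pos: [0.4536, -0.3655, 0.211]
tcp_rot: [0.482, -0.517, 0.518, -0.482]
wrist_force: [0.7, -0.8, -1.1]
width: 0.0497
```

Run:
```python
from h import *
goal(.66,.1645,.28,-.0085); snap('wrist','w16')
```

```text
d(mm) [-543.4  -69.3  167.8] yaw -0.0634 | tcp [ 0.4536 -0.3655  0.211 ] q6 -0.8 w 49.7 F [ 0.7 -0.8 -1.1] t 22.45
```

View pics/w16.png

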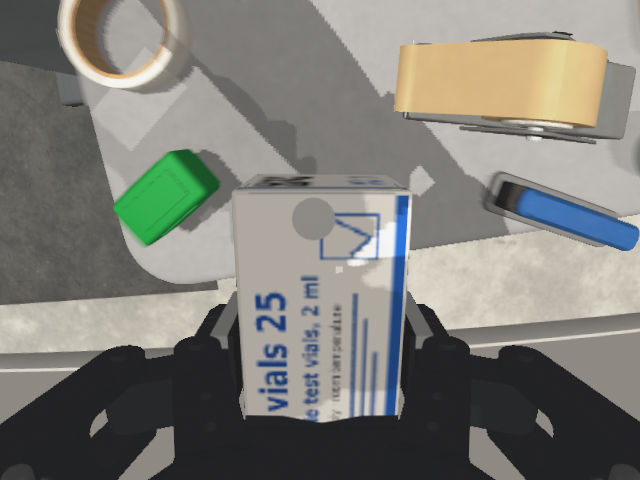

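Request:
{"method": "send_rows", "body": {
  "targets": "-20 -35 5 0; -55 -69 15 0; -93 -69 27 -0.02; -131 -69 39 -0.04; -169 -69 51 -0.06"
}}

```text
clock: 22.92
eef_pos: [0.5172, -0.2004, 0.2791]
tcp_rot: [0.497, -0.502, 0.504, -0.497]
wrist_force: [0.9, -0.5, -1.4]
width: 0.0495
```

Run:
```python
from h import *
goal(.66,.1645,.28,-.0085)
```

```text
d(mm) [-366.6   -1.1  138.4] yaw -0.0036 | tcp [ 0.5172 -0.2004  0.2791] q6 -0.56 w 49.5 F [ 0.9 -0.5 -1.4] t 22.92
```

Request:
{"method": "send_rows", "body": {
  "targets": "-36 0 14 0; -72 0 28 0; -108 0 41 0; -144 0 55 0; -180 0 69 0"
}}

```text
clock: 23.33
eef_pos: [0.588, -0.0205, 0.2778]
tcp_rot: [0.497, -0.503, 0.503, -0.497]
wrist_force: [0.1, -0.2, -1.1]
width: 0.0493
```

Request:
{"method": "send_rows", "body": {
  "targets": "-37 0 14 0; -74 0 28 0; -111 0 42 0; -148 0 56 0; -186 0 69 0"
}}

```text
clock: 23.75
eef_pos: [0.6593, 0.1646, 0.2777]
tcp_rot: [0.497, -0.503, 0.503, -0.497]
wrist_force: [-0.1, -0.4, -0.7]
width: 0.0495
```

Request:
{"method": "send_rows", "body": {
  "targets": "0 0 0 0; 0 0 0 0; 0 0 0 0; 0 0 0 0; 0 0 0 0"
}}

```text
clock: 24.17
eef_pos: [0.6588, 0.1613, 0.2776]
tcp_rot: [0.496, -0.503, 0.504, -0.497]
wrist_force: [-0.0, -0.6, -0.8]
width: 0.0497
```

Run:
```python
from h import *
goal(.66,.1645,.0725,-.0085); snap('wrist','w17')
```

```text
d(mm) [ -3.2 205.1   1.1] yaw -0.0053 | tcp [0.6588 0.1613 0.2776] q6 0.09 w 49.7 F [-0.  -0.6 -0.8] t 24.17
```

View pics/w17.png

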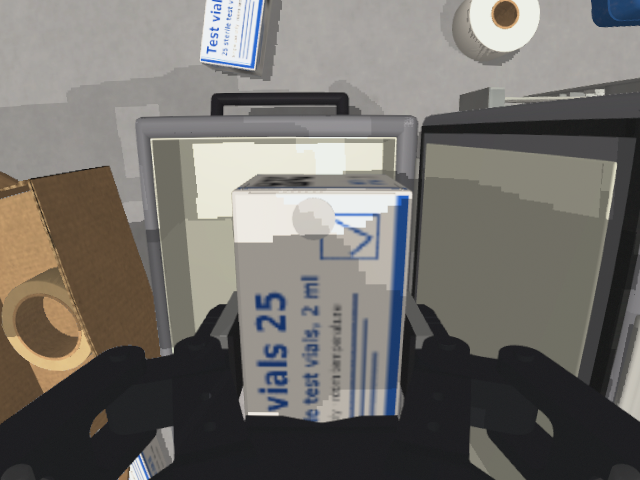

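Request:
{"method": "send_rows", "body": {
  "targets": "-3 40 1 -0.005; -3 80 1 -0.005; -3 120 1 -0.005; -3 155 1 -0.005; -3 180 1 -0.005"
}}

```text
clock: 24.63
eef_pos: [0.6579, 0.1645, 0.0934]
tcp_rot: [-0.499, 0.503, -0.501, 0.497]
wrist_force: [-0.9, -0.2, -1.1]
width: 0.0496
```

Request:
{"method": "send_rows", "body": {
  "targets": "0 0 0 0; 0 5 0 0; 0 12 0 0; 0 19 0 0; 0 22 0 0"
}}

```text
clock: 25.05
eef_pos: [0.6608, 0.1656, 0.0763]
tcp_rot: [0.498, -0.501, 0.502, -0.499]
wrist_force: [-0.1, -0.3, -1.0]
width: 0.0495
```

Request:
{"method": "send_rows", "body": {
  "targets": "0 0 0 0; 0 0 0 0; 0 0 0 0; 0 0 0 0; 0 0 0 0"
}}

```text
clock: 25.47
eef_pos: [0.6602, 0.1657, 0.0758]
tcp_rot: [0.498, -0.502, 0.502, -0.498]
wrist_force: [0.0, 0.8, -1.1]
width: 0.0497
```

Request:
{"method": "send_rows", "body": {
  "targets": "0 2 0 0; 0 4 0 0; 0 5 0 0; 0 5 0 0; 0 5 0 0"
}}

```text
clock: 25.88
eef_pos: [0.6609, 0.1658, 0.0735]
tcp_rot: [0.498, -0.501, 0.502, -0.499]
wrist_force: [-9.1, -1.0, 14.3]
width: 0.0494
```

Request:
{"method": "send_rows", "body": {
  "targets": "0 -1 0 0; 0 -1 0 0; 0 -1 0 0; 0 -1 0 0; 0 -1 0 0",
  "hand": 64
}}

```text
clock: 26.3
eef_pos: [0.6547, 0.1659, 0.0719]
tcp_rot: [-0.502, 0.505, -0.498, 0.495]
wrist_force: [-30.0, -2.7, 19.8]
width: 0.0637
```

Request:
{"method": "send_rows", "body": {
  "targets": "0 -40 0 0; 0 -80 0 0; 0 -120 0 0; 0 -160 0 0; 0 -200 0 0"
}}

```text
clock: 26.72
eef_pos: [0.6597, 0.1657, 0.2735]
tcp_rot: [0.498, -0.502, 0.502, -0.498]
wrist_force: [1.0, -0.1, -0.4]
width: 0.064
```

Run:
```python
from h import *
goal(.587,.33,.28,-.19); snap('wrist','w18')
```

```text
d(mm) [-163.8   -6.6  -73.8] yaw 0.1831 | tcp [0.6597 0.1657 0.2735] q6 0.09 w 64.0 F [ 1.  -0.1 -0.4] t 26.72
```

View pics/w18.png

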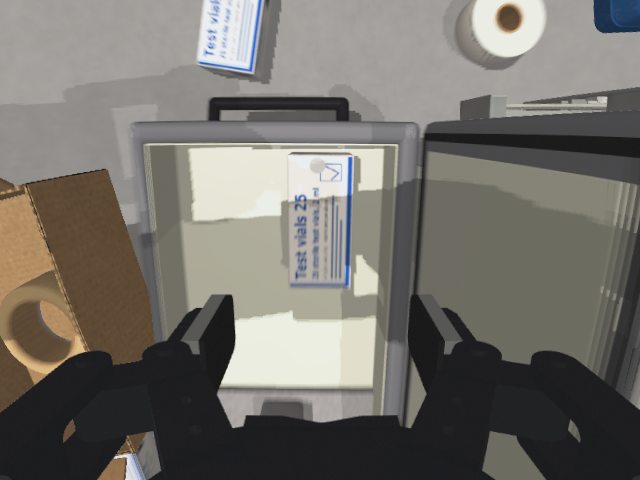

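Run:
```python
from h import *
import pickle
i=ctrl.camera_info('top'); s=ctrl.camera_info('scene')
def tri(p,q):
    o1,d1=ray(i,p);o2,d2=ray(s,q)
    A=np.array([d1,-d2]).T; x=np.linalg.lstsq(A,o2-o1,rcond=None)[0]
    P,Q=o1+d1*x[0],o2+d2*x[1]; return ((P+Q)/2).round(3),np.linalg.norm(P-Q).round(4)
# bin far-right top corner, near right top corner
print(tri((82,88),(84,172)),tri((110,385),(180,347)))
print('bin far corner other',tri((125,232),(160,310)))
w=ctrl.camera_info('wrist')
# camera offset in tool frame
st=ctrl.get_state();R=Ro.from_quat(st['tcp_rot']).as_matrix()
c=-np.array(w['R']).T@w['t']; print('cam in tool',(R.T@(c-st['eef_pos'])).round(4))
P=np.array([plane(w,p,.103) for p in [(290,153),(353,155),(351,289),(290,288)]]);print('A placed',P.mean(0).round(4),P.round(4).tolist())
print('C near end',[plane(w,p,.043).round(4) for p in [(198,68),(252,74)]])
print(st['joint_positions'].round(2))
```

```text
(array([0.843, 0.492, 0.297]), np.float64(0.0117)) (array([0.255, 0.397, 0.3  ]), np.float64(0.0029))
bin far corner other (array([0.575, 0.455, 0.028]), np.float64(0.0744))
cam in tool [-0.0651 -0.1423  0.0004]
A placed [0.6667 0.1595 0.103 ] [[0.6429, 0.2163, 0.103], [0.692, 0.2145, 0.103], [0.6918, 0.1028, 0.103], [0.64, 0.1043, 0.103]]
C near end [array([0.5589, 0.2897, 0.043 ]), array([0.607 , 0.2835, 0.043 ])]
[ 0.08  0.28  1.42 -0.    1.43  0.09]
```

Run:
```python
from h import *
goal(.587,.30,.26,-.19)
```

```text
d(mm) [-133.4   23.4  -77.9] yaw 0.1833 | tcp [0.6636 0.1661 0.2845] q6 0.09 w 63.6 F [2.2 1.1 6.1] t 26.77
```

Request:
{"method": "send_rows", "body": {
  "targets": "-27 0 -16 0.04; -54 0 -31 0.08; -81 0 -47 0.12; -108 0 -62 0.16; -133 10 -78 0.183",
  "hand": 85
}}

```text
clock: 27.18
eef_pos: [0.5832, 0.3008, 0.2636]
tcp_rot: [0.448, -0.545, 0.546, -0.451]
wrist_force: [0.1, 0.5, -0.2]
width: 0.085
```

Request:
{"method": "send_rows", "body": {
  "targets": "0 0 0 0; 0 0 0 0; 0 0 0 0; 0 0 0 0; 0 0 0 0"
}}

```text
clock: 27.6
eef_pos: [0.5838, 0.2982, 0.2616]
tcp_rot: [0.45, -0.545, 0.546, -0.45]
wrist_force: [-0.6, -0.3, -0.1]
width: 0.0848
```

Run:
```python
from h import *
import pickle
i=ctrl.camera_info('wrist');im=snap('wrist','w19'); pickle.dump(i,open('w19.pkl','wb'));goal(.587,.333,.1,-.19)
```

```text
d(mm) [-34.7 161.6  -3.5] yaw -0.0015 | tcp [0.5837 0.2983 0.2616] q6 0.49 w 85.1 F [0.4 0.7 0.4] t 27.65
```

View pics/w19.png

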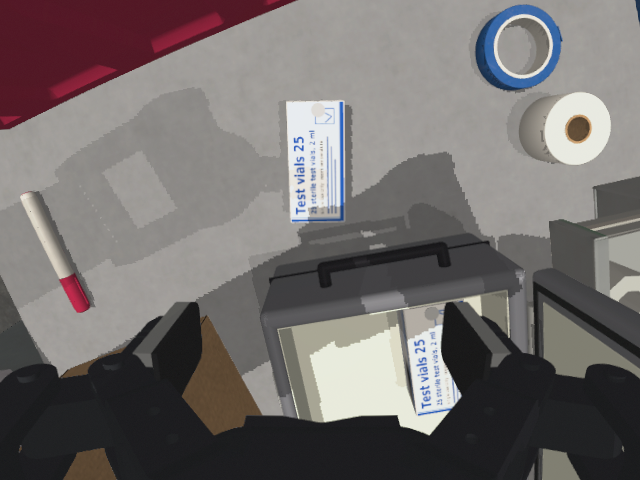

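Run:
```python
from h import *
import pickle
i=pickle.load(open('w19.pkl','rb'))
P=np.array([plane(i,p,.043) for p in [(286,101),(343.5,101),(344,220),(291,221)]]);c=P.mean(0)
e=(P[1]+P[2]-P[0]-P[3])/2;l=(P[0]+P[1]-P[2]-P[3])/2
print(c.round(4),np.linalg.norm(e),np.linalg.norm(l),np.arctan2(e[1],e[0]),np.arctan2(-l[0],l[1]))
goal(c[0],c[1],.01,np.arctan2(-l[0],l[1]))
```

```text
[0.5874 0.3382 0.043 ] 0.048242764260417334 0.103416992690132 -0.18166390294301887 -0.1703020344684372
 d(mm) [-39.9 251.6  -4.1] yaw -0.0212 | tcp [0.5837 0.2983 0.2616] q6 0.49 w 85.1 F [0.4 0.7 0.4] t 27.65
```

Request:
{"method": "send_rows", "body": {
  "targets": "-20 20 -4 -0.01; -38 60 -4 -0.01; -38 100 -4 -0.01; -38 140 -4 -0.01; -38 180 -4 -0.01"
}}

```text
clock: 28.07
eef_pos: [0.5866, 0.3369, 0.0798]
tcp_rot: [0.453, -0.543, 0.543, -0.453]
wrist_force: [1.4, 0.2, 0.4]
width: 0.0846
```

Request:
{"method": "send_rows", "body": {
  "targets": "0 20 0 0; 0 40 0 0; 0 60 0 0; 0 68 0 0; 0 68 0 0"
}}

```text
clock: 28.48
eef_pos: [0.5849, 0.3361, 0.0108]
tcp_rot: [-0.454, 0.544, -0.543, 0.451]
wrist_force: [-1.0, 0.4, -0.9]
width: 0.0848
```

Request:
{"method": "send_rows", "body": {
  "targets": "0 0 0 0; 0 0 0 0; 0 0 0 0; 0 0 0 0; 0 0 0 0"
}}

```text
clock: 28.9
eef_pos: [0.5868, 0.3376, 0.0145]
tcp_rot: [0.452, -0.543, 0.543, -0.454]
wrist_force: [-0.3, 0.2, -0.4]
width: 0.085
```

Request:
{"method": "send_rows", "body": {
  "targets": "0 3 0 0; 0 3 0 0; 0 3 0 0; 0 3 0 0; 0 3 0 0",
  "hand": 35
}}

```text
clock: 29.32
eef_pos: [0.5861, 0.3373, 0.0102]
tcp_rot: [-0.453, 0.543, -0.543, 0.453]
wrist_force: [-0.0, 0.7, -0.1]
width: 0.0495
```

Request:
{"method": "send_rows", "body": {
  "targets": "0 0 0 0; 0 0 0 0; 0 0 0 0; 0 0 0 0; 0 0 0 0"
}}

```text
clock: 29.73
eef_pos: [0.5861, 0.3372, 0.0102]
tcp_rot: [-0.453, 0.543, -0.543, 0.453]
wrist_force: [-0.2, -0.3, -0.2]
width: 0.0489
```

Request:
{"method": "send_rows", "body": {
  "targets": "0 -40 0 0; 0 -80 0 0; 0 -120 0 0; 0 -160 0 0; 0 -200 0 0"
}}

```text
clock: 30.15
eef_pos: [0.5856, 0.3371, 0.212]
tcp_rot: [-0.453, 0.543, -0.543, 0.453]
wrist_force: [0.5, -0.4, -1.1]
width: 0.0496
```

Run:
```python
from h import *
goal(.5845,.1625,.23,-.0085)
```

```text
d(mm) [172.  -18.   30.1] yaw -0.1715 | tcp [0.5856 0.3371 0.212 ] q6 0.53 w 49.6 F [ 0.5 -0.4 -1.1] t 30.15
```

Request:
{"method": "send_rows", "body": {
  "targets": "34 -18 6 -0.04; 69 -18 12 -0.08; 103 -18 18 -0.12; 138 -18 24 -0.16; 172 -18 30 -0.172"
}}

```text
clock: 30.57
eef_pos: [0.5843, 0.1611, 0.2282]
tcp_rot: [-0.499, 0.502, -0.502, 0.498]
wrist_force: [0.3, 0.5, -0.5]
width: 0.0494
```

Request:
{"method": "send_rows", "body": {
  "targets": "0 0 0 0; 0 20 0 0; 0 50 0 0; 0 80 0 0; 0 100 0 0"
}}

```text
clock: 30.98
eef_pos: [0.5832, 0.1625, 0.1252]
tcp_rot: [-0.499, 0.503, -0.501, 0.497]
wrist_force: [-0.8, 0.5, -1.9]
width: 0.0495
```

Request:
{"method": "send_rows", "body": {
  "targets": "0 0 0 0; 0 0 0 0; 0 0 0 0; 0 0 0 0; 0 0 0 0"
}}

```text
clock: 31.4
eef_pos: [0.5862, 0.1629, 0.1305]
tcp_rot: [0.497, -0.501, 0.503, -0.499]
wrist_force: [0.5, 0.2, -0.4]
width: 0.0495
```

Run:
```python
from h import *
goal(.5845,.1625,.0712,-.0085)
```

```text
d(mm) [ 0.4 59.3 -1.9] yaw 0.0007 | tcp [0.5862 0.1629 0.1305] q6 0.09 w 49.5 F [ 0.5  0.2 -0.4] t 31.4
```

Request:
{"method": "send_rows", "body": {
  "targets": "0 20 -2 0; 0 40 -2 0; 0 52 -2 0; 0 56 -2 0; 0 58 -2 0"
}}

```text
clock: 31.82
eef_pos: [0.5852, 0.1629, 0.0742]
tcp_rot: [0.497, -0.501, 0.503, -0.499]
wrist_force: [-3.0, -0.4, 22.7]
width: 0.0497
```

Request:
{"method": "send_rows", "body": {
  "targets": "0 0 0 0; 0 0 0 0; 0 0 0 0; 0 0 0 0; 0 0 0 0"
}}

```text
clock: 32.23
eef_pos: [0.5856, 0.163, 0.0744]
tcp_rot: [0.497, -0.501, 0.503, -0.499]
wrist_force: [-1.1, 0.8, 11.0]
width: 0.0494
```

Request:
{"method": "send_rows", "body": {
  "targets": "0 -1.5 0 0; 0 -1.5 0 0; 0 -1.5 0 0; 0 -1.5 0 0; 0 -1.5 0 0",
  "hand": 58
}}

```text
clock: 32.65
eef_pos: [0.5861, 0.1629, 0.0749]
tcp_rot: [0.496, -0.5, 0.504, -0.5]
wrist_force: [4.6, 0.3, 7.8]
width: 0.0582
```

Request:
{"method": "send_rows", "body": {
  "targets": "0 -30 0 0; 0 -70 0 0; 0 -110 0 0; 0 -150 0 0; 0 -190 0 0"
}}

```text
clock: 33.07
eef_pos: [0.5821, 0.1627, 0.2635]
tcp_rot: [-0.498, 0.502, -0.502, 0.498]
wrist_force: [0.4, 0.2, 0.1]
width: 0.058
```

Run:
```python
from h import *
import pickle
i=ctrl.camera_info('wrist');im=snap('wrist','w20'); pickle.dump(i,open('w20.pkl','wb'));goal(.45,-.2,.28,.1)
snap('top','t20');snap('scene','s20')
```

```text
d(mm) [ 364.2   -8.6 -133.5] yaw -0.1077 | tcp [0.5864 0.1632 0.2739] q6 0.09 w 57.9 F [2.7 1.3 7.2] t 33.12
```

View pics/w20.png

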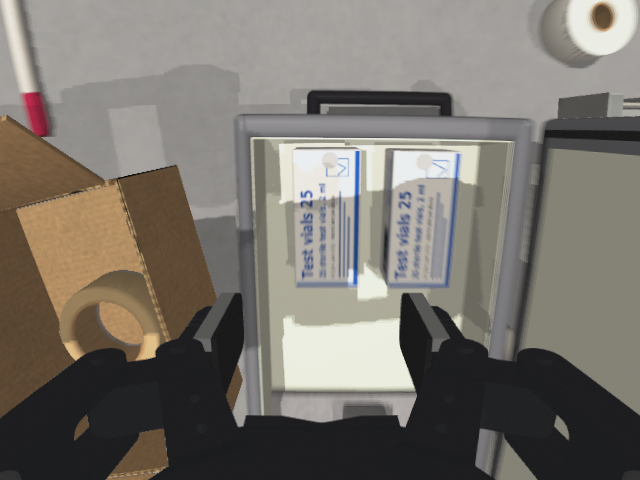

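View pics/t20.png

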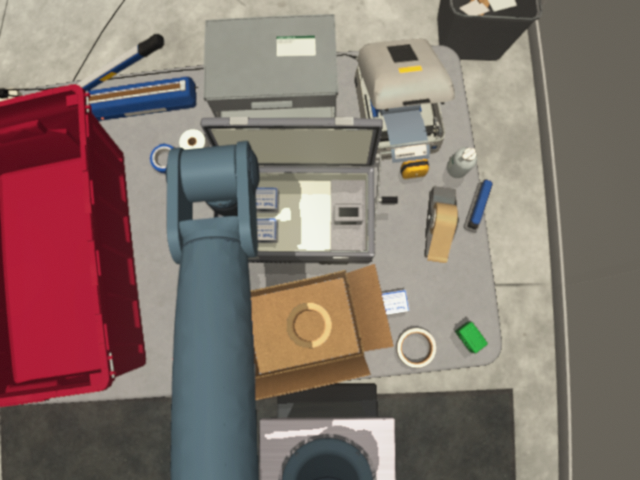

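View pics/s20.png

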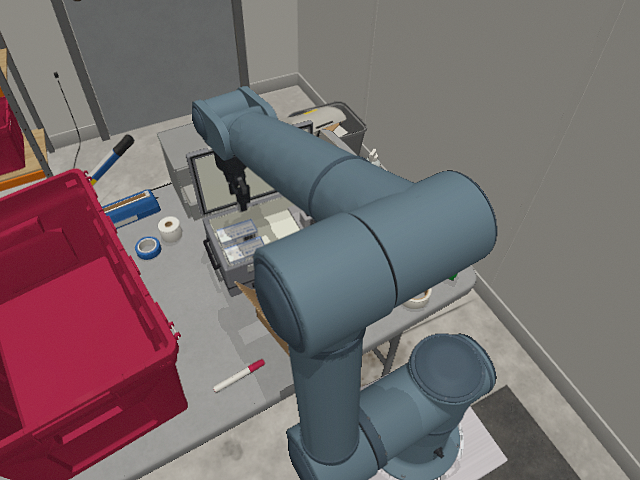

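Run:
```python
from h import *
import pickle
i=pickle.load(open('w14.pkl','rb'))
print([plane(i,p,.043).round(4) for p in [(147,263),(191,257),(171,170)]])
im=cv2.imread('pics/w14.png');cv2.imwrite('pics/w14c.png',cv2.resize(im[100:290,0:240],None,fx=3,fy=3,interpolation=cv2.INTER_CUBIC))
```

```text
[array([ 0.4047, -0.1929,  0.043 ]), array([ 0.4529, -0.1865,  0.043 ]), array([ 0.4407, -0.0961,  0.043 ])]
```

View pics/w14c.png

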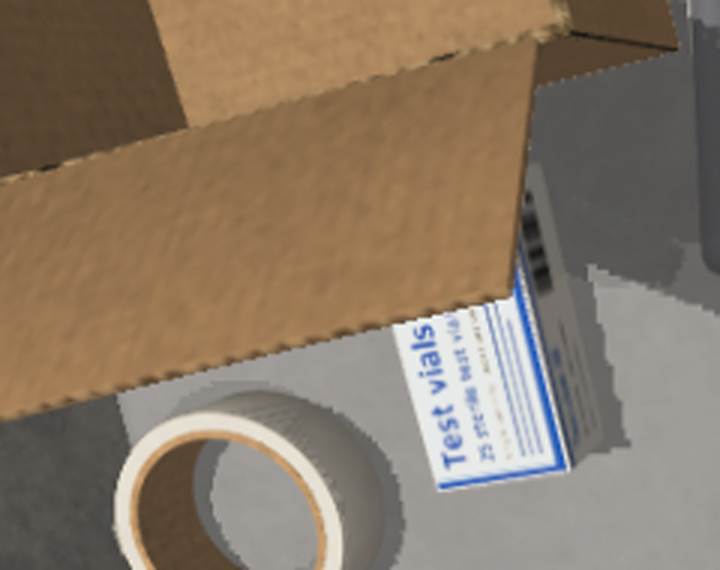

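Run:
```python
from h import *
import pickle
i=pickle.load(open('w14.pkl','rb'));t=ctrl.camera_info('top')
def tri(p,q):
    o1,d1=ray(i,p);o2,d2=ray(t,q)
    x=np.linalg.lstsq(np.array([d1,-d2]).T,o2-o1,rcond=None)[0]
    P,Q=o1+d1*x[0],o2+d2*x[1]; return ((P+Q)/2).round(3),np.linalg.norm(P-Q).round(4)
print(tri((170,199),(374,265)),tri((180,114),(345,271)))
goal(.427,-.24,.28,.135)
```

```text
(array([ 0.491, -0.102,  0.186]), np.float64(0.0028)) (array([ 0.485, -0.045,  0.132]), np.float64(0.0051))
 d(mm) [ 404.2  -14.9 -154.5] yaw -0.1429 | tcp [0.5848 0.163  0.2667] q6 0.09 w 58.0 F [ 0.3 -0.1 -0.8] t 33.22
```

Request:
{"method": "send_rows", "body": {
  "targets": "36 -3 -14 0.12; 72 -6 -28 0.24; 108 -9 -42 0.36; 144 -12 -56 0.48; 180 -15 -70 0.6",
  "hand": 85
}}

```text
clock: 33.63
eef_pos: [0.5095, -0.0177, 0.2748]
tcp_rot: [-0.327, 0.628, -0.627, 0.325]
wrist_force: [-0.2, -0.8, 0.6]
width: 0.0852
```

Run:
```python
from h import *
goal(.427,-.24,.28,.135)
```

```text
d(mm) [229.3  -5.1  60.4] yaw -0.7482 | tcp [ 0.5095 -0.0177  0.2748] q6 0.36 w 85.2 F [-0.2 -0.8  0.6] t 33.63
```

Request:
{"method": "send_rows", "body": {
  "targets": "38 0 10 0.12; 76 0 20 0.24; 114 0 30 0.36; 152 0 40 0.48; 190 0 50 0.6"
}}

```text
clock: 34.05
eef_pos: [0.4422, -0.2022, 0.275]
tcp_rot: [-0.126, 0.697, -0.695, 0.125]
wrist_force: [0.4, 0.5, -0.4]
width: 0.085
```

Run:
```python
from h import *
goal(.427,-.24,.28,.135)
```

```text
d(mm) [27.4 -5.1 30.1] yaw -1.3488 | tcp [ 0.4422 -0.2022  0.275 ] q6 0.55 w 85.0 F [ 0.4  0.5 -0.4] t 34.05
```

Remaining turn +1.793.

Request:
{"method": "send_rows", "body": {
  "targets": "14 0 15 0.12; 27 0 30 0.24; 27 0 30 0.36; 27 0 30 0.48; 27 0 30 0.6"
}}

```text
clock: 34.47
eef_pos: [0.4283, -0.2387, 0.2747]
tcp_rot: [0.085, 0.703, -0.701, -0.087]
wrist_force: [0.8, -0.7, -1.1]
width: 0.0849
```

Request:
{"method": "send_rows", "body": {
  "targets": "0 0 0 0.12; 0 0 0 0.24; 0 0 0 0.36; 0 0 0 0.48; 0 0 0 0.6"
}}

```text
clock: 34.88
eef_pos: [0.4286, -0.2382, 0.2747]
tcp_rot: [0.288, 0.646, -0.645, -0.291]
wrist_force: [0.1, -0.8, 0.5]
width: 0.0847
```

Request:
{"method": "send_rows", "body": {
  "targets": "0 0 0 0.12; 0 0 0 0.24; 0 0 0 0.36; 0 0 0 0.48; 0 0 0 0.59"
}}

```text
clock: 35.3
eef_pos: [0.4286, -0.2382, 0.2747]
tcp_rot: [0.463, 0.533, -0.533, -0.466]
wrist_force: [-0.2, -0.7, -0.3]
width: 0.0847
```

Run:
```python
from h import *
import pickle
i=ctrl.camera_info('wrist');im=snap('wrist','w21'); pickle.dump(i,open('w21.pkl','wb'));goal(.427,-.178,.1,.135)
```

```text
d(mm) [ 59.3 174.9  -7. ] yaw -0.0002 | tcp [ 0.4286 -0.2382  0.2747] q6 2.27 w 85.3 F [-0.2  0.1  0.2] t 35.35
```

View pics/w21.png

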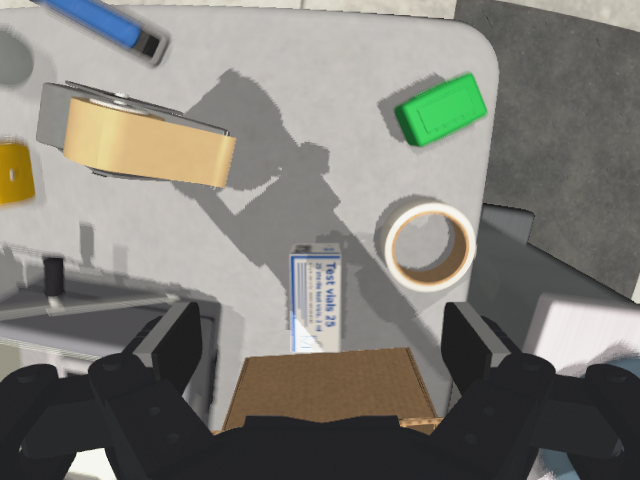

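Run:
```python
from h import *
import pickle
i=pickle.load(open('w21.pkl','rb'))
print([plane(i,p,.043).round(4) for p in [(291,258),(341,257),(292,352),(341,352)]])
print('roll',[plane(i,p,.036).round(4) for p in [(384,246),(475,244),(430,201),(430,291)]])
```

```text
[array([ 0.4496, -0.1836,  0.043 ]), array([ 0.4023, -0.1912,  0.043 ]), array([ 0.4367, -0.0829,  0.043 ]), array([ 0.3867, -0.0898,  0.043 ])]
roll [array([ 0.3619, -0.2058,  0.036 ]), array([ 0.2732, -0.2201,  0.036 ]), array([ 0.3263, -0.2555,  0.036 ]), array([ 0.3073, -0.1658,  0.036 ])]
```

Run:
```python
from h import *
goal(.4243,-.1750,.09,.14)
```

```text
d(mm) [ 62.6 184.9  -4.7] yaw -0.0052 | tcp [ 0.4286 -0.2382  0.2747] q6 2.27 w 85.3 F [-0.2  0.1  0.2] t 35.35
```

Request:
{"method": "send_rows", "body": {
  "targets": "31 0 -2 0; 62 0 -5 -0.005; 62 40 -5 -0.005; 62 80 -5 -0.005; 62 110 -5 -0.005",
  "hand": 68
}}

```text
clock: 35.77
eef_pos: [0.4238, -0.175, 0.1631]
tcp_rot: [-0.459, -0.536, 0.537, 0.462]
wrist_force: [-1.2, -0.4, -0.4]
width: 0.068
```

Request:
{"method": "send_rows", "body": {
  "targets": "0 0 0 0; 0 20 0 0; 0 40 0 0; 0 60 0 0; 0 75 0 0"
}}

```text
clock: 36.18
eef_pos: [0.4254, -0.1769, 0.0915]
tcp_rot: [-0.461, -0.536, 0.536, 0.461]
wrist_force: [-0.3, -0.6, -0.1]
width: 0.0679
```

Request:
{"method": "send_rows", "body": {
  "targets": "0 0 0 0; 0 0 0 0; 0 0 0 0; 0 0 0 0; 0 0 0 0"
}}

```text
clock: 36.6
eef_pos: [0.4263, -0.1774, 0.0932]
tcp_rot: [0.462, 0.536, -0.536, -0.461]
wrist_force: [0.7, -0.2, -0.1]
width: 0.0681
```

Run:
```python
from h import *
i=ctrl.camera_info('wrist');im=snap('wrist','w22');goal(.4243,-.1750,.01,.14)
snap('top','t22')
```

```text
d(mm) [ 2.7 83.   1.5] yaw 0.0088 | tcp [ 0.4261 -0.1773  0.093 ] q6 2.35 w 68.2 F [ 0.3 -0.3  0.3] t 36.65
```

View pics/w22.png

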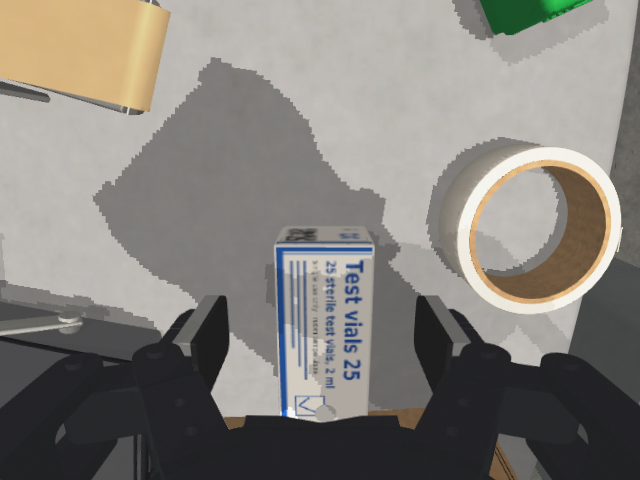

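Request:
{"method": "send_rows", "body": {
  "targets": "1 20 1 0.005; 2 40 1 0.005; 2 60 1 0.005; 2 78 1 0.005; 2 82 1 0.005"
}}

```text
clock: 37.12
eef_pos: [0.4224, -0.1738, 0.0075]
tcp_rot: [-0.461, -0.534, 0.535, 0.465]
wrist_force: [-0.5, 0.6, -0.9]
width: 0.0681
```

Request:
{"method": "send_rows", "body": {
  "targets": "0 0 0 0; 0 0 0 0; 0 0 0 0; 0 0 0 0; 0 0 0 0"
}}

```text
clock: 37.53
eef_pos: [0.4248, -0.1755, 0.0108]
tcp_rot: [0.464, 0.535, -0.535, -0.462]
wrist_force: [-1.1, 0.7, 0.0]
width: 0.0682
```

Request:
{"method": "send_rows", "body": {
  "targets": "0 0 0 0; 0 0 0 0; 0 0 0 0; 0 0 0 0; 0 0 0 0",
  "hand": 35
}}

```text
clock: 37.95
eef_pos: [0.4246, -0.1753, 0.0104]
tcp_rot: [0.463, 0.535, -0.535, -0.462]
wrist_force: [-0.8, 0.5, 6.4]
width: 0.0497
```

Request:
{"method": "send_rows", "body": {
  "targets": "-12 -3 0 0; -24 -3 0 0; -36 -3 0 0; -48 -3 0 0; -60 -3 0 0"
}}

```text
clock: 38.37
eef_pos: [0.4327, -0.2359, 0.0126]
tcp_rot: [-0.463, -0.534, 0.534, 0.463]
wrist_force: [-0.8, -1.3, -0.5]
width: 0.0494
```

Request:
{"method": "send_rows", "body": {
  "targets": "-12 0 0 0; -24 0 0 0; -36 0 0 0; -45 0 0 0; -45 2 0 0"
}}

```text
clock: 38.78
eef_pos: [0.44, -0.2813, 0.0114]
tcp_rot: [-0.464, -0.534, 0.534, 0.462]
wrist_force: [0.4, -0.1, -0.9]
width: 0.0499
```

Request:
{"method": "send_rows", "body": {
  "targets": "0 0 0 0; 0 0 0 0; 0 0 0 0; 0 0 0 0; 0 0 0 0",
  "hand": 70
}}

```text
clock: 39.2
eef_pos: [0.4392, -0.2785, 0.0109]
tcp_rot: [0.463, 0.535, -0.535, -0.463]
wrist_force: [-0.5, 0.7, 0.0]
width: 0.0701
```

Request:
{"method": "send_rows", "body": {
  "targets": "0 -40 0 0; 0 -80 0 0; 0 -120 0 0; 0 -160 0 -0.1; 0 -200 0 -0.2"
}}

```text
clock: 39.62
eef_pos: [0.4389, -0.2783, 0.2128]
tcp_rot: [0.406, 0.579, -0.579, -0.406]
wrist_force: [1.0, -0.7, 0.0]
width: 0.0699
```

Request:
{"method": "send_rows", "body": {
  "targets": "0 0 0 -0.12; 0 0 0 -0.24; 0 0 0 -0.36; 0 0 0 -0.48; 0 0 0 -0.6"
}}

```text
clock: 40.03
eef_pos: [0.4391, -0.2786, 0.2109]
tcp_rot: [-0.216, -0.673, 0.673, 0.216]
wrist_force: [0.4, 0.7, -0.9]
width: 0.0699
```

Request:
{"method": "send_rows", "body": {
  "targets": "0 0 0 -0.12; 0 0 0 -0.24; 0 0 0 -0.36; 0 0 0 -0.48; 0 0 0 -0.6"
}}

```text
clock: 40.45
eef_pos: [0.4391, -0.2785, 0.2107]
tcp_rot: [0.007, 0.707, -0.707, -0.007]
wrist_force: [0.2, -0.3, 0.1]
width: 0.07
```

Request:
{"method": "send_rows", "body": {
  "targets": "0 0 0 -0.12; 0 0 0 -0.24; 0 0 0 -0.36; 0 0 0 -0.48; 0 0 0 -0.6"
}}

```text
clock: 40.87
eef_pos: [0.4391, -0.2785, 0.2107]
tcp_rot: [-0.202, 0.678, -0.678, 0.202]
wrist_force: [0.5, 0.0, 0.2]
width: 0.0699
```

Request:
{"method": "send_rows", "body": {
  "targets": "0 0 0 -0.12; 0 0 0 -0.24; 0 0 0 -0.36; 0 0 0 -0.48; 0 0 0 -0.6"
}}

```text
clock: 41.28
eef_pos: [0.4391, -0.2786, 0.2108]
tcp_rot: [-0.393, 0.588, -0.588, 0.393]
wrist_force: [-0.1, -0.0, 0.4]
width: 0.0699
```

Request:
{"method": "send_rows", "body": {
  "targets": "0 0 0 -0.12; 0 0 0 -0.24; 0 0 0 -0.36; 0 0 0 -0.48; 0 0 0 -0.54",
  "hand": 85
}}

```text
clock: 41.7
eef_pos: [0.4391, -0.2785, 0.2107]
tcp_rot: [-0.535, 0.462, -0.462, 0.535]
wrist_force: [0.2, -0.9, -0.1]
width: 0.0854
```

Run:
```python
from h import *
import pickle
goal(.437,-.24,.1,.14)
i=ctrl.camera_info('wrist');im=snap('wrist','w23'); pickle.dump(i,open('w23.pkl','wb'));goal(.437,-.24,.1,.14)
```

```text
d(mm) [-38.4 110.7   3.6] yaw 0.0073 | tcp [ 0.4391 -0.2785  0.2107] q6 -0.93 w 85.4 F [ 0.2 -0.9 -0.1] t 41.7
 d(mm) [-38.4 110.8   3.6] yaw 0.0074 | tcp [ 0.4391 -0.2785  0.2107] q6 -0.93 w 85.1 F [-0.1  0.1 -0.4] t 41.75
```

View pics/w23.png

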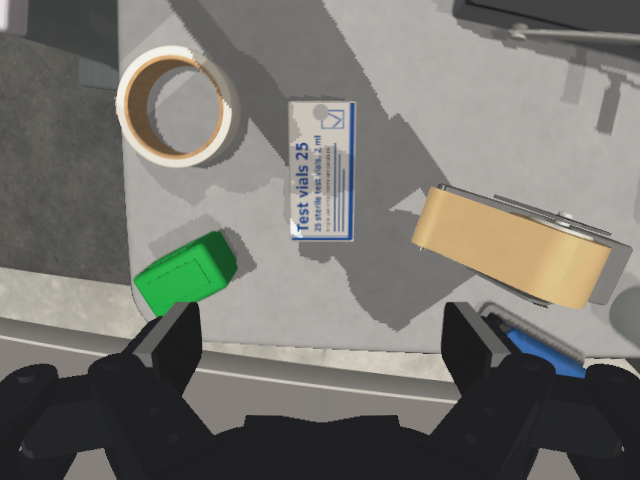

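Run:
```python
from h import *
import pickle
i=pickle.load(open('w23.pkl','rb'))
P=np.array([plane(i,p,.043) for p in [(289,101),(355,101),(353,240),(291,240)]]);c=P.mean(0)
e=(P[1]+P[2]-P[0]-P[3])/2;l=(P[0]+P[1]-P[2]-P[3])/2
a=np.arctan2(-l[0],l[1]);print(c.round(4),np.linalg.norm(e),np.linalg.norm(l),np.arctan2(e[1],e[0]),a)
goal(c[0],c[1],.01,a)
```

```text
[ 0.4346 -0.2432  0.043 ] 0.048318380887064374 0.10445503864284246 0.1483059219704 0.1486020151821768
 d(mm) [-35.6 200.8   0.8] yaw -0.0012 | tcp [ 0.4391 -0.2785  0.2107] q6 -0.93 w 85.1 F [-0.1  0.1 -0.4] t 41.75
```

Request:
{"method": "send_rows", "body": {
  "targets": "-18 0 0 0; -36 40 1 0; -36 80 1 0; -36 120 1 0; -36 155 1 0",
  "hand": 70
}}

```text
clock: 42.17
eef_pos: [0.4345, -0.242, 0.0538]
tcp_rot: [0.534, -0.464, 0.463, -0.534]
wrist_force: [0.7, 0.4, 0.4]
width: 0.07
```

Request:
{"method": "send_rows", "body": {
  "targets": "0 10 0 0; 0 25 0 0; 0 40 0 0; 0 46 0 0; 0 46 0 0"
}}

```text
clock: 42.58
eef_pos: [0.4348, -0.2428, 0.0095]
tcp_rot: [-0.534, 0.464, -0.463, 0.534]
wrist_force: [-0.8, 0.2, 0.5]
width: 0.0703
```

Request:
{"method": "send_rows", "body": {
  "targets": "0 0 0 0; 0 0 0 0; 0 0 0 0; 0 0 0 0; 0 0 0 0"
}}

```text
clock: 43.0
eef_pos: [0.4354, -0.2434, 0.0105]
tcp_rot: [0.534, -0.463, 0.464, -0.534]
wrist_force: [0.3, -0.3, -0.0]
width: 0.0701
```

Request:
{"method": "send_rows", "body": {
  "targets": "0 0 0 0; 0 0 0 0; 0 0 0 0; 0 0 0 0; 0 0 0 0",
  "hand": 35
}}

```text
clock: 43.42
eef_pos: [0.4353, -0.2434, 0.0102]
tcp_rot: [0.534, -0.463, 0.463, -0.534]
wrist_force: [-0.6, 1.1, 2.9]
width: 0.0495
```

Request:
{"method": "send_rows", "body": {
  "targets": "0 0 0 0; 0 0 0 0; 0 0 0 0; 0 0 0 0; 0 0 0 0"
}}

```text
clock: 43.83
eef_pos: [0.4353, -0.2434, 0.0102]
tcp_rot: [0.534, -0.463, 0.463, -0.534]
wrist_force: [-0.0, 0.1, 5.7]
width: 0.0494
```

Request:
{"method": "send_rows", "body": {
  "targets": "0 -40 0 0; 0 -80 0 0; 0 -120 0 0; 0 -160 0 0; 0 -200 0 0"
}}

```text
clock: 44.25
eef_pos: [0.4343, -0.2424, 0.2107]
tcp_rot: [-0.534, 0.464, -0.463, 0.534]
wrist_force: [1.3, -0.6, -1.2]
width: 0.0491
```

Run:
```python
from h import *
import pickle
goal(.623,.046,.28,-.0085);
i=pickle.load(open('w20.pkl','rb'))
for q in ([(296,150),(360,150),(358,286),(297,287)],[(391,152),(460,152),(449,287),(387,287)]):
  P=np.array([plane(i,p,.103) for p in q]); print(P.mean(0).round(4),P.min(0).round(4),P.max(0).round(4))
```

```text
d(mm) [-258.9  -69.2  227.5] yaw 0.1505 | tcp [ 0.4343 -0.2424  0.2107] q6 -0.88 w 49.1 F [ 1.3 -0.6 -1.2] t 44.25
[0.5871 0.1628 0.103 ] [0.5626 0.1096 0.103 ] [0.6109 0.2158 0.103 ]
[0.6589 0.1614 0.103 ] [0.6334 0.1085 0.103 ] [0.6845 0.2142 0.103 ]
```

Request:
{"method": "send_rows", "body": {
  "targets": "-25 -35 22 0.03; -50 -69 44 0.06; -75 -69 60 0.09; -100 -69 75 0.12; -125 -69 95 0.15"
}}

```text
clock: 44.67
eef_pos: [0.5117, -0.1045, 0.2793]
tcp_rot: [0.497, -0.502, 0.503, -0.498]
wrist_force: [-0.1, -0.2, -0.8]
width: 0.0494
```

Run:
```python
from h import *
goal(.586,.046,.2,-.0085)
```

```text
d(mm) [-151.3   79.3   72.8] yaw -0.0011 | tcp [ 0.5117 -0.1045  0.2793] q6 -0.41 w 49.4 F [-0.1 -0.2 -0.8] t 44.67
```

Request:
{"method": "send_rows", "body": {
  "targets": "-36 0 17 0; -73 0 35 0; -110 20 53 0; -150 50 73 0; -151 80 73 0"
}}

```text
clock: 45.08
eef_pos: [0.5888, 0.048, 0.201]
tcp_rot: [0.497, -0.499, 0.503, -0.501]
wrist_force: [0.4, -0.6, -0.3]
width: 0.0498
```

Request:
{"method": "send_rows", "body": {
  "targets": "0 20 0 0; 0 40 0 0; 0 60 0 0; 0 70 0 0; 0 70 0 0"
}}

```text
clock: 45.5
eef_pos: [0.5831, 0.0448, 0.125]
tcp_rot: [-0.5, 0.504, -0.5, 0.496]
wrist_force: [0.3, 0.5, -1.2]
width: 0.0495
```

Request:
{"method": "send_rows", "body": {
  "targets": "0 0 0 0; 0 0 0 0; 0 0 0 0; 0 0 0 0; 0 0 0 0"
}}

```text
clock: 45.92
eef_pos: [0.5862, 0.0444, 0.1299]
tcp_rot: [0.498, -0.502, 0.503, -0.498]
wrist_force: [0.4, -0.0, -0.6]
width: 0.0496
```

Run:
```python
from h import *
goal(.586,.046,.072,-.0085);snap('wrist','w24')
```

```text
d(mm) [-1.6 57.9 -0.3] yaw 0.0004 | tcp [0.5862 0.0444 0.1299] q6 -0.11 w 49.6 F [ 0.4 -0.  -0.6] t 45.92
```

View pics/w24.png

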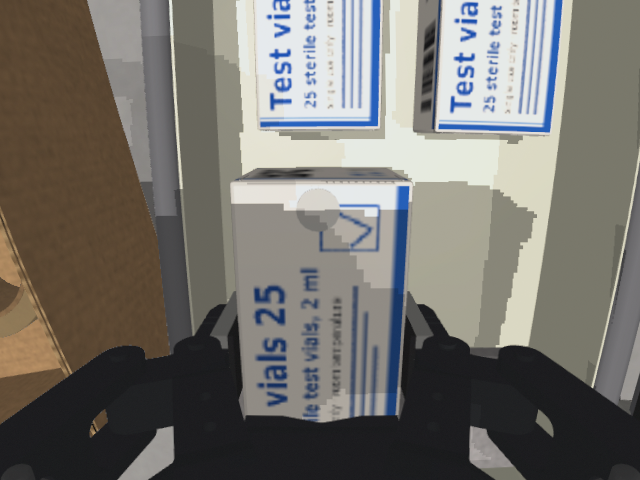

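Request:
{"method": "send_rows", "body": {
  "targets": "0 20 0 0; 0 40 0 0; 0 50 0 0; 0 55 0 0; 0 57 0 0"
}}

```text
clock: 46.38
eef_pos: [0.5864, 0.0444, 0.0727]
tcp_rot: [0.498, -0.502, 0.502, -0.498]
wrist_force: [0.6, -0.2, 6.2]
width: 0.0497
```

Request:
{"method": "send_rows", "body": {
  "targets": "0 0 0 0; 0 0 0 0; 0 0 0 0; 0 0 0 0; 0 0 0 0"
}}

```text
clock: 46.8
eef_pos: [0.5867, 0.0443, 0.0728]
tcp_rot: [0.497, -0.501, 0.503, -0.499]
wrist_force: [4.1, 0.0, 2.1]
width: 0.0496
```

Request:
{"method": "send_rows", "body": {
  "targets": "0 0 0 0; 0 0 0 0; 0 0 0 0; 0 0 0 0; 0 0 0 0",
  "hand": 58
}}

```text
clock: 47.22
eef_pos: [0.5875, 0.0443, 0.0732]
tcp_rot: [0.497, -0.501, 0.503, -0.499]
wrist_force: [5.9, -0.7, 2.9]
width: 0.0576
```

Request:
{"method": "send_rows", "body": {
  "targets": "0 -30 0 0; 0 -70 0 0; 0 -110 0 0; 0 -150 0 0; 0 -190 0 0"
}}

```text
clock: 47.63
eef_pos: [0.5844, 0.0447, 0.263]
tcp_rot: [-0.499, 0.503, -0.501, 0.497]
wrist_force: [0.9, -0.5, -0.1]
width: 0.0581
```

Request:
{"method": "send_rows", "body": {
  "targets": "0 0 0 0; 0 0 0 0; 0 0 0 0; 0 0 0 0; 0 0 0 0",
  "hand": 85
}}

```text
clock: 48.05
eef_pos: [0.5844, 0.0446, 0.2593]
tcp_rot: [-0.499, 0.503, -0.501, 0.497]
wrist_force: [0.6, -0.4, -0.1]
width: 0.0852
```

Run:
```python
from h import *
import pickle
i=ctrl.camera_info('wrist');im=snap('wrist','w25'); pickle.dump(i,open('w25.pkl','wb'));goal(.6,-.145,.28,-.0085)
snap('scene','s25')
```

```text
d(mm) [189.5 -20.5  16.8] yaw 0.0005 | tcp [0.5846 0.0446 0.2596] q6 -0.11 w 84.7 F [ 0.4 -0.4 -0.5] t 48.1
```

View pics/w25.png

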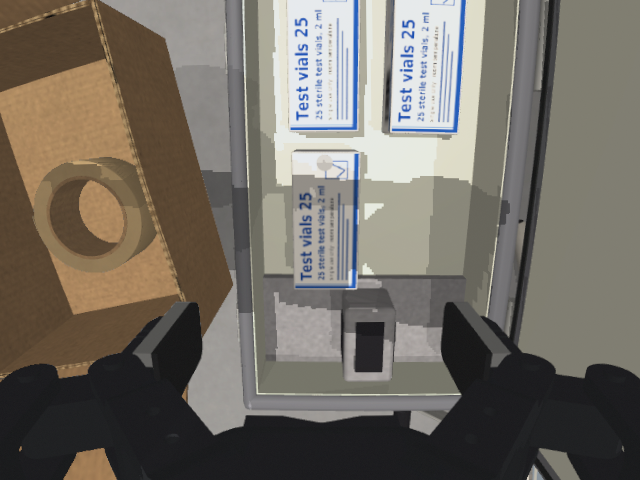

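View pics/s25.png

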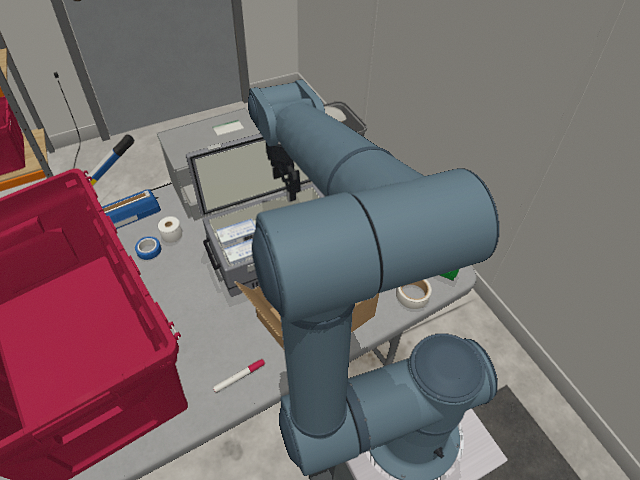

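Run:
```python
from h import *
import pickle
i=pickle.load(open('w25.pkl','rb'))
P=np.array([plane(i,p,.103) for p in [(292,151),(359,151),(357,288),(294,289)]]);print(P.round(4),P.mean(0).round(4))
print('step',plane(i,(300,276),.07).round(4),'batt top',[plane(i,p,.116).round(4) for p in [(344,308),(394,308),(392,380),(345,380)]])
print(np.linalg.norm(P[0]-P[1]),np.linalg.norm(P[3]-P[2]),np.linalg.norm(P[0]-P[3]))
im=cv2.imread('pics/w25.png');cv2.imwrite('pics/w25c.png',cv2.resize(im[140:400,240:500],None,fx=2.3,fy=2.3,interpolation=cv2.INTER_CUBIC))
```

```text
[[ 0.5634  0.0972  0.103 ]
 [ 0.6115  0.0969  0.103 ]
 [ 0.6116 -0.0079  0.103 ]
 [ 0.5623 -0.0084  0.103 ]] [0.5872 0.0445 0.103 ]
step [ 0.5652 -0.0095  0.07  ] batt top [array([ 0.6009, -0.0189,  0.116 ]), array([ 0.6389, -0.0192,  0.116 ]), array([ 0.6402, -0.0826,  0.116 ]), array([ 0.6023, -0.0821,  0.116 ])]
0.04807104083449959 0.049265487158443866 0.10569046559877929
```

View pics/w25c.png

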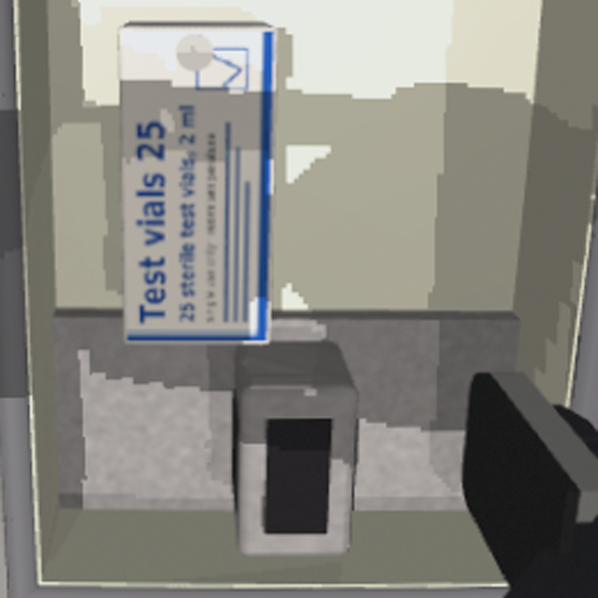

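Request:
{"method": "send_rows", "body": {
  "targets": "0 40 2 0; 0 80 2 0; 0 120 2 0; 0 155 2 0; 0 180 2 0",
  "hand": 62
}}

```text
clock: 48.57
eef_pos: [0.5849, 0.0447, 0.0772]
tcp_rot: [-0.499, 0.504, -0.5, 0.497]
wrist_force: [-0.9, -0.2, 0.1]
width: 0.0619
```

Request:
{"method": "send_rows", "body": {
  "targets": "0 3 0 0; 0 6 0 0; 0 6 0 0; 0 6 0 0; 0 6 0 0"
}}

```text
clock: 48.98
eef_pos: [0.588, 0.0444, 0.0765]
tcp_rot: [0.498, -0.502, 0.502, -0.498]
wrist_force: [-0.4, 0.3, -0.0]
width: 0.0618
```

Request:
{"method": "send_rows", "body": {
  "targets": "0 0 0 0; 0 0 0 0; 0 0 0 0; 0 0 0 0; 0 0 0 0",
  "hand": 35
}}

```text
clock: 49.4
eef_pos: [0.5882, 0.0444, 0.0768]
tcp_rot: [0.498, -0.502, 0.502, -0.498]
wrist_force: [0.7, -0.6, 5.4]
width: 0.0495
```

Request:
{"method": "send_rows", "body": {
  "targets": "-1 -4 0 0; -3 -4 0 0; -5 -4 0 0; -6 -4 0 0; -6 -4 0 0"
}}

```text
clock: 49.82
eef_pos: [0.5873, 0.0508, 0.0793]
tcp_rot: [-0.498, 0.502, -0.502, 0.498]
wrist_force: [0.1, 0.4, -0.5]
width: 0.0491
```

Request:
{"method": "send_rows", "body": {
  "targets": "0 0 0 0; 0 2 0 0; 0 4 0 0; 0 5 0 0; 0 5 0 0"
}}

```text
clock: 50.23
eef_pos: [0.588, 0.0504, 0.0768]
tcp_rot: [-0.498, 0.502, -0.502, 0.498]
wrist_force: [-6.5, 0.6, 12.4]
width: 0.0493
```

Request:
{"method": "send_rows", "body": {
  "targets": "0 -1 0 0; 0 -1 0 0; 0 -1 0 0; 0 -1 0 0; 0 -1 0 0",
  "hand": 58
}}

```text
clock: 50.65
eef_pos: [0.5875, 0.0504, 0.0755]
tcp_rot: [-0.498, 0.502, -0.502, 0.498]
wrist_force: [1.4, 0.6, 1.2]
width: 0.0579
```

Request:
{"method": "send_rows", "body": {
  "targets": "0 -30 0 0; 0 -70 0 0; 0 -110 0 0; 0 -150 0 0; 0 -190 0 0"
}}

```text
clock: 51.07
eef_pos: [0.5872, 0.0505, 0.2675]
tcp_rot: [-0.498, 0.502, -0.502, 0.498]
wrist_force: [0.7, -0.2, 0.2]
width: 0.0579
```

Run:
```python
from h import *
goal(.6,-.16,.28,-.0085)
```

```text
d(mm) [210.4 -12.5  14.4] yaw 0.0005 | tcp [0.5872 0.0505 0.2675] q6 -0.1 w 57.9 F [ 0.7 -0.2  0.2] t 51.07
```

Request:
{"method": "send_rows", "body": {
  "targets": "40 0 3 0; 80 0 6 0; 120 0 9 0; 160 0 12 0; 200 0 14 0",
  "hand": 85
}}

```text
clock: 51.48
eef_pos: [0.5999, -0.1514, 0.2657]
tcp_rot: [0.498, -0.502, 0.502, -0.498]
wrist_force: [0.4, 0.5, 0.2]
width: 0.0847
```

Request:
{"method": "send_rows", "body": {
  "targets": "10 0 0 0; 10 0 0 0; 10 0 0 0; 10 0 0 0; 10 0 0 0"
}}

```text
clock: 51.9
eef_pos: [0.6, -0.1579, 0.2657]
tcp_rot: [-0.498, 0.502, -0.501, 0.499]
wrist_force: [-0.3, 0.7, -0.6]
width: 0.0852
```

Run:
```python
from h import *
import pickle
i=ctrl.camera_info('wrist');im=snap('wrist','w26'); pickle.dump(i,open('w26.pkl','wb'));goal(.6,-.16,.28,-.0085)
snap('top','t26')
```

```text
d(mm) [  2.  -14.2  -0.1] yaw 0.0027 | tcp [ 0.6001 -0.158   0.2658] q6 -0.43 w 85.2 F [-0.5 -1.   0. ] t 51.95
```

View pics/w26.png

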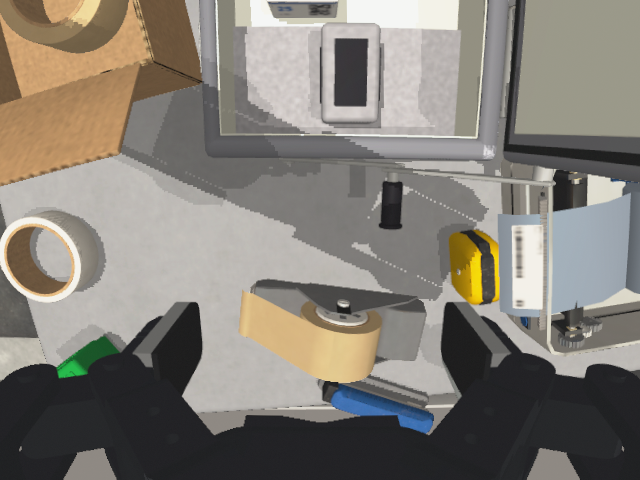

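View pics/t26.png

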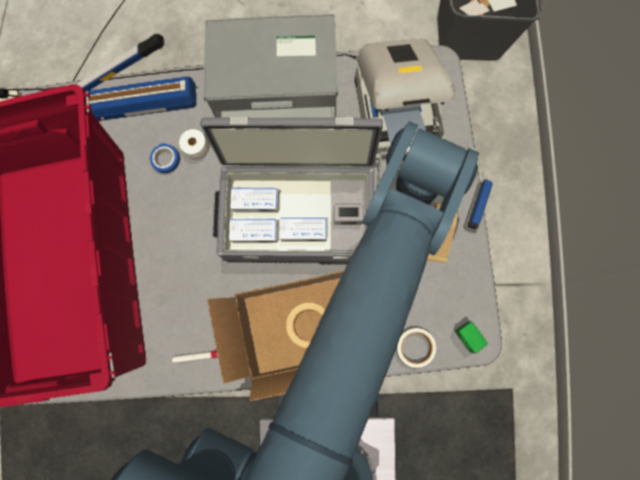

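Run:
```python
from h import *
import pickle
a=pickle.load(open('w26.pkl','rb'));b=pickle.load(open('w14.pkl','rb'));t=ctrl.camera_info('top');w21=pickle.load(open('w21.pkl','rb'))
def tri(L):
    A=np.zeros((3,3));B=np.zeros(3)
    for i,p in L:
        o,d=ray(i,p);d/=np.linalg.norm(d);M=np.eye(3)-np.outer(d,d);A+=M;B+=M@o
    X=np.linalg.solve(A,B);return X.round(4),[np.round(proj(i,X)[0]-p,1).tolist() for i,p in L]
print(tri([(a,(391,204)),(t,(389.7,199.9)),(b,(395,228))]))
print(tri([(a,(391,204)),(t,(389.7,199.9))]))
print(tri([(a,(391,204)),(w21,(54,277))]))
print('end tip',tri([(a,(390.5,228)),(t,(200+690/3.5,105+332/3.5)),(b,(394.5,250))]))
print('pt root',tri([(a,(392,181)),(t,(200+636/3.5,105+332/3.5)),(b,(396,208))]))
for z in (.1,.11,.12,.13): print(z,plane(a,(391,204),z).round(4),plane(t,(389.7,199.9),z).round(4))
im=cv2.imread('pics/w26.png');cv2.imwrite('pics/w26c.png',cv2.resize(im[130:310,310:570],None,fx=2.8,fy=2.8,interpolation=cv2.INTER_CUBIC))
```

```text
(array([ 0.6588, -0.1506,  0.0727]), [[0.5, 0.2], [-0.1, 0.1], [-0.3, 0.1]])
(array([ 0.658 , -0.1502,  0.0757]), [[0.2, 0.4], [-0.1, 0.1]])
(array([ 0.657 , -0.1489,  0.0849]), [[1.0, 0.8], [1.0, 0.6]])
end tip (array([ 0.6553, -0.1665,  0.0908]), [[-0.3, -0.3], [0.3, -0.4], [-0.8, -0.5]])
pt root (array([ 0.6591, -0.1317,  0.0723]), [[0.6, 0.4], [-0.2, 0.1], [-0.4, 0.2]])
0.1 [ 0.6537 -0.1457  0.1   ] [ 0.6518 -0.1474  0.1   ]
0.11 [ 0.652 -0.144  0.11 ] [ 0.6492 -0.1462  0.11  ]
0.12 [ 0.6502 -0.1423  0.12  ] [ 0.6466 -0.1449  0.12  ]
0.13 [ 0.6485 -0.1406  0.13  ] [ 0.644  -0.1437  0.13  ]
```

View pics/w26c.png

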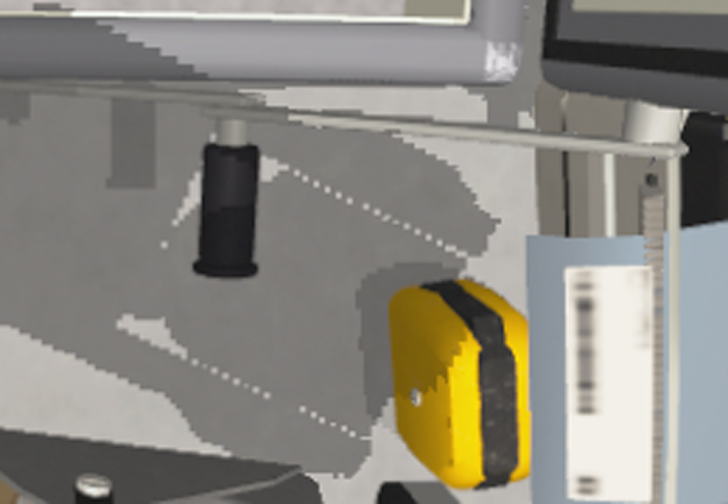

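Run:
```python
from h import *
import pickle
a=pickle.load(open('w26.pkl','rb'));b=pickle.load(open('w14.pkl','rb'));t=ctrl.camera_info('top');w2=pickle.load(open('w2.pkl','rb'))
im=cv2.imread('pics/w2.png');A=cv2.resize(im[0:120,540:640],None,fx=4,fy=4,interpolation=cv2.INTER_CUBIC)
im=cv2.imread('pics/w14.png');B=cv2.resize(im[160:280,340:440],None,fx=4,fy=4,interpolation=cv2.INTER_CUBIC)
cv2.imwrite('pics/kn.png',np.hstack([A,B]))
```

```text
(no output)
```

View pics/kn.png

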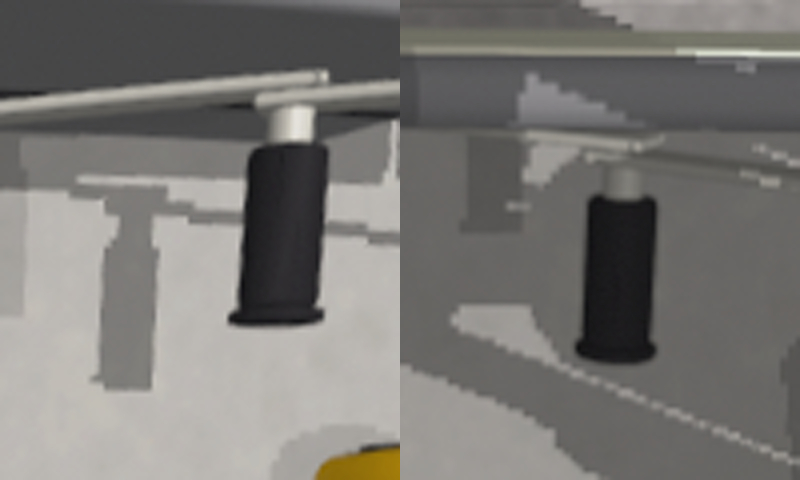

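Run:
```python
from h import *
import pickle
a=pickle.load(open('w26.pkl','rb'));b=pickle.load(open('w14.pkl','rb'));t=ctrl.camera_info('top');c=pickle.load(open('w2.pkl','rb'))
def tri(L):
    A=np.zeros((3,3));B=np.zeros(3)
    for i,p in L:
        o,d=ray(i,p);d/=np.linalg.norm(d);M=np.eye(3)-np.outer(d,d);A+=M;B+=M@o
    X=np.linalg.solve(A,B);return X.round(4),[np.round(proj(i,X)[0]-p,1).tolist() for i,p in L]
tp=(389.7,199.9)
print('mid',tri([(a,(391.6,205)),(c,(610.3,58)),(b,(394.8,229)),(t,tp)]))
print('mid',tri([(a,(391.6,205)),(c,(610.3,58)),(b,(394.8,229))]))
print('root',tri([(a,(392.5,182.9)),(c,(611.5,36.3)),(b,(395.5,209.5))]))
print('tip',tri([(a,(390.7,227.1)),(c,(609,79.5)),(b,(394,248.8))]))
```

```text
mid (array([ 0.6559, -0.1485,  0.087 ]), [[-0.6, -0.3], [0.1, 0.6], [-0.4, 0.4], [-0.3, -0.3]])
mid (array([ 0.6563, -0.1483,  0.0868]), [[-0.2, -0.6], [0.3, 0.5], [-0.1, 0.1]])
root (array([ 0.6563, -0.1304,  0.0868]), [[-0.3, -1.0], [0.4, 0.6], [-0.1, 0.2]])
tip (array([ 0.656 , -0.1665,  0.0875]), [[-0.3, -0.3], [0.4, 0.5], [-0.1, -0.3]])
```

Run:
```python
from h import *
import pickle
a=pickle.load(open('w26.pkl','rb'));t=ctrl.camera_info('top')
print([[plane(a,p,z).round(3) for p in [(449,240),(455,300),(490,232),(499,262)]] for z in (0.03,.061)])
goal(.656,-.157,.16,-.0085)
s=ctrl.camera_info('scene')
for z in (.15,.2,.25): print(z,plane(t,(206,98),z).round(3),plane(t,(336,98),z).round(3),plane(s,(196,190),z).round(3))
```

```text
[[array([ 0.723, -0.193,  0.03 ]), array([ 0.735, -0.255,  0.03 ]), array([ 0.763, -0.185,  0.03 ]), array([ 0.776, -0.216,  0.03 ])], [array([ 0.713, -0.185,  0.061]), array([ 0.724, -0.242,  0.061]), array([ 0.75 , -0.178,  0.061]), array([ 0.761, -0.206,  0.061])]]
 d(mm) [ -1.4 105.8  55.9] yaw 0.0025 | tcp [ 0.6001 -0.1581  0.2658] q6 -0.43 w 85.2 F [ 0.9 -0.1  0.6] t 52.0
0.15 [0.884 0.272 0.15 ] [ 0.879 -0.026  0.15 ] [0.809 0.226 0.15 ]
0.2 [0.86 0.26 0.2 ] [ 0.855 -0.025  0.2  ] [0.754 0.234 0.2  ]
0.25 [0.836 0.247 0.25 ] [ 0.831 -0.024  0.25 ] [0.698 0.241 0.25 ]
```

Request:
{"method": "send_rows", "body": {
  "targets": "0 0 28 0; -1 20 56 0.002; -1 60 56 0.002; -1 90 56 0.002; -1 106 56 0.002",
  "hand": 46,
  "newtons": 50
}}

```text
clock: 52.42
eef_pos: [0.6542, -0.157, 0.1547]
tcp_rot: [-0.499, 0.504, -0.5, 0.497]
wrist_force: [-0.2, 0.9, 0.4]
width: 0.0463
```

Request:
{"method": "send_rows", "body": {
  "targets": "0 0 0 0; 0 0 0 0; 0 0 0 0; 0 0 0 0; 0 0 0 0"
}}

```text
clock: 52.83
eef_pos: [0.6571, -0.1594, 0.1623]
tcp_rot: [0.497, -0.501, 0.504, -0.498]
wrist_force: [0.4, 0.2, -0.0]
width: 0.0463
```

Run:
```python
from h import *
snap('wrist','w27');goal(.656,-.157,.068,-.0085)
```

```text
d(mm) [-2.5 93.8 -1.2] yaw -0.0015 | tcp [ 0.6569 -0.1594  0.1619] q6 -0.4 w 45.9 F [ 0.6 -0.6  0.6] t 52.88
```

View pics/w27.png

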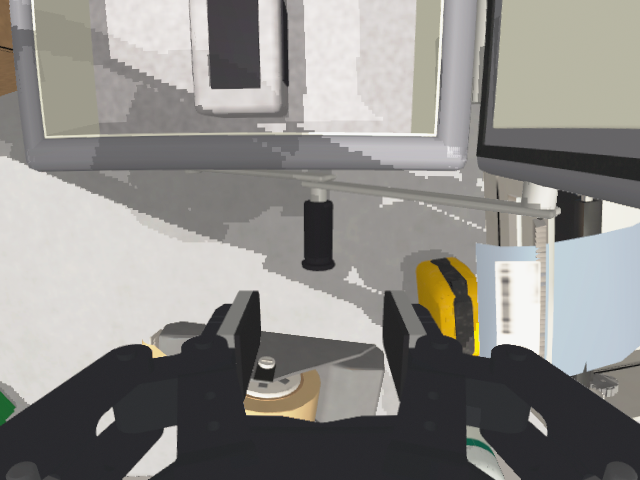

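Request:
{"method": "send_rows", "body": {
  "targets": "-1 25 -1 0; -2 50 -1 0; -2 75 -1 0; -2 90 -1 0; -2 94 -1 0"
}}

```text
clock: 53.3
eef_pos: [0.6532, -0.1564, 0.0628]
tcp_rot: [-0.498, 0.504, -0.501, 0.497]
wrist_force: [0.1, 0.0, -0.3]
width: 0.046
```

Request:
{"method": "send_rows", "body": {
  "targets": "0 0 0 0; 0 0 0 0; 0 0 0 0; 0 0 0 0; 0 0 0 0"
}}

```text
clock: 53.72
eef_pos: [0.6558, -0.1574, 0.0673]
tcp_rot: [0.497, -0.502, 0.503, -0.498]
wrist_force: [0.7, 0.1, 0.2]
width: 0.046
```

Run:
```python
from h import *
snap('wrist','w28');goal(.656,-.157,.068,-.0085)
```

```text
d(mm) [-0.3 -1.   0.4] yaw -0.0015 | tcp [ 0.6556 -0.1573  0.067 ] q6 -0.39 w 45.9 F [ 0.5 -0.   0.4] t 53.77
```

View pics/w28.png

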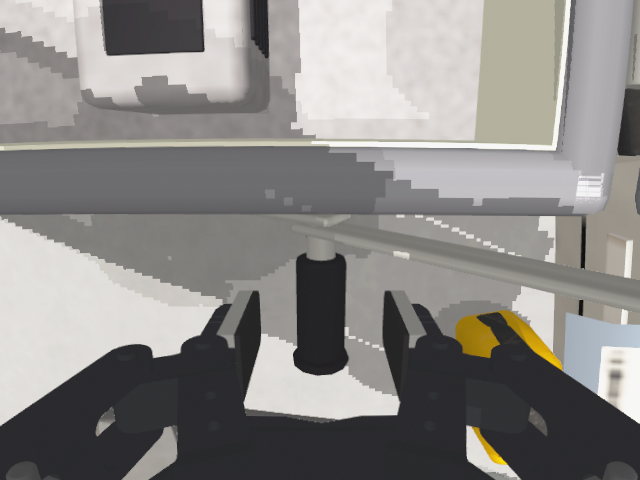

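Knob is between the pads at (320,310). Pinch it.

Request:
{"method": "send_rows", "body": {
  "targets": "0 0 0 0; 0 0 0 0; 0 0 0 0; 0 0 0 0; 0 0 0 0",
  "hand": 4
}}

```text
clock: 54.18
eef_pos: [0.6555, -0.1571, 0.0661]
tcp_rot: [0.497, -0.502, 0.503, -0.498]
wrist_force: [2.5, -0.3, 1.3]
width: 0.0143
```

Run:
```python
from h import *
goal(.656,-.157,.068,-.0085)
for ph in (40,43,46,50,55,60,65,70,75,80,85,87):
    p=np.radians(ph);print(ph,((.109*np.cos(p)-.109*np.cos(np.radians(37)))*1000).round(1),((.109*np.sin(p)-.109*np.sin(np.radians(37)))*1000).round(1))
```

```text
d(mm) [-0.1 -1.9  0.5] yaw -0.0017 | tcp [ 0.6555 -0.1571  0.0661] q6 -0.39 w 14.3 F [ 2.5 -0.3  1.3] t 54.18
40 -3.6 4.5
43 -7.3 8.7
46 -11.3 12.8
50 -17.0 17.9
55 -24.5 23.7
60 -32.6 28.8
65 -41.0 33.2
70 -49.8 36.8
75 -58.8 39.7
80 -68.1 41.7
85 -77.6 43.0
87 -81.3 43.3
```

Request:
{"method": "send_rows", "body": {
  "targets": "0 -2 -1.5 0; 0 -4.5 -3.6 0; 0 -7 -6 0; 0 -9 -7.5 0; 0 -10.5 -9 0"
}}

```text
clock: 54.6
eef_pos: [0.647, -0.157, 0.0769]
tcp_rot: [0.497, -0.502, 0.504, -0.498]
wrist_force: [6.9, 1.5, -0.2]
width: 0.0141
```

Request:
{"method": "send_rows", "body": {
  "targets": "0 -1 -1 0; 0 -2 -2 0; 0 -3 -3 0; 0 -4 -4 0; 0 -5 -5 0"
}}

```text
clock: 55.02
eef_pos: [0.6425, -0.157, 0.0819]
tcp_rot: [0.496, -0.501, 0.504, -0.498]
wrist_force: [8.0, 0.7, -1.2]
width: 0.0142
```

Run:
```python
from h import *
snap('wrist','w29');snap('top','t29');snap('scene','s29');goal(.656,-.157,.068,-.0085)
im=cv2.imread('pics/t29.png');cv2.imwrite('pics/t29c.png',cv2.resize(im[105:275,200:480],None,fx=2.8,fy=2.8))
```

```text
d(mm) [-0.1 14.2 13.8] yaw -0.0017 | tcp [ 0.6422 -0.1569  0.0822] q6 -0.4 w 14.1 F [ 8.   0.9 -1.5] t 55.17
```

View pics/w29.png

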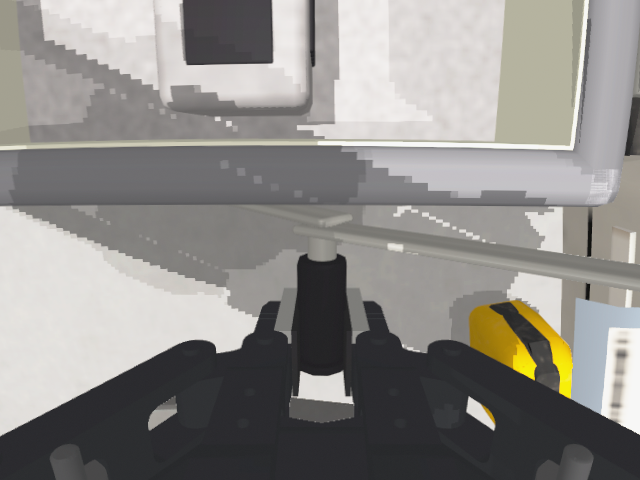

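View pics/t29c.png

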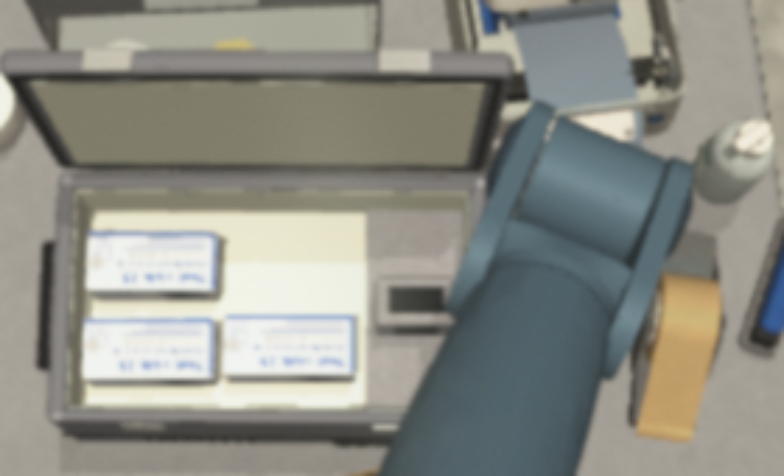

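Request:
{"method": "send_rows", "body": {
  "targets": "0 -2 -2 0; 0 -4 -4 0; 0 -5.5 -6 0; 0 -7 -8 0; 0 -8.5 -10.5 0"
}}

```text
clock: 55.58
eef_pos: [0.6326, -0.1568, 0.0908]
tcp_rot: [0.496, -0.501, 0.504, -0.499]
wrist_force: [11.0, 2.6, -2.7]
width: 0.0142
```

Request:
{"method": "send_rows", "body": {
  "targets": "0 -1 -1.6 0; 0 -2 -3.2 0; 0 -3 -4.8 0; 0 -4 -6.4 0; 0 -5 -8 0"
}}

```text
clock: 56.0
eef_pos: [0.625, -0.1567, 0.0962]
tcp_rot: [0.496, -0.501, 0.505, -0.499]
wrist_force: [12.0, 2.6, -3.1]
width: 0.0143
```

Run:
```python
from h import *
goal(.656,-.157,.068,-.0085)
im=snap('top','t30');cv2.imwrite('pics/t30c.png',cv2.resize(im[85:275,200:480],None,fx=2.8,fy=2.8));snap('wrist','w30')
```

```text
d(mm) [-0.  28.4 30.8] yaw -0.002 | tcp [ 0.625  -0.1567  0.0962] q6 -0.41 w 14.3 F [12.   2.6 -3.1] t 56.0
```

View pics/t30c.png

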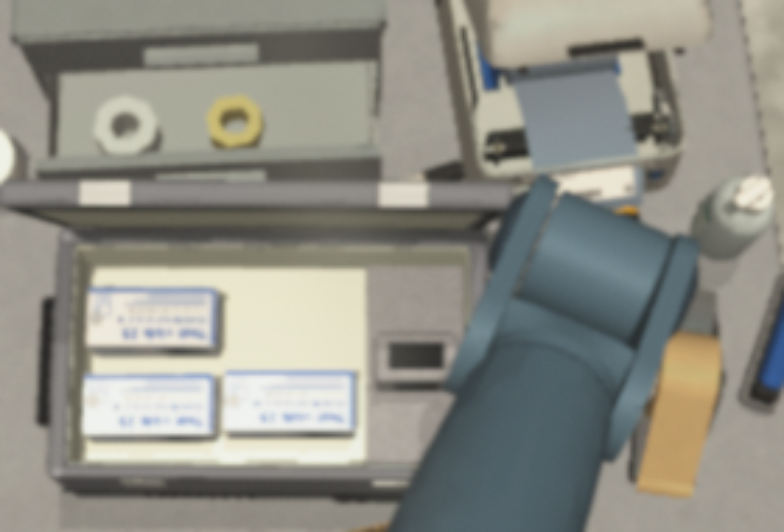

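View pics/w30.png

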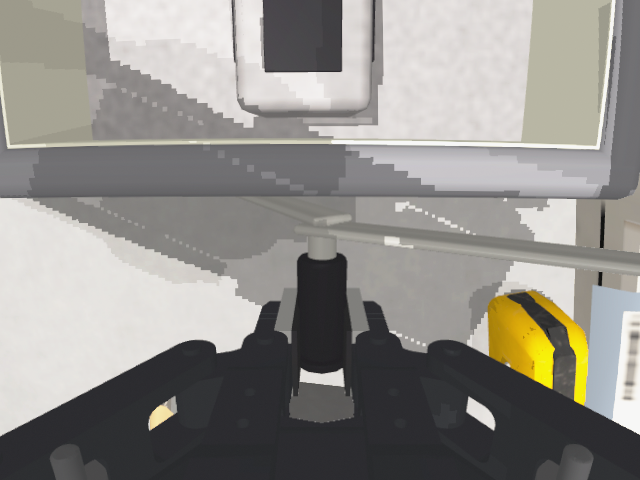

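Run:
```python
from h import *
im=snap('scene','s30');cv2.imwrite('pics/s30c.png',cv2.resize(im[60:280,170:450],None,fx=2.7,fy=2.7,interpolation=cv2.INTER_CUBIC))
```

```text
(no output)
```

View pics/s30c.png

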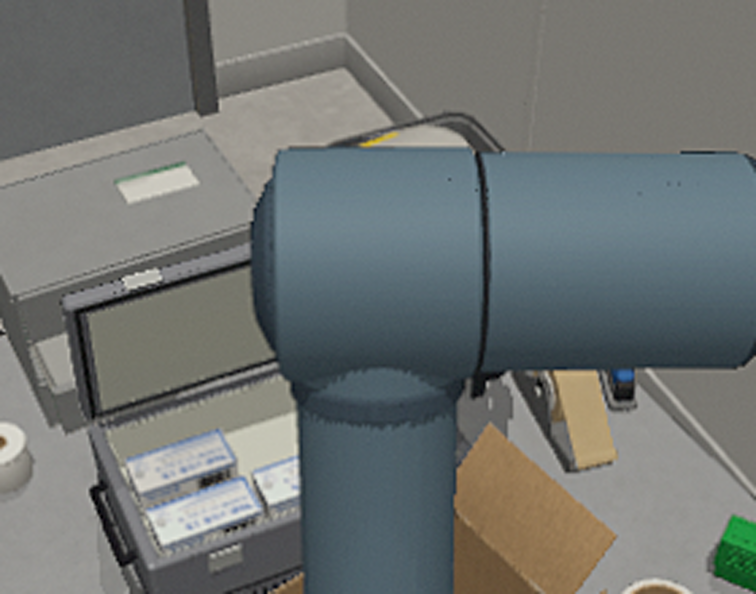

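```bash
cat >> h.py <<'E'
HX,HZ=.7245,.122
def lidpt(th,r=.206,out=.02,y=.0655):
    return np.array([HX-r*np.cos(th)+out*np.sin(th),y,HZ+r*np.sin(th)+out*np.cos(th)])
E
python3 - <<'E'
from h import *
t=ctrl.camera_info('top')
for th in (1.63,1.4,1.35,1.3,1.25,1.2,1.15): print(th,((proj(t,[lidpt(th),lidpt(th,out=0)])-[200,85])*2.8).round(0).tolist(),lidpt(th).round(3))
print('check open in t0 (obs crop 3.5: outer edge v~45, inner 75 -> full px 118,126)',proj(t,[lidpt(1.63),lidpt(1.63,out=0)]).round(1).tolist())
E
```

```text
1.63 [[252.0, 89.0], [251.0, 116.0]] [0.757 0.066 0.326]
1.4 [[251.0, 154.0], [251.0, 184.0]] [0.709 0.066 0.328]
1.35 [[251.0, 169.0], [251.0, 199.0]] [0.699 0.066 0.327]
1.3 [[251.0, 184.0], [251.0, 214.0]] [0.689 0.066 0.326]
1.25 [[251.0, 200.0], [251.0, 230.0]] [0.679 0.066 0.324]
1.2 [[251.0, 215.0], [252.0, 245.0]] [0.668 0.066 0.321]
1.15 [[251.0, 231.0], [252.0, 261.0]] [0.659 0.066 0.318]
check open in t0 (obs crop 3.5: outer edge v~45, inner 75 -> full px 118,126) [[289.9, 116.8], [289.8, 126.4]]
```

Request:
{"method": "send_rows", "body": {
  "targets": "0 0 0 0; 0 0 0 0; 0 0 0 0; 0 0 0 0; 0 0 0 0",
  "hand": 46
}}

```text
clock: 56.57
eef_pos: [0.6218, -0.1567, 0.0944]
tcp_rot: [-0.498, 0.503, -0.502, 0.497]
wrist_force: [0.4, -0.2, -1.2]
width: 0.046
```

Request:
{"method": "send_rows", "body": {
  "targets": "10 -5 0 0; 20 -15 0 0; 25 -45 -5 0; 25 -85 -10 0; 25 -125 -15 0"
}}

```text
clock: 56.98
eef_pos: [0.6063, -0.1829, 0.2212]
tcp_rot: [-0.497, 0.503, -0.502, 0.497]
wrist_force: [0.7, -0.5, 0.7]
width: 0.0462
```

Request:
{"method": "send_rows", "body": {
  "targets": "0 -40 -5 0; 0 -80 -10 0; 0 -120 -10 0; 0 -160 -10 0; 0 -180 -10 0",
  "hand": 0
}}

```text
clock: 57.4
eef_pos: [0.5978, -0.183, 0.4081]
tcp_rot: [0.496, -0.499, 0.506, -0.498]
wrist_force: [0.7, -0.9, 0.6]
width: -0.0004
```

Run:
```python
from h import *
goal(.76,.06,.40,None)
im=snap('top','t31');cv2.imwrite('pics/t31c.png',cv2.resize(im[85:275,200:480],None,fx=2.8,fy=2.8));snap('scene','s31')
```

```text
d(mm) [-244.8    8.3  159.5] yaw 0 | tcp [ 0.5978 -0.183   0.4081] q6 -0.47 w -0.4 F [ 0.7 -0.9  0.6] t 57.4
```

View pics/t31c.png

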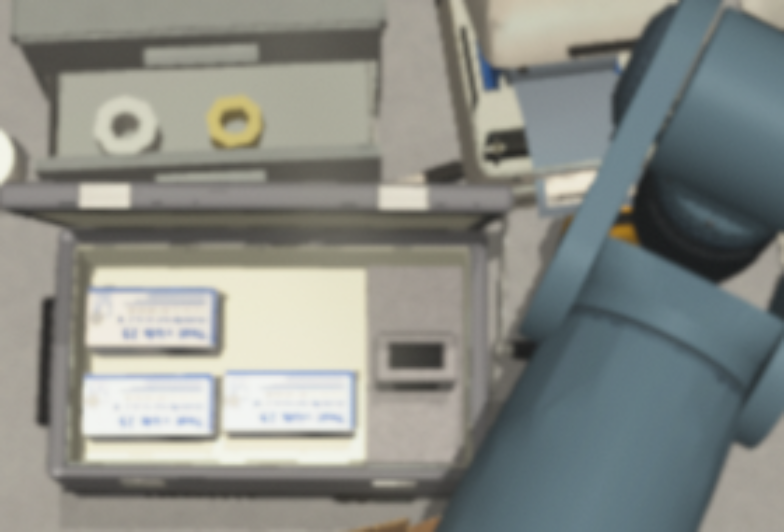

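View pics/s31.png

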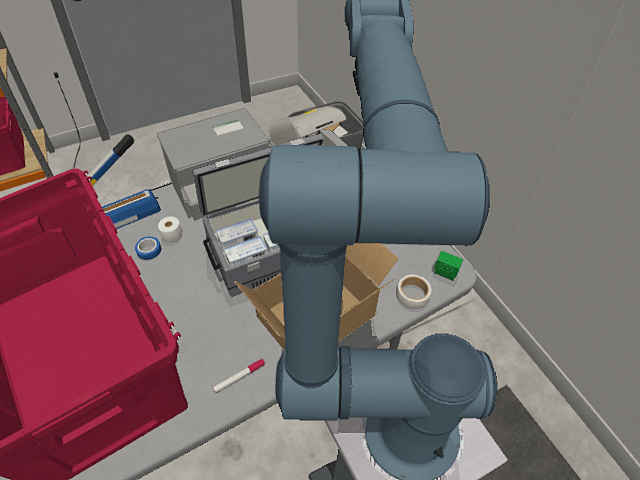

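Request:
{"method": "send_rows", "body": {
  "targets": "-35 0 20 0; -70 0 40 0; -105 0 60 0; -140 0 80 0; -170 0 100 0"
}}

```text
clock: 57.92
eef_pos: [0.6993, -0.0111, 0.3991]
tcp_rot: [-0.498, 0.503, -0.502, 0.497]
wrist_force: [0.6, -0.2, -0.1]
width: -0.0
```

Request:
{"method": "send_rows", "body": {
  "targets": "-30 0 20 0; -60 0 40 0; -72 0 47 0; -72 0 47 0; -72 0 47 0"
}}

```text
clock: 58.33
eef_pos: [0.7466, 0.0587, 0.3984]
tcp_rot: [-0.498, 0.503, -0.502, 0.497]
wrist_force: [0.6, -1.0, 1.2]
width: -0.0001
```

Run:
```python
from h import *
goal(.748,.06,.285,-.0085)
im=snap('wrist','w32')
```

```text
d(mm) [ -1.3 113.4   1.7] yaw -0.001 | tcp [0.7466 0.0587 0.3984] q6 -0.06 w -0.1 F [ 0.6 -1.   1.2] t 58.33
```

View pics/w32.png

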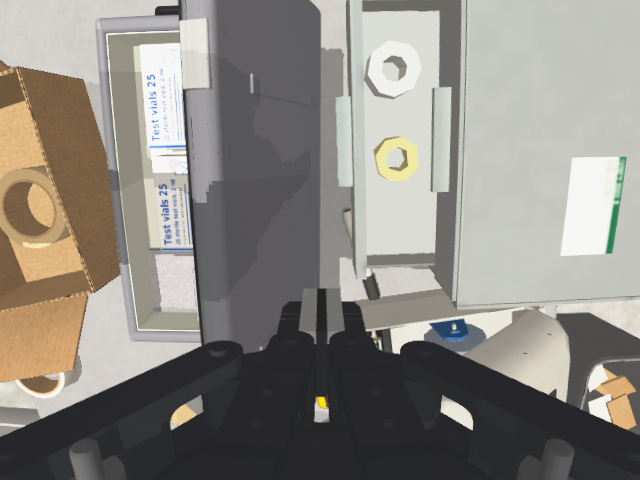

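Request:
{"method": "send_rows", "body": {
  "targets": "0 25 0 0; 0 50 0 0; 0 75 0 0; 0 95 0 0; 0 105 0 0"
}}

```text
clock: 58.8
eef_pos: [0.7449, 0.057, 0.2911]
tcp_rot: [-0.498, 0.504, -0.502, 0.496]
wrist_force: [0.2, 0.2, -1.6]
width: -0.0001
```

Request:
{"method": "send_rows", "body": {
  "targets": "0 0 -4 0; 0 0 -8 0; 0 0 -12 0; 0 0 -16 0; 0 0 -20 0"
}}

```text
clock: 59.22
eef_pos: [0.7268, 0.0591, 0.297]
tcp_rot: [0.497, -0.502, 0.503, -0.498]
wrist_force: [0.3, 0.7, 0.7]
width: 0.0001
```

Request:
{"method": "send_rows", "body": {
  "targets": "0 0 -4 0; 0 0 -8 0; 0 0 -12 0; 0 0 -16 0; 0 0 -20 0"
}}

```text
clock: 59.63
eef_pos: [0.7068, 0.0595, 0.2948]
tcp_rot: [0.497, -0.502, 0.503, -0.498]
wrist_force: [3.0, 0.4, -1.2]
width: -0.0001
```

Run:
```python
from h import *
goal(.748,.06,.285,-.0085)
im=snap('top','t33');cv2.imwrite('pics/t33c.png',cv2.resize(im[85:275,200:480],None,fx=2.8,fy=2.8))
```

```text
d(mm) [-0.9  9.8 41.2] yaw -0.0015 | tcp [0.7068 0.0595 0.2948] q6 -0.07 w -0.1 F [ 3.   0.4 -1.2] t 59.63
```

View pics/t33c.png

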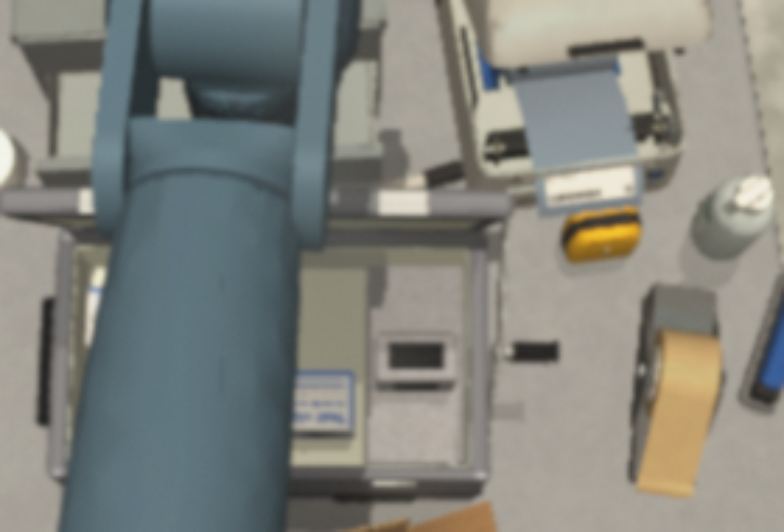

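```bash
cat >> h.py <<'E'
def plan(ths,r=.176,off=.0138,ex=0):
    s=ctrl.get_state();R=Ro.from_quat(s['tcp_rot']).as_matrix();p=s['eef_pos']
    for th in ths:
        q=lidpt(th,r)+[off,0,-ex]; q[1]=p[1]
        print(th,q.round(4),(R.T@(q-p)*1000).round(1))
E
python3 - <<'E'
from h import *
plan([1.275,1.23,1.18,1.13,1.08,1.03,.98,.93,.88,.83,.78])
E
```

```text
1.275 [0.7061 0.0595 0.2962] [ 0.  -1.4 -0.1]
1.23 [0.6983 0.0595 0.2946] [ 0.1  0.3 -7.9]
1.18 [0.6897 0.0595 0.2923] [  0.2   2.5 -16.4]
1.13 [0.6813 0.0595 0.2897] [  0.2   5.1 -24.9]
1.08 [0.673  0.0595 0.2867] [  0.3   8.2 -33.2]
1.03 [0.6648 0.0595 0.2832] [  0.4  11.6 -41.4]
0.98 [0.6569 0.0595 0.2793] [  0.5  15.5 -49.3]
0.93 [0.6491 0.0595 0.275 ] [  0.6  19.8 -57.1]
0.88 [0.6416 0.0595 0.2704] [  0.6  24.4 -64.6]
0.83 [0.6343 0.0595 0.2654] [  0.7  29.4 -71.9]
0.78 [0.6272 0.0595 0.26  ] [  0.8  34.8 -79. ]
```

Request:
{"method": "send_rows", "body": {
  "targets": "0 1 -8 0; 0 3 -16 0; 0 5 -25 0; 0 8 -33 0; 0 12 -41 0"
}}

```text
clock: 60.1
eef_pos: [0.6654, 0.0598, 0.2835]
tcp_rot: [0.497, -0.502, 0.503, -0.498]
wrist_force: [1.6, -0.0, 2.7]
width: -0.0001
```

Request:
{"method": "send_rows", "body": {
  "targets": "0 4 -8 0; 0 8 -16 0; 0 13 -23 0; 0 18 -30 0; 0 23 -37 0"
}}

```text
clock: 60.52
eef_pos: [0.6281, 0.0602, 0.2599]
tcp_rot: [0.497, -0.502, 0.503, -0.498]
wrist_force: [0.1, 0.5, 3.6]
width: -0.0001
```

Run:
```python
from h import *
plan([.9,.83,.78,.73,.68,.63,.58,.53,.48,.43])
im=snap('top','t34');cv2.imwrite('pics/t34c.png',cv2.resize(im[85:275,200:480],None,fx=2.8,fy=2.8))
t=ctrl.camera_info('top')
for th in (1,.9,.85,.8,.75,.7): print(th,((proj(t,[lidpt(th,y=-.1),lidpt(th,out=0,y=-.1)])-[200,85])*2.8).round(0).tolist())
print(ctrl.get_state()['wrist_force'])
```

```text
0.9 [0.6446 0.0602 0.2723] [ -0.2 -12.4  16.5]
0.83 [0.6343 0.0602 0.2654] [-0.1 -5.5  6.2]
0.78 [0.6272 0.0602 0.26  ] [ 0.  -0.1 -0.8]
0.73 [0.6205 0.0602 0.2543] [ 0.1  5.6 -7.6]
0.68 [0.614  0.0602 0.2482] [  0.1  11.6 -14.1]
0.63 [0.6079 0.0602 0.2419] [  0.2  18.  -20.2]
0.58 [0.602  0.0602 0.2352] [  0.3  24.7 -26. ]
0.53 [0.5966 0.0602 0.2282] [  0.3  31.6 -31.5]
0.48 [0.5914 0.0602 0.221 ] [  0.4  38.8 -36.7]
0.43 [0.5867 0.0602 0.2135] [  0.4  46.3 -41.4]
1 [[498.0, 276.0], [497.0, 304.0]]
0.9 [[497.0, 306.0], [496.0, 333.0]]
0.85 [[497.0, 320.0], [495.0, 346.0]]
0.8 [[496.0, 334.0], [495.0, 359.0]]
0.75 [[495.0, 348.0], [494.0, 372.0]]
0.7 [[495.0, 361.0], [493.0, 384.0]]
[0.7070984  1.06008583 0.18612039]
```

View pics/t34c.png

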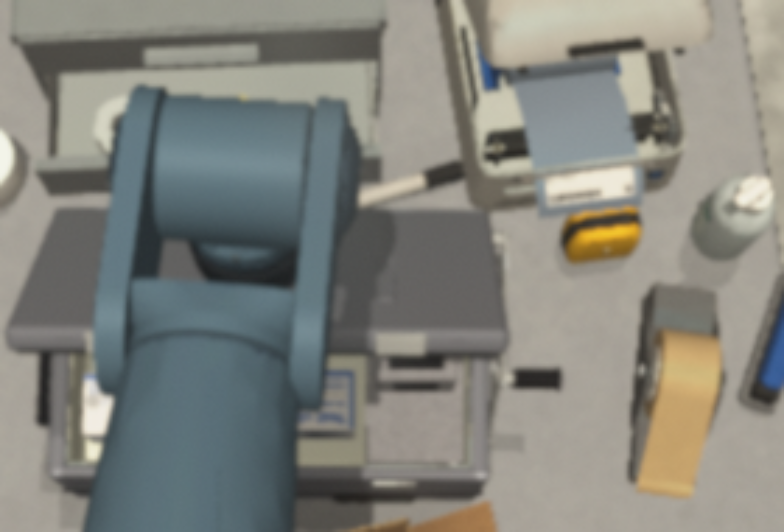

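Request:
{"method": "send_rows", "body": {
  "targets": "0 6 -8 0; 0 12 -14 0; 0 18 -20 0; 0 25 -26 0; 0 32 -31 0"
}}

```text
clock: 60.98
eef_pos: [0.5969, 0.0605, 0.227]
tcp_rot: [-0.498, 0.503, -0.502, 0.497]
wrist_force: [0.4, 0.3, 1.9]
width: -0.0001
```

Request:
{"method": "send_rows", "body": {
  "targets": "0 7 -5 0; 0 14 -10 0; 0 22 -14 0; 0 29 -18 0; 0 37 -22 0"
}}

```text
clock: 61.4
eef_pos: [0.5754, 0.0607, 0.19]
tcp_rot: [0.497, -0.502, 0.503, -0.498]
wrist_force: [0.8, 0.1, 1.1]
width: 0.0002
```

Run:
```python
from h import *
plan([.3,.25,.2,.15,.1,.05,0])
print(ctrl.get_state()['wrist_force'])
```

```text
0.3 [0.5761 0.0607 0.1931] [-0.  -3.1  0.6]
0.25 [0.5727 0.0607 0.1849] [ 0.   5.1 -2.7]
0.2 [0.5698 0.0607 0.1766] [ 0.1 13.5 -5.7]
0.15 [0.5673 0.0607 0.1681] [ 0.1 21.9 -8.2]
0.1 [0.5652 0.0607 0.1595] [  0.1  30.5 -10.3]
0.05 [0.5635 0.0607 0.1508] [  0.1  39.2 -11.9]
0 [0.5623 0.0607 0.142 ] [  0.1  48.  -13.2]
[0.78542263 0.07247329 1.06565705]
```

Request:
{"method": "send_rows", "body": {
  "targets": "0 6 -3 0; 0 13 -6 0; 0 20 -8 0; 0 27 -10 0; 0 34 -12 0"
}}

```text
clock: 61.82
eef_pos: [0.5636, 0.0608, 0.1561]
tcp_rot: [0.497, -0.502, 0.503, -0.498]
wrist_force: [0.5, -0.1, 0.9]
width: -0.0001
```

Request:
{"method": "send_rows", "body": {
  "targets": "0 4 0 0; 0 8 0 0; 0 11 0 0; 0 13 0 0; 0 15 0 0"
}}

```text
clock: 62.23
eef_pos: [0.5638, 0.0608, 0.1419]
tcp_rot: [0.498, -0.502, 0.502, -0.498]
wrist_force: [-5.9, -0.5, 18.6]
width: 0.0002
```

Request:
{"method": "send_rows", "body": {
  "targets": "0 1 0 0; 0 2 0 0; 0 2 0 0; 0 2 0 0; 0 2 0 0"
}}

```text
clock: 62.65
eef_pos: [0.5638, 0.0608, 0.142]
tcp_rot: [-0.498, 0.502, -0.502, 0.497]
wrist_force: [-5.9, -0.9, 11.6]
width: -0.0001
```

Request:
{"method": "send_rows", "body": {
  "targets": "0 -10 0 0; 0 -40 0 0; 0 -80 0 0; 0 -120 0 0; 0 -150 0 0"
}}

```text
clock: 63.07
eef_pos: [0.5646, 0.0608, 0.294]
tcp_rot: [0.496, -0.501, 0.504, -0.499]
wrist_force: [1.4, 0.3, 0.9]
width: 0.0003
```

Request:
{"method": "send_rows", "body": {
  "targets": "40 0 -10 0; 80 0 -20 0; 120 -10 -30 0; 160 -20 -40 0; 200 -30 -50 0"
}}

```text
clock: 63.48
eef_pos: [0.5116, -0.1381, 0.3201]
tcp_rot: [0.497, -0.502, 0.503, -0.498]
wrist_force: [1.0, -0.1, 0.7]
width: 0.0
```

Request:
{"method": "send_rows", "body": {
  "targets": "40 0 -10 0; 80 0 -20 0; 120 0 -30 0; 140 0 -40 0; 140 0 -40 0"
}}

```text
clock: 63.9
eef_pos: [0.4693, -0.28, 0.3195]
tcp_rot: [0.496, -0.504, 0.504, -0.496]
wrist_force: [-0.5, -0.2, 0.0]
width: -0.0002
```

Run:
```python
from h import *
goal(.5,-.25,.3)
im=snap('top','t40');cv2.imwrite('pics/t40c.png',cv2.resize(im[85:275,200:480],None,fx=2.8,fy=2.8,interpolation=cv2.INTER_CUBIC));snap('scene','s40');snap('wrist','w40')
t=ctrl.camera_info('top')
for th in (0,.03,.06): print(th,((proj(t,[lidpt(th,y=-.1),lidpt(th,out=0,y=-.1)])-[200,85])*2.8).round(1).tolist())
```

```text
d(mm) [-30.5  19.4  30.2] yaw 0 | tcp [ 0.4693 -0.28    0.3195] q6 -0.73 w -0.2 F [-0.5 -0.2  0. ] t 63.9
0 [[481.0, 475.9], [478.8, 479.7]]
0.03 [[481.6, 473.8], [479.5, 478.4]]
0.06 [[482.3, 471.5], [480.1, 476.9]]
```

View pics/t40.png

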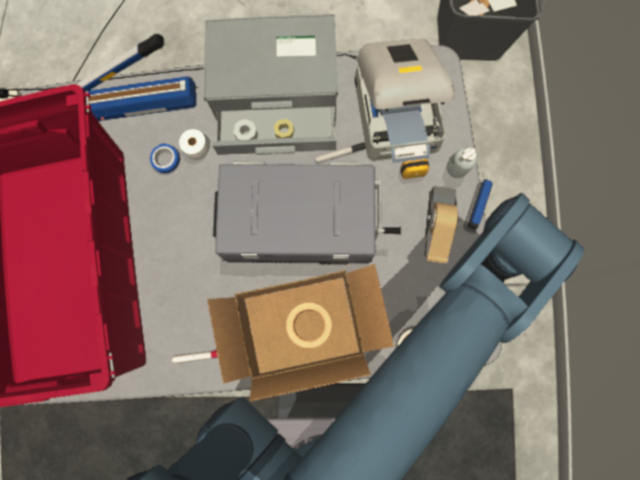

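View pics/t40c.png

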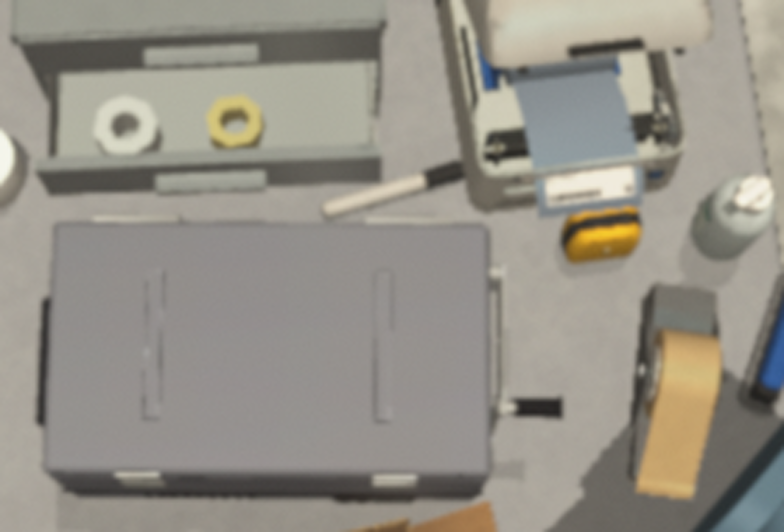

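View pics/w40.png

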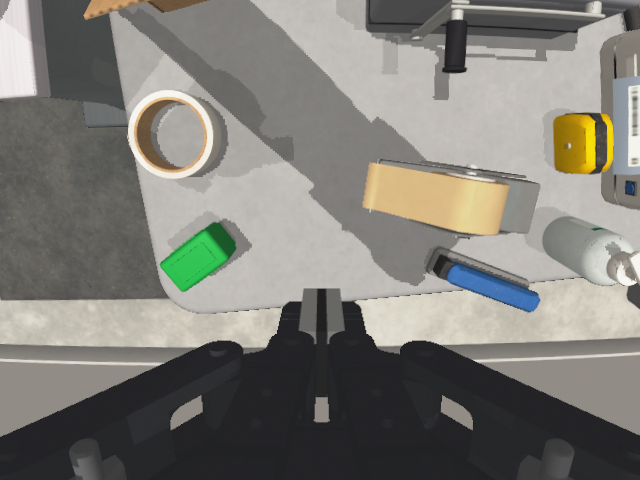

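View pics/s40.png

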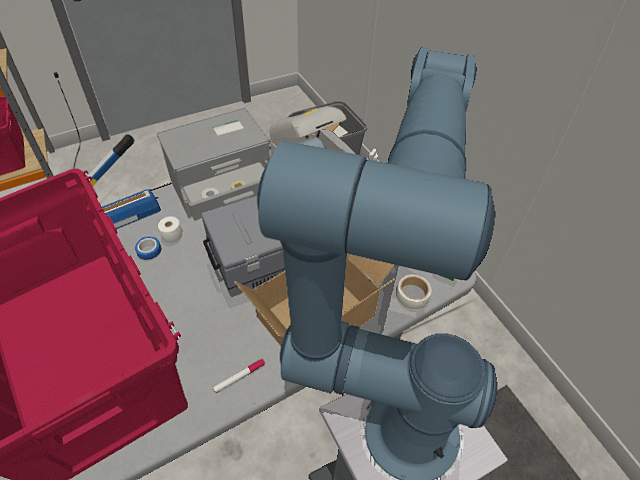

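Run:
```python
from h import *
print(ctrl.get_state()['wrist_force'].round(1)); print(ctrl.job_done())
```

```text
[-0.1 -0.3 -0.5]
the job is handed in; nothing more can be done
None
```

The job is handed in at about 64 s on the robot's clock: three cartons are in the case, the battery is plugged in and the lid is shut. `job_done` gave no verdict.

**What I did**
- **Battery:** the first try at the socket jammed and tilted the battery in the fingers. I stood it on the white floor, re-measured, regrasped it, and the second try went in with almost no resistance. I did not touch the green look-alike.
- **Cartons:** only three were on the table; I looked for a fourth and saw none. I pulled one out from under the cardboard flap before lifting it, and shifted one 6 mm away from the battery deck's step after placing it.
- **Lid:** I lifted the stay's knee past centre by its knob. I then pushed the lid down gently with the closed fingers, at roughly 0.6 rad/s at most.

**Last checks**
- **Battery:** it stopped at the expected full depth, with the tool at z 75.5 mm under about 13 N. A later wrist picture put it about 2 mm from the socket centre at most.
- **Cartons:** in the last pictures before closing, all three lay flat, side by side, on the white floor.
- **Lid:** it stopped at tool height 142 mm under 12–19 N, which means shut to about 0.01 rad. The final top view also shows it shut, but its front edge appeared about 1 pixel from where I predicted. That is within calibration error but too coarse to confirm the 0.03 rad limit by itself.
- **Other things:** the pictures show no sign that anything else on the table moved, though I did not measure it. The arm was clear of everything, with about 0.5 N on the wrist.

The highest wrist force I saw was about 36 N, when a finger pressed against the case's far wall while releasing the first carton.

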